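Bakery hand filler made ready: bottles upright, bayonet cap locked

TASK

Get the hand filler ready for the syrup run. Stand every tipped bottle upright in the shallow lane beside the one that still stands, and lock the loose cap on the filler's mouth: drop its lugs through the slots, push it in against the spring, give it a quarter turn clockwise and let it come back up to seat. Leave all bottles standing on the lane's floor and do not shift the loaf tin, the scraper or the bowl.

Things in the scene. Friction and masses are not known exactly. Their poses are not given: they have to be found in the camera images.
- filler: fixed steel drum, 128 mm across and 90 mm tall, with a side spout on its -x side; origin on the table under its centre, z up. Its bayonet mouth is on top. Stops inside let the cap turn only clockwise seen from above, and end the turn just past a quarter turn
- filler_mouth (a point): centre of the mouth, level with the drum's top face, axes as the drum's. Bore 53 mm across with two opposite entry slots along +x and -x, 22 mm wide at the bore and wider outwards, reaching 47 mm from the axis. The tabs between are 12 mm thick; under them at +y and -y is a pocket 6 mm high and 22 mm wide where the lugs seat. A black spring plate stands 8 mm below the top face
- plunger (a joint): travel of the spring plate inside the mouth, m: 0 up, 0.022 fully down. It pushes up with 3 N at 0, 5 N when the cap is seated (0.004), 8 N at 0.010 and 11 N at 0.016
- cap_foot (a point): centre of the underside of the loose steel bayonet cap (0.22 kg, 63 mm tall, starts standing on the table; z up). From here up: spigot 48 mm across with two opposite lugs at its very foot (12 mm wide, 6 mm high, 68 mm tip to tip, along x), flange 72 mm across from 26 to 33 mm up, then the grip bar
- cap_bar (a point): point in the cap's black grip bar, on its axis, 50 mm above its foot. The bar is 64 mm long (x, in line with the lugs), 14 mm thick (y), from 33 to 63 mm above the foot. Height of this point above the mouth: 42 mm resting on the spring, under 32 mm once the lugs are below the tabs and it can turn, 24 mm fully pushed in, 38 mm seated with lugs along the mouth's y
- lane: fixed aluminium lane, 150 mm (x) by 530 mm (y), origin on the table under its centre. Its floor is 4 mm above the table, its rims 12 mm above the table and 6 mm thick all round. z up
- stand1_mid (a point): square stoneware syrup bottle, 34 x 34 mm, 95 mm tall in all (square body 70 mm, then a round neck 25 mm high, lip 25 mm across), about 0.12 kg. The point is on its axis half-way up, 47.5 mm above its foot; its z axis points from foot to mouth, x and y square to its faces. Starts standing in the lane
- tip1_mid (a point): square stoneware syrup bottle, 34 x 34 mm, 95 mm tall in all (square body 70 mm, then a round neck 25 mm high, lip 25 mm across), about 0.12 kg. The point is on its axis half-way up, 47.5 mm above its foot; its z axis points from foot to mouth, x and y square to its faces. Starts lying on a face across the lane, mouth away from the robot (within 0.2 rad of square across), where the others leave a gap; None if absent in this run
- tip2_mid (a point): square stoneware syrup bottle, 34 x 34 mm, 95 mm tall in all (square body 70 mm, then a round neck 25 mm high, lip 25 mm across), about 0.12 kg. The point is on its axis half-way up, 47.5 mm above its foot; its z axis points from foot to mouth, x and y square to its faces. Starts lying on a face across the lane, mouth away from the robot (within 0.2 rad of square across), where the others leave a gap; None if absent in this run
- tip3_mid (a point): square stoneware syrup bottle, 34 x 34 mm, 95 mm tall in all (square body 70 mm, then a round neck 25 mm high, lip 25 mm across), about 0.12 kg. The point is on its axis half-way up, 47.5 mm above its foot; its z axis points from foot to mouth, x and y square to its faces. Starts lying on a face across the lane, mouth away from the robot (within 0.2 rad of square across), where the others leave a gap; None if absent in this run
- tip4_mid (a point): square stoneware syrup bottle, 34 x 34 mm, 95 mm tall in all (square body 70 mm, then a round neck 25 mm high, lip 25 mm across), about 0.12 kg. The point is on its axis half-way up, 47.5 mm above its foot; its z axis points from foot to mouth, x and y square to its faces. Starts lying on a face across the lane, mouth away from the robot (within 0.2 rad of square across), where the others leave a gap; None if absent in this run
- tip5_mid (a point): square stoneware syrup bottle, 34 x 34 mm, 95 mm tall in all (square body 70 mm, then a round neck 25 mm high, lip 25 mm across), about 0.12 kg. The point is on its axis half-way up, 47.5 mm above its foot; its z axis points from foot to mouth, x and y square to its faces. Starts lying on a face across the lane, mouth away from the robot (within 0.2 rad of square across), where the others leave a gap; None if absent in this run
- loaf_tin: bystander: dark loaf tin 110 x 240 x 70 mm beyond the lane, origin under its centre
- scraper: bystander: dough scraper, 75 x 120 mm, lying on the table, origin under its centre
- bowl: bystander: steel bowl 120 mm across, 60 mm high, origin under its centre
There are look-alikes about, which are no part of the job. What is shaped like the part that bears cap_foot but purple or red is not meant.

How it is judged (in metres and radians):
On the way, in this order (a step that is already met when the one before it is completed fails the run):
1. the cap's lugs are through the slots and it is pushed in against the spring, clear below the tabs (z of cap_bar in the frame of filler_mouth below 0.0325 m and horizontal distance between cap_bar and filler_mouth below 0.008 m), for 0.05 s.
2. the cap has been turned a quarter turn and has risen into its seat (z of cap_bar in the frame of filler_mouth between 0.034 and 0.0415 m and horizontal distance between cap_bar and filler_mouth below 0.007 m and angle between the x axis of cap_bar and the y axis of filler_mouth, either way round below 0.25 rad and angle between cap_bar's own z axis and vertical below 0.09 rad), for 0.2 s.
At the end, for the whole second after the job is handed in: The cap sits locked in the mouth: centred within 7 mm, upright, its lugs along the mouth's y within 0.25 rad, its bar point 34 to 41.5 mm above the mouth, the spring plate pressed. Every bottle present stands upright (within 0.12 rad) and at rest on the lane's floor inside the rims (all of step 2 and value of joint plunger above 0.001 m and angle between each of stand1_mid, tip1_mid, tip2_mid, tip3_mid, tip4_mid, tip5_mid's own z axis and vertical below 0.12 rad and x of stand1_mid in the frame of lane between -0.056 and 0.056 m and y of stand1_mid in the frame of lane between -0.245 and 0.245 m and z of stand1_mid in the frame of lane between 0.045 and 0.058 m and linear speed of each of stand1, tip1, tip2, tip3, tip4, tip5 below 0.02 m/s and x of tip1_mid in the frame of lane between -0.056 and 0.056 m and y of tip1_mid in the frame of lane between -0.245 and 0.245 m and z of tip1_mid in the frame of lane between 0.045 and 0.058 m and x of tip2_mid in the frame of lane between -0.056 and 0.056 m and y of tip2_mid in the frame of lane between -0.245 and 0.245 m and z of tip2_mid in the frame of lane between 0.045 and 0.058 m and x of tip3_mid in the frame of lane between -0.056 and 0.056 m and y of tip3_mid in the frame of lane between -0.245 and 0.245 m and z of tip3_mid in the frame of lane between 0.045 and 0.058 m and x of tip4_mid in the frame of lane between -0.056 and 0.056 m and y of tip4_mid in the frame of lane between -0.245 and 0.245 m and z of tip4_mid in the frame of lane between 0.045 and 0.058 m and x of tip5_mid in the frame of lane between -0.056 and 0.056 m and y of tip5_mid in the frame of lane between -0.245 and 0.245 m and z of tip5_mid in the frame of lane between 0.045 and 0.058 m); the robot touches nothing.
It fails at once if the loaf tin, the scraper or the bowl is shifted by more than 30 mm (distance of any of loaf_tin, scraper, bowl from where it was at the start of the episode above 0.03 m).
Of tip1, tip2, tip3, tip4, tip5 only 3 to 5 are there at a start; the rules pass over those that are not, and their reading is None.
At some moment in a run one of cap may be knocked a few centimetres aside while the robot is not near it.
It also fails if it takes over 210 s, if anything falls off the work surface, if the arm or the gripper's body presses on something with over 40 N, if the wrist force passes 120 N, or if a joint passes its speed limit or range.

ROBOT

A 6-joint arm with a two-finger parallel gripper is mounted at the origin on the work surface. World frame = base frame: x ahead of the robot, y to its left, z up, the work surface at z = 0. Lengths are in mm, angles in degrees, forces in N, time in s.
With the tool pointing down it reaches from about 300 to 850 mm from the base axis. Payload 4.2 kg.
Tool frame: the origin (TCP) lies at the very end of the fingers, on their centre line; the grasp point (between the pads) lies 19 mm behind it; z points along the fingers, x is the direction in which the jaws open and shut, and the axes are right-handed (so a half turn about z gives the same grasp; the last joint's range is limited). The gripper opens to 91 mm and grips with 3 to 60 N. Pads are 32 mm wide; open, the fingers measure 118 mm over their backs; the gripper's body (76 mm by 178 mm) begins 60 mm behind the grasp point.
Start: joints at [-77.349, 18.312, 89.639, -0, 72.044, -1.146], TCP at [137.128, -558.426, 213.976] pointing down, gripper open.
Joint ranges: [-177.97, 177.97], [-48.28, 115.42], [12.27, 149.76], [-77.06, 257.06], [2.81, 150.46], [-146.56, 146.56]. Speed limits (degrees/s): [147.25, 147.25, 180, 180, 180, 180].

INTERFACE

Orientations are given as [roll, pitch, yaw] about the fixed x, y, z axes, in that order (R = Rz(yaw) Ry(pitch) Rx(roll)).
In Python, from workcell import env gives the robot as it stands.
- The arm moves only by the tool servo_tool, never from a script. Its argument "plan" is a list of rows, each a list of 3 entries, a list of its own where there are three numbers: the turn, a rotation vector about the tool's x, y, z in degrees, then the shift along the tool's x, y, z in mm, then the finger opening in mm, from 0 to 91.2. In form: [[[ax, ay, az], [dx, dy, dz], claw], ...]. A call has exactly 10 rows; each row shifts and turns the pose as measured when the row begins, along the tool's axes as they then stand; what a row does not reach is not made up. A row lasts 1/8 s, in which the tool goes at most 62.5 mm and 10.7 degrees, less where a joint would pass 70% of its speed; a pose out of reach is approached as far as the arm can. A call with a gripper value outside its range is refused whole. The fingers move at their own pace and stop on an object; "squeeze" is the grip in N (left out, the last holds). Time passes only in rows, so rows that do not move let the fingers close, or fill a call up. It gives the time, the measured TCP pose, the force and the opening at its end, in the units of the state.
- env.state(): the state, without advancing time (a new reading comes with each control period).
- env.grab_frame(name): name is "side" or "top" or "wrist"; returns a dict with "pixels" (480x640x3 uint8, red, green, blue), "intrinsics" (3x3 intrinsics, pixels), "eye" and "attitude" of the camera in the world. Camera axes: x right, y up, looking along -z (the intrinsics and any distortion apply to the point x, -y, -z); pixel columns grow to the right and rows downward; lengths in mm; the calibration is good to about 2 mm. A picture is of the moment at which its call begins. There is no depth.
- env.job_done(): hands the job in, once; it reports no verdict.
The state is a dict: "time_s": time; "qpos": joint angles; "qvel": joint speeds; "effort": joint torques, N m; "ee_pos": TCP position; "ee_rot": TCP orientation; "force": force on the tool from outside, world axes, zero at the start; "torque": the same for the moment, N m; "gripper_width": finger opening in mm.
Only numpy, scipy, OpenCV 4.12 (cv2) and the standard library are available. Lean on these libraries where they do the work, as an engineer would, in place of code of your own. Each camera call takes 0.05 s, during which the arm holds its last target.

## Working session

There is one attempt and no reset: what is moved stays moved. The work goes in short steps, Python scripts to look and compute and a tool call to move; the robot and the scene stay as the last step left them, time stands still between calls to the robot, and variables do not carry over. Pictures are saved under pics/ and viewed, and the job is handed in when it is done.

Besides the shell and the picture viewer there is one more tool, called after "Request:" as a command line: name --argument value ..., lists and objects as JSON in quotes. servo_tool: Moves the arm, as the interface text tells. Its arguments: {"type":"object","properties":{"plan":{"type":"array"},"squeeze":{"type":"number"}},"required":["plan"]}

```bash
ls; mkdir -p pics; cat > h.py <<'E'
import numpy as np, cv2, pickle
from workcell import env
from scipy.spatial.transform import Rotation as R
def grab(n,tag=None):
    f=env.grab_frame(n)
    if tag:
        cv2.imwrite(f'pics/{tag}.png',cv2.cvtColor(np.asarray(f['pixels']),cv2.COLOR_RGB2BGR))
        pickle.dump(f,open(f'pics/{tag}.pkl','wb'))
    return f
def load(tag): return pickle.load(open(f'pics/{tag}.pkl','rb'))
def att(f):
    a=np.array(f['attitude'],float)
    if a.shape==(3,3): return a
    return R.from_euler('xyz',a,degrees=True).as_matrix() if a.size==3 else R.from_quat(a).as_matrix()
def ray(f,u,v):
    K=np.array(f['intrinsics']); d=np.linalg.inv(K)@[u,v,1.]
    d=att(f)@np.array([d[0],-d[1],-d[2]]); return np.array(f['eye'],float),d/np.linalg.norm(d)
def onz(f,u,v,z):
    o,d=ray(f,u,v); return o+d*(z-o[2])/d[2]
def tri(*a):
    A=np.zeros((3,3));b=np.zeros(3)
    rs=[ray(*x) for x in a]
    for o,d in rs:
        P=np.eye(3)-np.outer(d,d);A+=P;b+=P@o
    p=np.linalg.solve(A,b); return p,[float(np.linalg.norm((np.eye(3)-np.outer(d,d))@(p-o))) for o,d in rs]
def proj(f,p):
    c=att(f).T@(np.array(p,float)-np.array(f['eye'],float)); q=np.array(f['intrinsics'])@[c[0],-c[1],-c[2]]
    return q[:2]/q[2]
def crop(tag,u0,v0,u1,v1,s,out):
    im=cv2.imread(f'pics/{tag}.png')[v0:v1,u0:u1]
    cv2.imwrite(f'pics/{out}.png',cv2.resize(im,None,fx=s,fy=s,interpolation=cv2.INTER_CUBIC))
E
python3 - <<'E'
from h import *
for n in ['top','side','wrist']:
    f=grab(n,n+'0'); print(n,{k:v for k,v in f.items() if k!='pixels'})
print(env.state())
E
```

```text
pics
top {'intrinsics': array([[588.52838766,   0.        , 321.16172378],
       [  0.        , 588.52838766, 242.05061909],
       [  0.        ,   0.        ,   1.        ]]), 'eye': array([ 426.56488296,  -60.71808526, 1613.53954653]), 'attitude': array([  5.25826605,  -0.27491534, -88.96620181])}
side {'intrinsics': array([[574.80857022,   0.        , 313.39322826],
       [  0.        , 574.80857022, 241.71686257],
       [  0.        ,   0.        ,   1.        ]]), 'eye': array([298.86194166, 885.54344637, 895.30225612]), 'attitude': array([  49.90474753,    0.18900549, -165.51411032])}
wrist {'intrinsics': array([[373.24745453,   0.        , 320.43145221],
       [  0.        , 373.24745453, 239.61165287],
       [  0.        ,   0.        ,   1.        ]]), 'eye': array([ 215.9558817 , -539.05964904,  384.111593  ]), 'attitude': array([-16.64618127,   0.12795433, -76.20612603])}
{'time_s': 0.15, 'qpos': array([-7.73498271e+01,  1.83416065e+01,  8.96897732e+01, -1.28788440e-03,
        7.20434137e+01, -1.14635730e+00]), 'qvel': array([-0.04047908, -0.14397838, -0.11190595,  0.06170146, -0.05177484,
        0.0775929 ]), 'effort': array([-4.34168805e-04, -4.12774301e+01, -2.32154167e+01,  7.27225235e-02,
        4.33287781e-02, -8.81868777e-05]), 'ee_pos': array([ 137.03025992, -558.04718391,  213.33357052]), 'ee_rot': array([-1.79999728e+02,  7.48030042e-02, -7.62030718e+01]), 'force': array([-0.76587215, -1.04775609, -0.1478454 ]), 'torque': array([ 0.03084687, -0.01653761,  0.01768481]), 'gripper_width': 91.54157142477965}
```

View pics/top0.png

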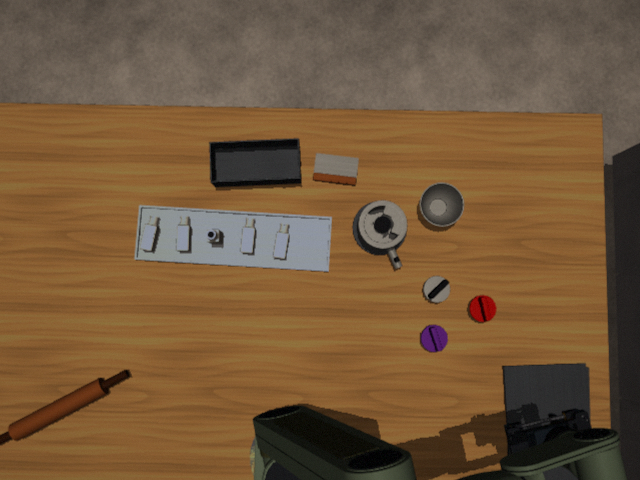

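View pics/side0.png

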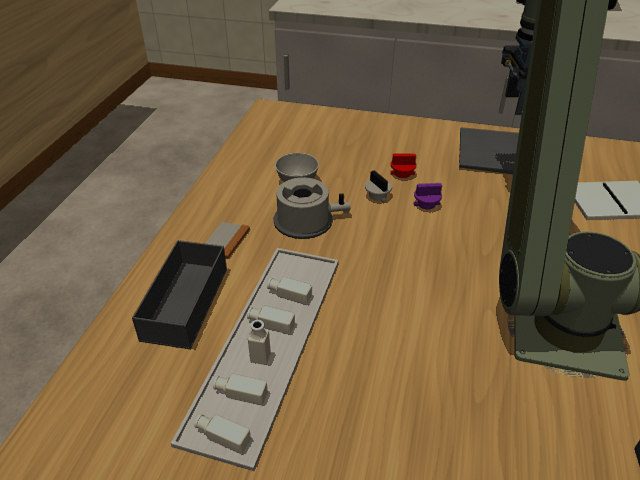

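View pics/wrist0.png

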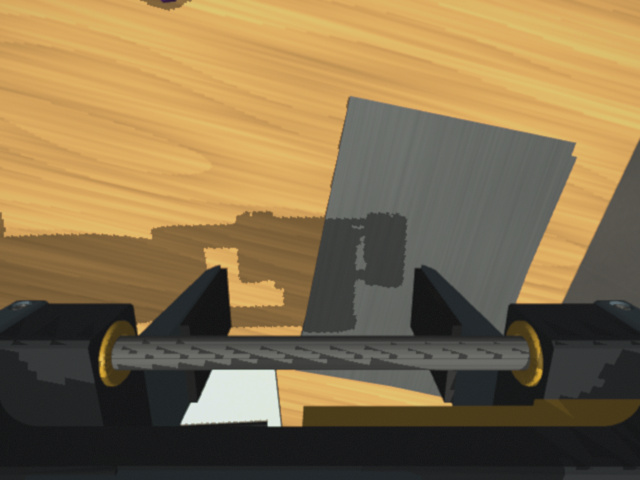

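Top view: lane at columns 135–330, four tipped bottles at (150,235), (183,236), (248,238) and (282,243), and one standing at (214,236). The filler is at (381,226) and the steel cap at (436,290). I'll enlarge these areas.

```bash
python3 - <<'E'
from h import *
crop('top0',345,185,475,285,6,'c1'); crop('top0',130,200,340,280,3.8,'c2'); 
crop('top0',415,270,460,310,12,'c3');crop('side0',260,150,430,250,4.7,'c4');crop('side0',170,245,345,470,2.6,'c5')
E
```

```text
(no output)
```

View pics/c1.png

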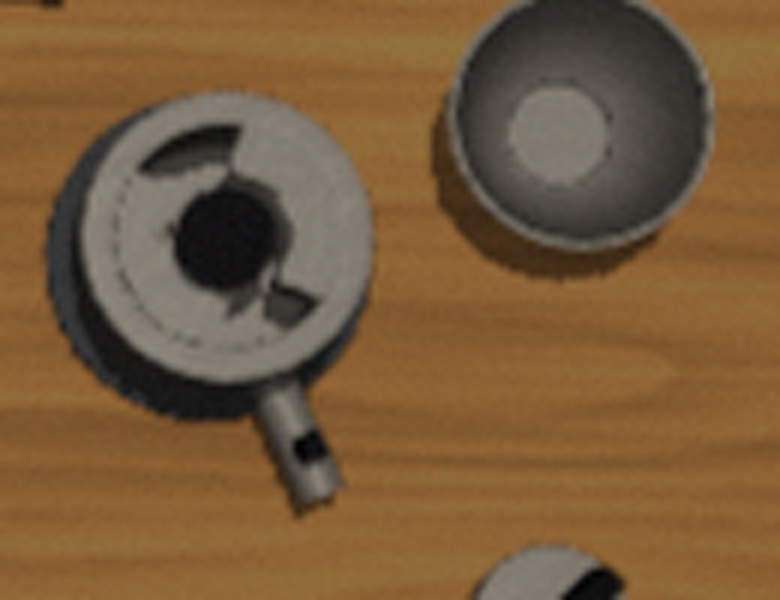

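View pics/c2.png

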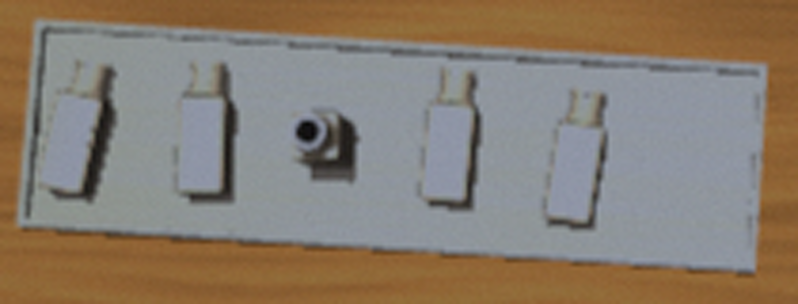

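View pics/c3.png

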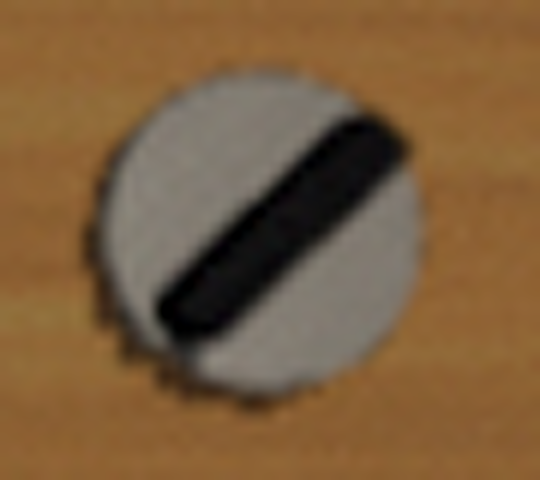

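View pics/c4.png

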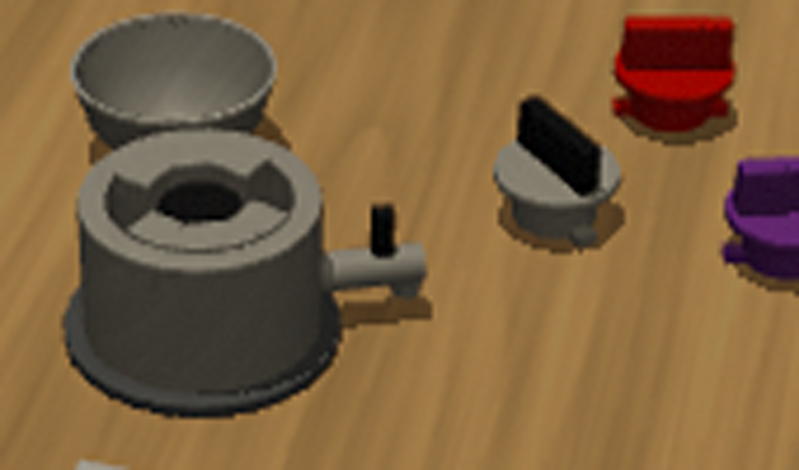

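View pics/c5.png

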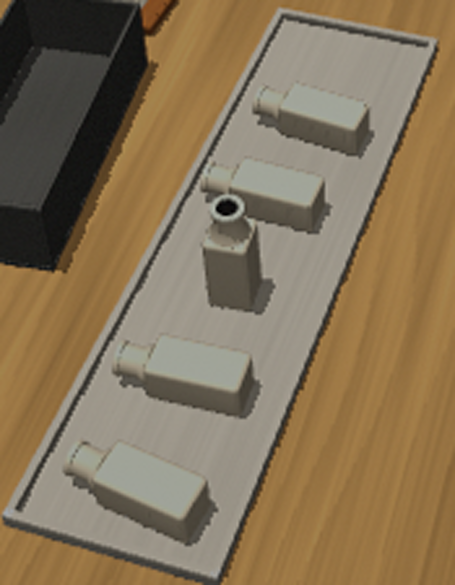

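```bash
python3 - <<'E'
from h import *
np.set_printoptions(precision=1,suppress=True)
t=load('top0');s=load('side0')
c=lambda x,y,u0,v0,k:(u0+x/k-.5+.5/k,v0+y/k-.5+.5/k)
print('cap ctr top', onz(t,*c(280,225,415,270,12),63), onz(t,*c(375,130,415,270,12),63),onz(t,*c(185,320,415,270,12),63))
print('capside bar top mid tri',tri((t,*c(280,225,415,270,12)),(s,*c(565,145,260,150,4.7))))
print('flange disc',onz(t,*c(263,230,415,270,12),33))
print('drum top', onz(t,*c(229,237,345,185,6),90), tri((t,*c(229,237,345,185,6)),(s,*c(200,197,260,150,4.7))))
print('spout', onz(t,*c(325,490,345,185,6),60))
# bottles: body top corners at z 38
B={'A':[(58,93),(105,97),(84,193),(40,187)],'B':[(180,95),(226,97),(225,195),(177,193)],'C':[(430,103),(475,105),(470,203),(422,200)],'D':[(560,123),(605,127),(594,222),(548,217)]}
for k,v in B.items():
    p=np.array([onz(t,*c(x,y,130,200,3.8),38) for x,y in v])
    ax=(p[0]+p[1]-p[2]-p[3])/2; print(k,'bodyctr',p.mean(0),'len',np.linalg.norm(ax),'w',np.linalg.norm(p[0]-p[1]),'axis ang',np.degrees(np.arctan2(ax[1],ax[0])))
print('stand lip',onz(t,*c(311,133,130,200,3.8),99))
for x,y in [(37,20),(767,65),(754,272),(18,227)]: print('lane',onz(t,*c(x,y,130,200,3.8),12))
print('side A top ctr', onz(s,*c(153,480,170,245,2.6),38),onz(s,*c(208,370,170,245,2.6),38),onz(s,*c(282,182,170,245,2.6),38),onz(s,*c(327,115,170,245,2.6),38))
E
```

```text
cap ctr top [ 453.  -374.6   63. ] [ 474.1 -395.5   63. ] [ 431.9 -353.8   63. ]
capside bar top mid tri (array([ 450.6, -379. ,   43.2]), [2.745694374463837, 2.7456943744638234])
flange disc [ 452.3 -376.9   33. ]
drum top [ 616.9 -225.3   90. ] (array([ 617.5, -226.1,   82.8]), [0.2826522645561011, 0.28265226455612624])
spout [ 509.2 -271.7   60. ]
A bodyctr [576.4 398.3  38. ] len 68.55967140252477 w 33.44564335565052 axis ang -9.009358668069398
B bodyctr [576.4 306.3  38. ] len 69.64037777043197 w 32.61923172168921 axis ang 1.1047136238693125
C bodyctr [574.1 131.4  38. ] len 69.38388299418231 w 31.92139374132296 axis ang -2.1096271751619633
D bodyctr [561.9  41.   38. ] len 67.50209939390389 w 32.00709136792071 axis ang -5.526906497394543
stand lip [580.1 218.4  99. ]
lane [667.2 435.   12. ]
lane [644.3 -92.8  12. ]
lane [494.8 -85.9  12. ]
lane [517.4 441.6  12. ]
side A top ctr [572.  406.1  38. ] [565.8 317.5  38. ] [568.  138.7  38. ] [554.3  59.4  38. ]
```

```bash
cat >> h.py <<'E'
def pose():
    s=env.state(); return np.array(s['ee_pos'],float),R.from_euler('xyz',s['ee_rot'],degrees=True)
def down(yaw,tilt=0):
    # tilt>0: tool leans so fingers point toward camera side / outward
    return R.from_euler('xyz',[180,0,yaw],degrees=True)*R.from_rotvec([np.radians(tilt),0,0])
def plan(p1,r1,n,start=None,claw=None):
    p0,r0=start or pose(); p1=np.array(p1,float)
    rv=(r0.inv()*r1).as_rotvec()
    out=[]
    for i in range(n):
        ra=r0*R.from_rotvec(rv*i/n)
        d=ra.inv().apply((p1-p0)/n)
        out.append([[round(float(x),1) for x in np.degrees(rv/n)],[round(float(x),1) for x in d],claw])
    print(f'n={n}'); 
    for o in ([out[0]] if np.linalg.norm(rv)<0.01 else out): print(o)
def st():
    s=env.state(); print('t',round(s['time_s'],2),'p',np.round(s['ee_pos'],1),'rot',np.round(s['ee_rot'],1),'q',np.round(s['qpos'],1),'F',np.round(s['force'],1),'T',np.round(s['torque'],2),'w',round(s['gripper_width'],1))
E
python3 - <<'E'
from h import *
# sign check of tilt
print(down(-90,30).apply([0,0,1]))
plan([445,-370,230],down(-76.2),9)
E
```

```text
[ 5.00000000e-01  8.32667268e-17 -8.66025404e-01]
n=9
[[-0.0, 0.0, -0.0], [-12.1, -38.2, -1.8], None]
```

Request:
servo_tool --plan '[[[0, 0, 0], [-12.1, -38.2, -1.8], 91], [[0, 0, 0], [-12.1, -38.2, -1.8], 91], [[0, 0, 0], [-12.1, -38.2, -1.8], 91], [[0, 0, 0], [-12.1, -38.2, -1.8], 91], [[0, 0, 0], [-12.1, -38.2, -1.8], 91], [[0, 0, 0], [-12.1, -38.2, -1.8], 91], [[0, 0, 0], [-12.1, -38.2, -1.8], 91], [[0, 0, 0], [-12.1, -38.2, -1.8], 91], [[0, 0, 0], [-12.1, -38.2, -1.8], 91], [[0, 0, 0], [0, 0, 0], 91]]'

```text
time_s: 1.4
ee_pos: [453.4, -364.1, 226.4]
ee_rot: [179.9, 0.4, -76.3]
force: [0.1, 0.1, -0.4]
gripper_width: 91.1
```

```bash
python3 - <<'E'
from h import *
grab('wrist','w1'); st()
E
```

```text
t 1.45 p [ 452.2 -364.8  226.3] rot [179.8   0.4 -76.4] q [-40.1  18.7  87.3   0.1  74.4  36.3] F [ 0.   0.1 -0.5] T [-0.03  0.01 -0.01] w 90.9
```

View pics/w1.png

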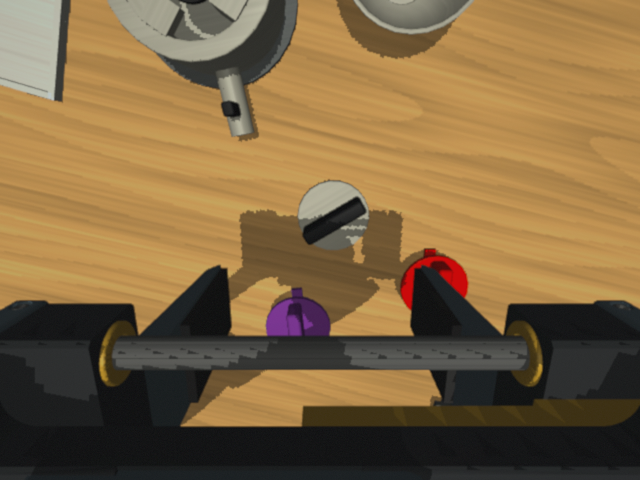

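```bash
python3 - <<'E'
from h import *
crop('w1',285,165,385,265,6,'c6'); crop('w1',100,0,300,150,4,'c7')
E
```

```text
(no output)
```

View pics/c6.png

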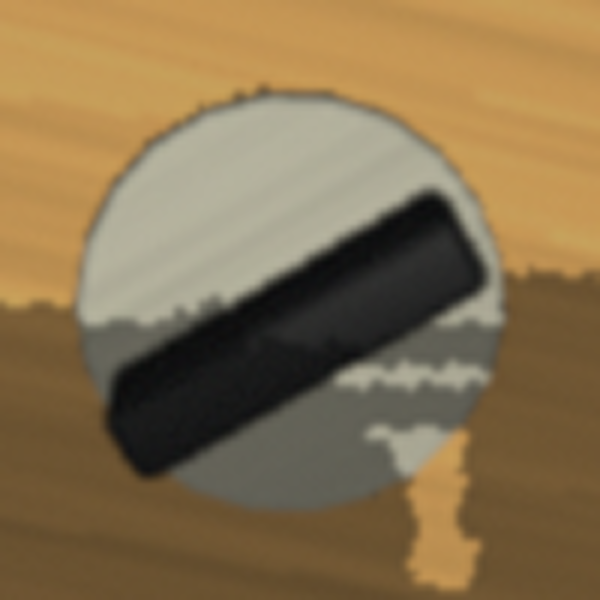

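```bash
python3 - <<'E'
from h import *
np.set_printoptions(precision=1,suppress=True)
t=load('top0');w=load('w1')
c=lambda x,y,u0,v0,k:(u0+x/k-.5+.5/k,v0+y/k-.5+.5/k)
a=onz(w,*c(133,440,285,165,6),63);b=onz(w,*c(470,255,285,165,6),63)
print(a,b,(a+b)/2,np.linalg.norm(a-b),np.degrees(np.arctan2(*(b-a)[1::-1])))
print('flange',onz(w,*c(290,302,285,165,6),33))
print(tri((w,*c(302,347,285,165,6)),(t,*c(280,225,415,270,12))))
print('purple',onz(t,433,337,50),'red',onz(t,483,308,50))
E
```

```text
[ 433.1 -354.7   63. ] [ 473.8 -397.8   63. ] [ 453.4 -376.3   63. ] 59.24822225900641 -46.61306685478829
flange [ 453.7 -375.5   33. ]
(array([ 452.8, -376.4,   57.3]), [0.7390694051684513, 0.7390694051682473])
purple [ 325.2 -364.4   50. ] red [ 403.4 -496.6   50. ]
```

View pics/c7.png

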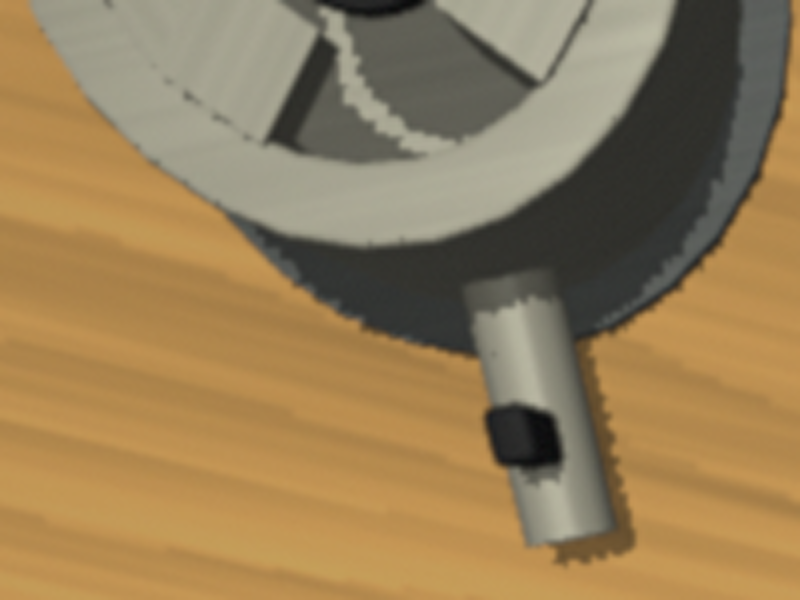

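```bash
python3 - <<'E'
from h import *
plan([585,-240,265],down(-66.4),6)
E
```

```text
n=6
[[0.0, 0.1, -1.7], [-15.1, -26.4, -6.4], None]
[[0.0, 0.1, -1.7], [-14.3, -26.8, -6.4], None]
[[0.0, 0.1, -1.7], [-13.5, -27.2, -6.4], None]
[[0.0, 0.1, -1.7], [-12.7, -27.6, -6.4], None]
[[0.0, 0.1, -1.7], [-11.9, -28.0, -6.5], None]
[[0.0, 0.1, -1.7], [-11.0, -28.3, -6.5], None]
```

Request:
servo_tool --plan '[[[0, 0, -1.7], [-15, -26, -6.4], 91], [[0, 0, -1.7], [-14, -27, -6.4], 91], [[0, 0, -1.7], [-13.5, -27, -6.4], 91], [[0, 0, -1.7], [-12.5, -27.5, -6.4], 91], [[0, 0, -1.7], [-12, -28, -6.4], 91], [[0, 0, -1.7], [-11, -28, -6.4], 91], [[0, 0, 0], [0, 0, 0], 91], [[0, 0, 0], [0, 0, 0], 91], [[0, 0, 0], [0, 0, 0], 91], [[0, 0, 0], [0, 0, 0], 91]]'

```text
time_s: 2.7
ee_pos: [576.7, -247.4, 262.7]
ee_rot: [179.3, 0.6, -66.8]
force: [-0.0, -0.5, 0.7]
gripper_width: 90.8
```

```bash
python3 - <<'E'
from h import *
grab('wrist','w2'); st()
E
```

```text
t 2.75 p [ 576.8 -247.4  262.7] rot [179.3   0.6 -66.8] q [-24.2  22.3  76.6  -0.2  82.   42.6] F [-0.4 -0.4  0.6] T [-0.    0.    0.01] w 90.7
```

View pics/w2.png

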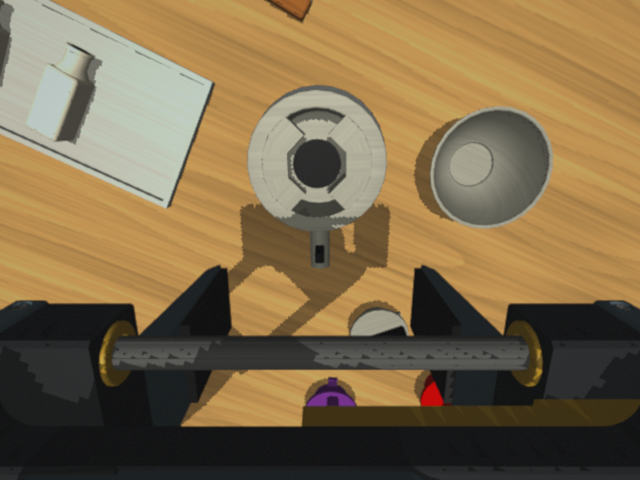

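```bash
python3 - <<'E'
from h import *
crop('w2',240,80,400,280,3.9,'c8'); crop('w2',260,95,375,225,4.6,'c8')
E
```

```text
(no output)
```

View pics/c8.png

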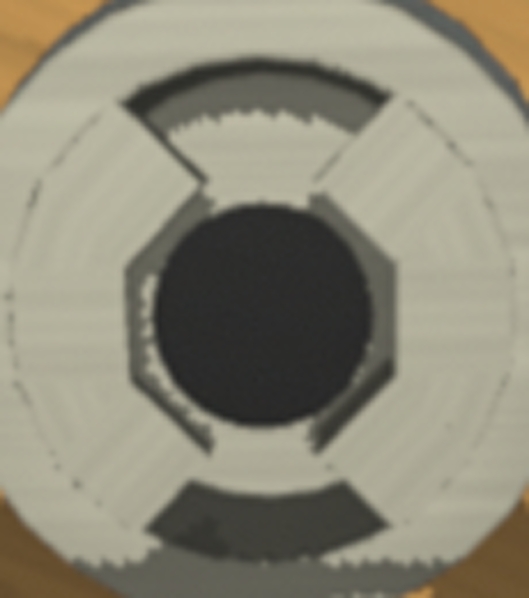

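```bash
python3 - <<'E'
from h import *
np.set_printoptions(precision=1,suppress=True)
t=load('top0');w=load('w2')
c=lambda x,y,u0=260,v0=95,k=4.6:(u0+x/k-.5+.5/k,v0+y/k-.5+.5/k)
P={k:onz(w,*c(*k),90) for k in [(122,102),(392,97),(145,530),(388,525),(205,185),(320,180),(213,455),(312,455),(125,265),(397,265),(135,380),(397,378)]}
v=list(P.values())
print('outer',np.mean(v[:4],0),'slot inner',np.mean(v[4:8],0),'oct',np.mean(v[8:],0))
ang=lambda a:np.degrees(np.arctan2(a[1],a[0]))
print(ang(v[0]+v[1]-v[2]-v[3]),ang(v[4]+v[5]-v[6]-v[7]),ang(v[1]-v[0])+90,ang(v[3]-v[2])+90,ang(v[9]-v[8])+90,ang(v[11]-v[10])+90)
print('radii',[float(np.hypot(*(p-np.mean(v[:4],0))[:2])) for p in v])
m=np.mean(v,0); print(m, proj(t,m), proj(w,m))
print('tri',tri((w,*proj(w,np.mean(v[8:],0))),(t,383.0,224.3)))
E
```

```text
outer [ 618.1 -223.8   90. ] slot inner [ 618.1 -223.9   90. ] oct [ 618.1 -224.2   90. ]
24.33762180939248 23.058302666327826 24.222014053022022 24.57086516351083 23.270924892339877 23.746780418974552
radii [48.74218373582131, 48.654329537080734, 48.36588870298211, 48.1927371287794, 28.00227383232859, 29.027563248065302, 28.324773737056912, 28.33070749795258, 28.736666482195755, 28.49770508138945, 27.749725224747735, 28.991102183741557]
[ 618.1 -224.    90. ] [382.3 223.6] [316.7 164.6]
tri (array([ 617.2, -225.3,   86. ]), [1.1192059762996565, 1.1192059762996778])
```

```bash
python3 - <<'E'
from h import *
plan([453.4,-376.2,150],down(43.7),12)
E
```

```text
n=12
[[-0.0, 0.1, -9.2], [5.9, 13.6, 9.5], None]
[[-0.0, 0.1, -9.2], [3.6, 14.3, 9.5], None]
[[-0.0, 0.1, -9.2], [1.3, 14.7, 9.5], None]
[[-0.0, 0.1, -9.2], [-1.1, 14.7, 9.5], None]
[[-0.0, 0.1, -9.2], [-3.5, 14.4, 9.5], None]
[[-0.0, 0.1, -9.2], [-5.7, 13.6, 9.5], None]
[[-0.0, 0.1, -9.2], [-7.8, 12.5, 9.5], None]
[[-0.0, 0.1, -9.2], [-9.8, 11.1, 9.5], None]
[[-0.0, 0.1, -9.2], [-11.4, 9.4, 9.5], None]
[[-0.0, 0.1, -9.2], [-12.8, 7.5, 9.5], None]
[[-0.0, 0.1, -9.2], [-13.9, 5.3, 9.4], None]
[[-0.0, 0.1, -9.2], [-14.5, 3.0, 9.4], None]
```

Request:
servo_tool --plan '[[[0, 0.1, -9.2], [5.9, 13.6, 9], 55], [[0, 0.1, -9.2], [3.6, 14.3, 9], 55], [[0, 0.1, -9.2], [1.3, 14.7, 9], 55], [[0, 0.1, -9.2], [-1.1, 14.7, 9], 55], [[0, 0.1, -9.2], [-3.5, 14.4, 9], 55], [[0, 0.1, -9.2], [-5.7, 13.6, 9], 55], [[0, 0.1, -9.2], [-7.8, 12.5, 9], 55], [[0, 0.1, -9.2], [-9.8, 11.1, 9], 55], [[0, 0.1, -9.2], [-11.4, 9.4, 9], 55], [[0, 0.1, -9.2], [-12.8, 7.5, 9], 55]]'

```text
time_s: 4.0
ee_pos: [471.7, -362.2, 172.1]
ee_rot: [179.8, 0.0, 28.2]
force: [0.1, -0.2, -0.1]
gripper_width: 54.9
```

```bash
python3 - <<'E'
from h import *
grab('wrist','w3');grab('top','t3'); st()
plan([453.4,-376.2,120],down(43.7),6)
crop('t3',415,270,460,310,12,'c9')
E
```

```text
t 4.1 p [ 470.7 -362.2  171.4] rot [1.799e+02 1.000e-01 2.770e+01] q [-38.6  21.7  90.9  -0.1  67.4 -66.3] F [-0.  -0.1 -0.3] T [ 0.   -0.12 -0.01] w 55.1
n=6
[[0.0, 0.0, -2.7], [-3.6, 0.7, 8.6], None]
[[0.0, 0.0, -2.7], [-3.7, 0.5, 8.6], None]
[[0.0, 0.0, -2.7], [-3.7, 0.4, 8.6], None]
[[0.0, 0.0, -2.7], [-3.7, 0.2, 8.6], None]
[[0.0, 0.0, -2.7], [-3.7, 0.0, 8.6], None]
[[0.0, 0.0, -2.7], [-3.7, -0.1, 8.6], None]
```

View pics/w3.png

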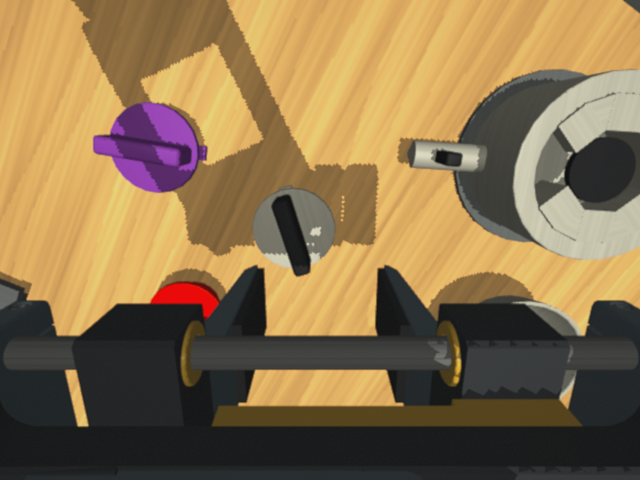

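```bash
python3 - <<'E'
from h import *
w=load('w3')
u=np.array([np.cos(np.radians(-46)),np.sin(np.radians(-46)),0]);v=np.array([-u[1],u[0],0]);c0=np.array([453.4,-376.2,63])
im=cv2.imread('pics/w3.png')
def quad(im,pts):
    cv2.polylines(im,[np.int32(np.round(np.array(pts)*16))],True,(0,255,0),1,cv2.LINE_AA,4)
quad(im,[proj(w,c0+a*32*u+b*7*v) for a,b in [(1,1),(1,-1),(-1,-1),(-1,1)]])
quad(im,[proj(w,c0-[0,0,30]+36*np.array([np.cos(q),np.sin(q),0])) for q in np.linspace(0,6.28,40)])
cv2.imwrite('pics/c10.png',cv2.resize(im[170:300,230:360],None,fx=4.6,fy=4.6,interpolation=cv2.INTER_CUBIC))
E
```

```text
(no output)
```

View pics/c10.png

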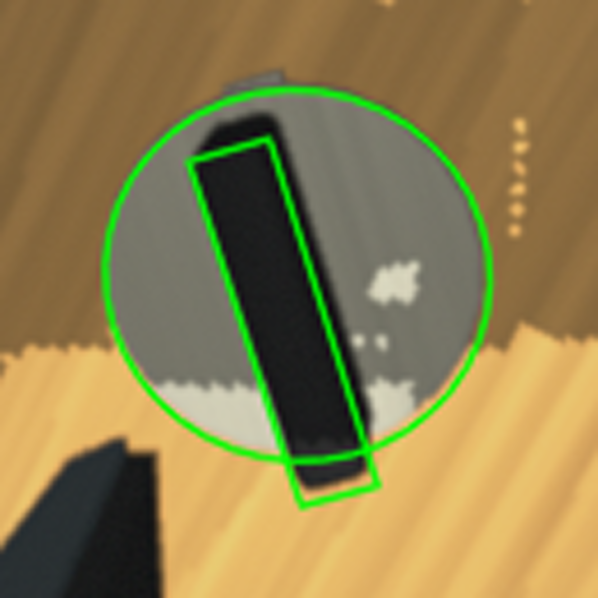

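Request:
servo_tool --plan '[[[0, 0, -2.7], [-3.6, 0.7, 10], 55], [[0, 0, -2.7], [-3.7, 0.5, 10], 55], [[0, 0, -2.7], [-3.7, 0.4, 10], 55], [[0, 0, -2.7], [-3.7, 0.2, 10], 55], [[0, 0, -2.7], [-3.7, 0, 10], 55], [[0, 0, -2.7], [-3.7, -0.1, 10], 55], [[0, 0, 0], [0, 0, 5], 55], [[0, 0, 0], [0, 0, 5], 55], [[0, 0, 0], [0, 0, 0], 55], [[0, 0, 0], [0, 0, 0], 55]]'

```text
time_s: 5.35
ee_pos: [457.8, -375.5, 103.9]
ee_rot: [179.5, -0.1, 42.9]
force: [-0.1, 0.1, -0.9]
gripper_width: 55.0
```

```bash
python3 - <<'E'
from h import *
st()
plan([453.4,-376.2,38],down(43.7),6)
E
```

```text
t 5.35 p [ 457.8 -375.5  103.9] rot [ 1.795e+02 -1.000e-01  4.290e+01] q [-40.5  24.6  96.8   0.1  58.1 -83.4] F [-0.1  0.1 -0.9] T [ 0.03 -0.16  0.04] w 55.0
n=6
[[0.1, -0.0, -0.1], [-0.6, -0.5, 11.0], None]
[[0.1, -0.0, -0.1], [-0.6, -0.5, 11.0], None]
[[0.1, -0.0, -0.1], [-0.6, -0.5, 11.0], None]
[[0.1, -0.0, -0.1], [-0.6, -0.5, 11.0], None]
[[0.1, -0.0, -0.1], [-0.6, -0.5, 11.0], None]
[[0.1, -0.0, -0.1], [-0.6, -0.4, 11.0], None]
```

Request:
servo_tool --plan '[[[0.1, 0, -0.1], [-0.7, -0.6, 10], 55], [[0.1, 0, -0.1], [-0.7, -0.6, 10], 55], [[0.1, 0, -0.1], [-0.7, -0.6, 10], 55], [[0.1, 0, -0.1], [-0.6, -0.5, 10], 55], [[0.1, 0, -0.1], [-0.6, -0.5, 10], 55], [[0.1, 0, -0.1], [-0.6, -0.5, 8], 55], [[0, 0, 0], [0, 0, 3], 55], [[0, 0, 0], [0, 0, 0], 55], [[0, 0, 0], [0, 0, 0], 55], [[0, 0, 0], [0, 0, 0], 55]]'

```text
time_s: 6.6
ee_pos: [452.8, -376.0, 38.7]
ee_rot: [-179.8, -0.1, 43.5]
force: [-0.4, -0.1, 0.5]
gripper_width: 55.0
```

```bash
python3 - <<'E'
from h import *
grab('wrist','w4'); st()
plan([453.4,-376.2,38],down(43.7),4)
E
```

```text
t 6.65 p [ 452.8 -376.1   38.8] rot [-1.798e+02 -1.000e-01  4.350e+01] q [-40.9  28.7 100.9   0.2  50.6 -84.5] F [ 0.  -0.7 -0.2] T [ 0.04 -0.14 -0.01] w 54.8
n=4
[[-0.0, -0.0, -0.1], [0.1, 0.1, 0.2], None]
```

View pics/w4.png

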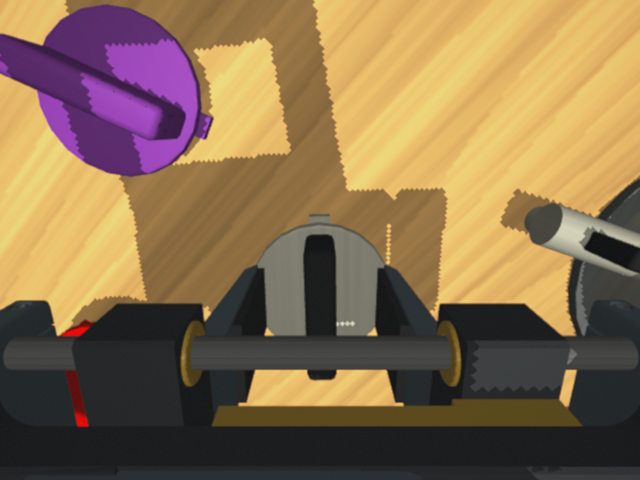

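Request:
servo_tool --plan '[[[0, 0, -0.1], [0, 0, 0.5], 5], [[0, 0, 0], [0, 0, 0], 5], [[0, 0, 0], [0, 0, 0], 5], [[0, 0, 0], [0, 0, 0], 5], [[0, 0, 0], [0, 0, 0], 5], [[0, 0, 0], [0, 0, 0], 5], [[0, 0, 0], [0, 0, 0], 5], [[0, 0, 0], [0, 0, 0], 5], [[0, 0, 0], [0, 0, 0], 5], [[0, 0, 0], [0, 0, 0], 5]]' --squeeze 45

```text
time_s: 7.9
ee_pos: [453.0, -376.2, 38.7]
ee_rot: [-179.9, -0.1, 43.6]
force: [0.1, 0.2, 0.4]
gripper_width: 14.0
```

```bash
python3 - <<'E'
from h import *
st()
plan([453.4,-376.2,190],down(43.7),8)
E
```

```text
t 7.9 p [ 453.  -376.2   38.7] rot [-1.799e+02 -1.000e-01  4.360e+01] q [-40.9  28.7 100.9   0.2  50.5 -84.6] F [0.1 0.2 0.4] T [-0.06 -0.12 -0.03] w 14.0
n=8
[[-0.0, -0.0, -0.0], [0.1, 0.0, -18.9], None]
```

Request:
servo_tool --plan '[[[0, 0, 0], [0, 0, -15], 5], [[0, 0, 0], [0, 0, -19], 5], [[0, 0, 0], [0, 0, -19], 5], [[0, 0, 0], [0, 0, -19], 5], [[0, 0, 0], [0, 0, -19], 5], [[0, 0, 0], [0, 0, -19], 5], [[0, 0, 0], [0, 0, -19], 5], [[0, 0, 0], [0, 0, -19], 5], [[0, 0, 0], [0, 0, -6], 5], [[0, 0, 0], [0, 0, 0], 5]]'

```text
time_s: 9.15
ee_pos: [451.4, -375.4, 202.1]
ee_rot: [-179.8, -0.1, 43.6]
force: [-0.2, 0.1, -2.9]
gripper_width: 13.5
```

```bash
python3 - <<'E'
from h import *
st()
plan([618.1,-224,190],down(114),10)
E
```

```text
t 9.15 p [ 451.4 -375.4  202.1] rot [-1.798e+02 -1.000e-01  4.360e+01] q [-41.   19.9  89.    0.2  71.3 -84.6] F [-0.2  0.1 -2.9] T [ 0.02 -0.09  0.02] w 13.5
n=10
[[-0.0, -0.0, -7.0], [22.5, 0.5, 1.3], None]
[[-0.0, -0.0, -7.0], [22.3, 3.3, 1.3], None]
[[-0.0, -0.0, -7.0], [21.7, 6.0, 1.2], None]
[[-0.0, -0.0, -7.0], [20.8, 8.6, 1.2], None]
[[-0.0, -0.0, -7.0], [19.6, 11.1, 1.2], None]
[[-0.0, -0.0, -7.0], [18.1, 13.4, 1.2], None]
[[-0.0, -0.0, -7.0], [16.3, 15.5, 1.2], None]
[[-0.0, -0.0, -7.0], [14.3, 17.4, 1.2], None]
[[-0.0, -0.0, -7.0], [12.0, 19.0, 1.2], None]
[[-0.0, -0.0, -7.0], [9.6, 20.4, 1.2], None]
```

Request:
servo_tool --plan '[[[0, 0, -7], [22.5, 0.5, 0.5], 5], [[0, 0, -7], [22.3, 3.3, 0.5], 5], [[0, 0, -7], [21.7, 6, 0.5], 5], [[0, 0, -7], [20.8, 8.6, 0.5], 5], [[0, 0, -7], [19.6, 11.1, 0.5], 5], [[0, 0, -7], [18.1, 13.4, 0.5], 5], [[0, 0, -7], [16.3, 15.5, 0.5], 5], [[0, 0, -7], [14.3, 17.4, 0.5], 5], [[0, 0, -7], [12, 19, 0.5], 5], [[0, 0, -7], [9.6, 20.4, 0.5], 5]]'

```text
time_s: 10.4
ee_pos: [614.6, -215.3, 185.6]
ee_rot: [-179.3, -1.2, 115.7]
force: [-0.4, 0.6, -1.8]
gripper_width: 13.4
```

```bash
python3 - <<'E'
from h import *
st()
plan([618.1,-224,170],down(114),5)
E
```

```text
t 10.4 p [ 614.6 -215.3  185.6] rot [-179.3   -1.2  115.7] q [ -20.5   26.9   80.2    0.4   74.2 -136.3] F [-0.4  0.6 -1.8] T [ 0.1  -0.21  0.01] w 13.4
n=5
[[-0.1, -0.2, 0.3], [-1.9, -0.1, 3.1], None]
[[-0.1, -0.2, 0.3], [-1.9, -0.1, 3.1], None]
[[-0.1, -0.2, 0.3], [-1.9, -0.1, 3.1], None]
[[-0.1, -0.2, 0.3], [-1.9, -0.1, 3.1], None]
[[-0.1, -0.2, 0.3], [-1.9, -0.1, 3.1], None]
```

Request:
servo_tool --plan '[[[-0.1, -0.2, 0.3], [-1.9, -0.1, 3.1], 5], [[-0.1, -0.2, 0.3], [-1.9, -0.1, 3.1], 5], [[-0.1, -0.2, 0.3], [-1.9, -0.1, 3.1], 5], [[-0.1, -0.2, 0.3], [-1.9, -0.1, 3.1], 5], [[-0.1, -0.2, 0.3], [-1.9, -0.1, 3.1], 5], [[0, 0, 0], [0, 0, 0], 5], [[0, 0, 0], [0, 0, 0], 5], [[0, 0, 0], [0, 0, 0], 5], [[0, 0, 0], [0, 0, 0], 5], [[0, 0, 0], [0, 0, 0], 5]]'

```text
time_s: 11.65
ee_pos: [616.1, -225.1, 166.7]
ee_rot: [-179.6, -0.3, 113.9]
force: [-0.2, -0.6, -2.5]
gripper_width: 13.8
```

```bash
python3 - <<'E'
from h import *
st()
grab('wrist','w5');grab('side','s5');grab('top','t5')
plan([618.1,-224,150],down(114),5)
crop('s5',240,120,380,240,5.5,'c11')
E
```

```text
t 11.65 p [ 616.1 -225.1  166.7] rot [-179.6   -0.3  113.9] q [-2.100e+01  2.760e+01  8.190e+01 -1.000e-01  7.100e+01 -1.349e+02] F [-0.2 -0.6 -2.5] T [ 0.14 -0.1   0.01] w 13.8
n=5
[[-0.1, -0.1, -0.0], [0.0, 0.5, 3.3], None]
```

View pics/w5.png

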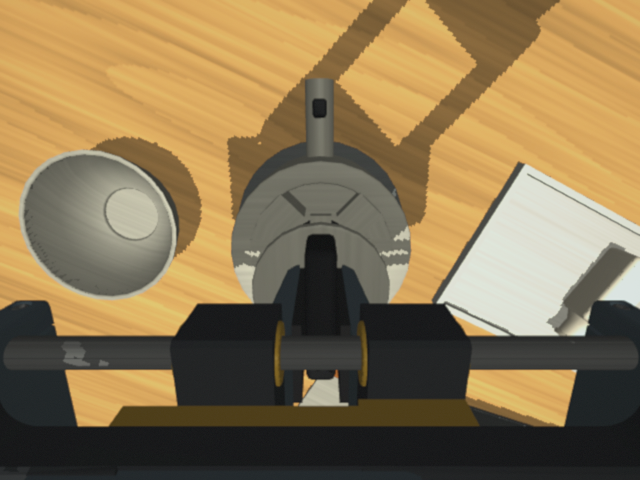

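View pics/c11.png

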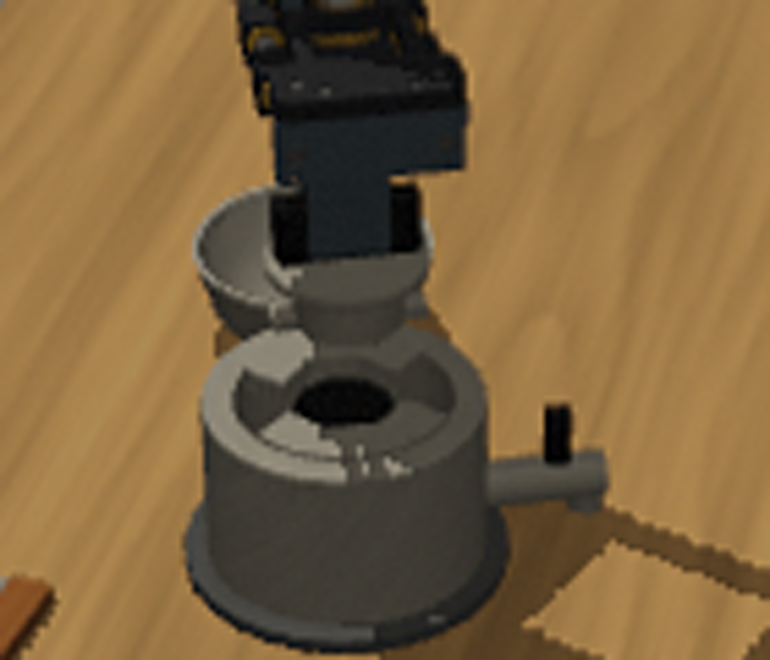

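```bash
cat >> h.py <<'E'
def quad(im,pts,col=(0,255,0)):
    cv2.polylines(im,[np.int32(np.round(np.array(pts)*16))],True,col,1,cv2.LINE_AA,4)
def circ(f,c,r): return [proj(f,np.array(c)+[r*np.cos(q),r*np.sin(q),0]) for q in np.linspace(0,6.283,60)]
E
python3 - <<'E'
from h import *
w=load('w5'); im=cv2.imread('pics/w5.png')
p=np.array([616.1,-225.1,166.7])
quad(im,circ(w,p+[0,0,-38.7+33],36))
quad(im,circ(w,[618.1,-224,90],64),(0,0,255)); quad(im,circ(w,[618.1,-224,90],47),(0,0,255))
cv2.imwrite('pics/c12.png',cv2.resize(im[140:310,215:425],None,fx=3.8,fy=3.5,interpolation=cv2.INTER_CUBIC))
f=load('s5');im=cv2.imread('pics/s5.png')
quad(im,circ(f,p+[0,0,-38.7+33],36)); quad(im,circ(f,p+[0,0,-38.7],24));
quad(im,circ(f,[618.1,-224,90],64),(0,0,255)); quad(im,circ(f,[618.1,-224,90],47),(0,0,255))
cv2.imwrite('pics/c13.png',cv2.resize(im[120:240,240:380],None,fx=5.5,fy=5,interpolation=cv2.INTER_CUBIC))
E
```

```text
(no output)
```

View pics/c12.png

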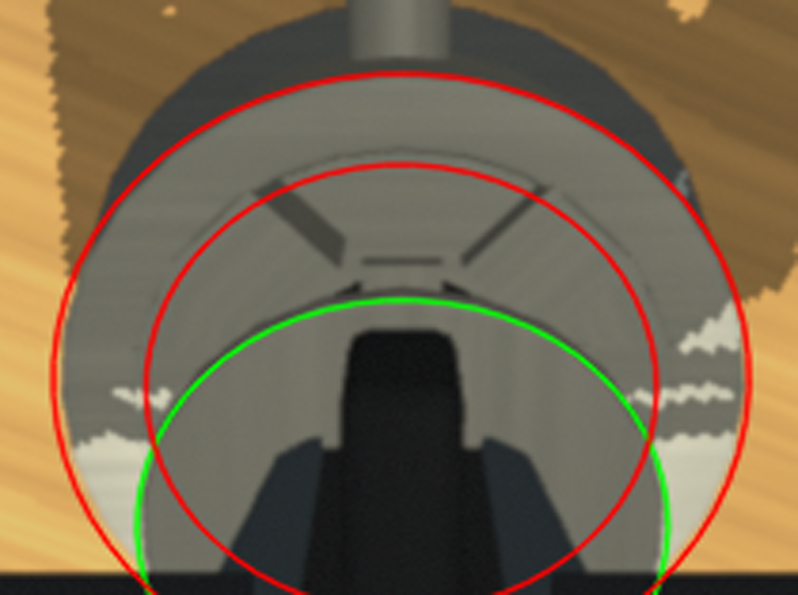

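View pics/c13.png

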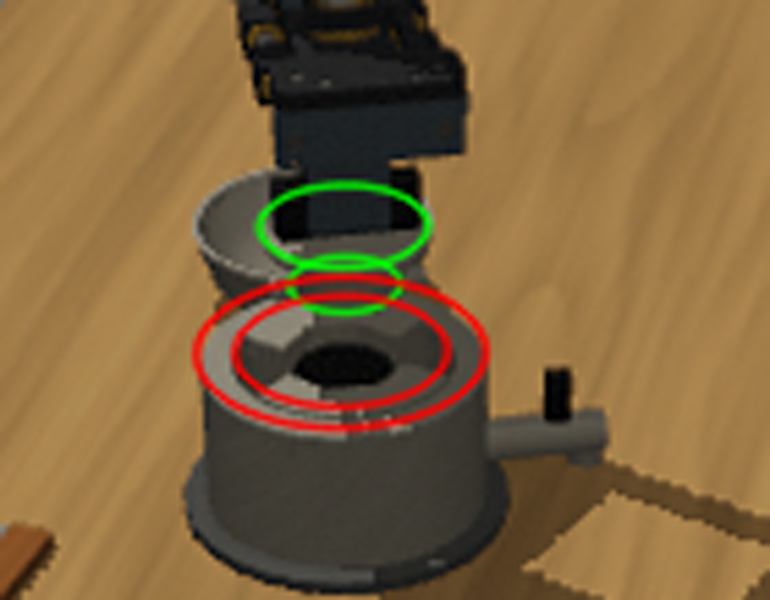

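Request:
servo_tool --plan '[[[-0.1, -0.1, 0], [0, 0.6, 5], 5], [[-0.1, -0.1, 0], [0, 0.6, 5], 5], [[-0.1, -0.1, 0], [0, 0.6, 5], 5], [[-0.1, -0.1, 0], [0, 0.5, 5], 5], [[0, 0, 0], [0, 0.5, 5], 5], [[0, 0, 0], [0, 0, 4], 5], [[0, 0, 0], [0, 0, 2], 5], [[0, 0, 0], [0, 0, 0], 5], [[0, 0, 0], [0, 0, 0], 5], [[0, 0, 0], [0, 0, 0], 5]]'

```text
time_s: 13.05
ee_pos: [618.6, -223.9, 133.1]
ee_rot: [180.0, 0.1, 113.9]
force: [0.3, 1.1, -2.0]
gripper_width: 13.8
```

```bash
python3 - <<'E'
from h import *
st()
plan([618.1,-224,125],down(114),5)
E
```

```text
t 13.05 p [ 618.6 -223.9  133.1] rot [1.800e+02 1.000e-01 1.139e+02] q [-2.090e+01  2.880e+01  8.480e+01 -1.000e-01  6.630e+01 -1.348e+02] F [ 0.3  1.1 -2. ] T [ 0.11 -0.06 -0.  ] w 13.8
n=5
[[0.0, 0.0, -0.0], [0.0, -0.1, 1.6], None]
```

Well aligned. Next I lower it into the mouth gently.

Request:
servo_tool --plan '[[[0, 0, 0], [0, -0.3, 2], 5], [[0, 0, 0], [0, -0.1, 2], 5], [[0, 0, 0], [0, 0, 2], 5], [[0, 0, 0], [0, 0, 2], 5], [[0, 0, 0], [0, 0, 2], 5], [[0, 0, 0], [0, 0, 2], 5], [[0, 0, 0], [0, 0, 0], 5], [[0, 0, 0], [0, 0, 0], 5], [[0, 0, 0], [0, 0, 0], 5], [[0, 0, 0], [0, 0, 0], 5]]'

```text
time_s: 14.3
ee_pos: [618.3, -224.1, 120.8]
ee_rot: [180.0, 0.1, 113.9]
force: [-1.2, 0.6, -1.0]
gripper_width: 13.6
```

```bash
python3 - <<'E'
from h import *
st();grab('wrist','w6');grab('side','s6');
crop('s6',240,120,380,240,5.5,'c14')
E
```

```text
t 14.3 p [ 618.3 -224.1  120.8] rot [1.800e+02 1.000e-01 1.139e+02] q [-2.090e+01  2.930e+01  8.580e+01 -1.000e-01  6.480e+01 -1.348e+02] F [-1.2  0.6 -1. ] T [ 0.16 -0.06  0.05] w 13.6
```

View pics/c14.png

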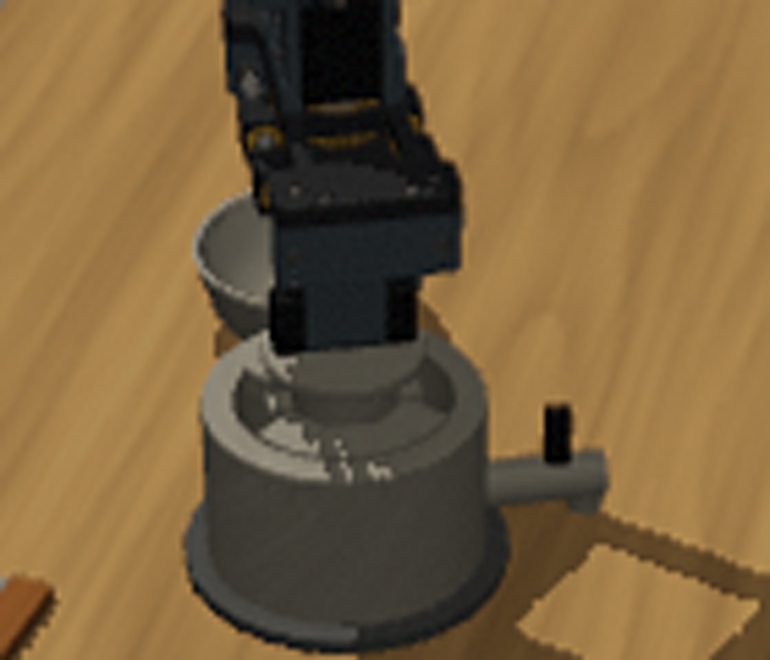

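View pics/w6.png

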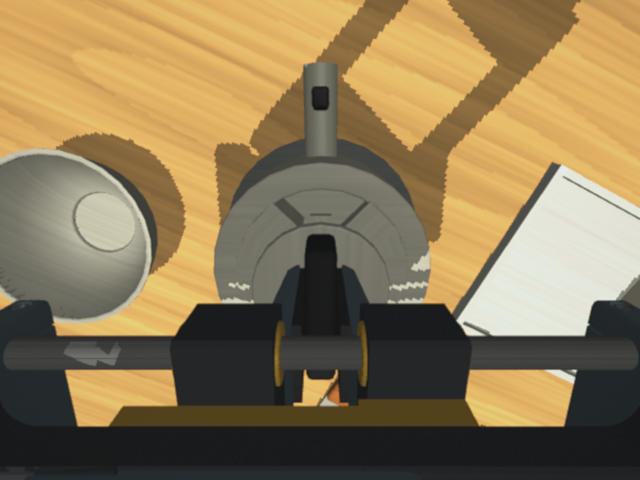

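Request:
servo_tool --plan '[[[0, 0, 0], [0, 0, 2], 5], [[0, 0, 0], [0, 0, 2], 5], [[0, 0, 0], [0, 0, 2], 5], [[0, 0, 0], [0, 0, 2], 5], [[0, 0, 0], [0, 0, 2], 5], [[0, 0, 0], [0, 0, 2], 5], [[0, 0, 0], [0, 0, 2], 5], [[0, 0, 0], [0, 0, 0], 5], [[0, 0, 0], [0, 0, 0], 5], [[0, 0, 0], [0, 0, 0], 5]]'

```text
time_s: 15.65
ee_pos: [618.4, -224.1, 110.3]
ee_rot: [179.9, 0.2, 113.9]
force: [-1.8, 0.9, 6.2]
gripper_width: 13.7
```

```bash
python3 - <<'E'
from h import *
st()
E
```

```text
t 15.65 p [ 618.4 -224.1  110.3] rot [179.9   0.2 113.9] q [-2.090e+01  2.980e+01  8.660e+01 -1.000e-01  6.330e+01 -1.348e+02] F [-1.8  0.9  6.2] T [ 0.4   0.47 -0.01] w 13.7
```

Request:
servo_tool --plan '[[[0, 0, 0], [0, 0, 2.5], 5], [[0, 0, 0], [0, 0, 2.5], 5], [[0, 0, 0], [0, 0, 1.5], 5], [[0, 0, 0], [0, 0, 1], 5], [[0, 0, 0], [0, 0, 1], 5], [[0, 0, 5], [0, 0, 0.8], 5], [[0, 0, 6], [0, 0, 0.8], 5], [[0, 0, 0], [0, 0, 0.8], 5], [[0, 0, 0], [0, 0, 0.8], 5], [[0, 0, 0], [0, 0, 0.8], 5]]'

```text
time_s: 16.9
ee_pos: [619.0, -225.3, 106.1]
ee_rot: [179.6, 0.5, 102.6]
force: [-2.5, 0.9, 7.8]
gripper_width: 14.1
```

```bash
python3 - <<'E'
from h import *
st()
E
```

```text
t 16.9 p [ 619.  -225.3  106.1] rot [179.6   0.5 102.6] q [ -20.9   29.9   87.1   -0.2   62.4 -123.4] F [-2.5  0.9  7.8] T [0.41 0.63 0.  ] w 14.1
```

Request:
servo_tool --plan '[[[0, 0, 8], [0.6, -0.3, 0.7], 5], [[0, 0, 8], [0.5, -0.3, 0.7], 5], [[0, 0, 8], [0.3, 0, 0.7], 5], [[0, 0, 8], [0, 0, 0.7], 5], [[0, 0, 8], [0, 0, 0.7], 5], [[0, 0, 8], [0, 0, 0.7], 5], [[0, 0, 0], [0, 0, 0.6], 5], [[0, 0, 0], [0, 0, 0.6], 5], [[0, 0, 0], [0, 0, 0.6], 5], [[0, 0, 0], [0, 0, 0.6], 5]]'

```text
time_s: 18.15
ee_pos: [618.8, -226.3, 107.2]
ee_rot: [178.9, 0.1, 53.1]
force: [-2.0, 1.4, 6.0]
gripper_width: 14.3
```

```bash
python3 - <<'E'
from h import *
st()
plan([618.2,-224,106],down(24),6)
E
```

```text
t 18.15 p [ 618.8 -226.3  107.2] rot [1.789e+02 1.000e-01 5.310e+01] q [-20.9  29.7  87.4  -0.4  62.  -73.8] F [-2.   1.4  6. ] T [0.37 0.5  0.  ] w 14.3
n=6
[[0.2, -0.0, 4.8], [0.2, -0.3, 0.2], None]
[[0.2, -0.0, 4.8], [0.2, -0.3, 0.2], None]
[[0.2, -0.0, 4.8], [0.2, -0.4, 0.2], None]
[[0.2, -0.0, 4.8], [0.2, -0.4, 0.2], None]
[[0.2, -0.0, 4.8], [0.1, -0.4, 0.2], None]
[[0.2, -0.0, 4.8], [0.1, -0.4, 0.2], None]
```

Request:
servo_tool --plan '[[[0.3, 0, 5], [0.2, -0.5, 0.9], 5], [[0.3, 0, 5], [0.2, -0.5, 0.9], 5], [[0.3, 0, 5], [0.2, -0.5, 0.9], 5], [[0.2, 0, 5], [0.2, -0.5, 0.9], 5], [[0.2, 0, 5], [0.1, -0.4, 0.8], 5], [[0.2, 0, 4.5], [0.1, -0.4, 0.8], 5], [[0, 0, 0], [0, 0, 0.6], 5], [[0, 0, 0], [0, 0, 0.6], 5], [[0, 0, 0], [0, 0, 0.6], 5], [[0, 0, 0], [0, 0, 0.6], 5]]'

```text
time_s: 19.4
ee_pos: [619.1, -226.7, 107.2]
ee_rot: [179.9, -0.3, 22.7]
force: [-2.0, 0.1, 6.1]
gripper_width: 13.9
```

```bash
python3 - <<'E'
from h import *
st();grab('wrist','w7')
plan([618.2,-224,106],down(24),6)
E
```

```text
t 19.4 p [ 619.1 -226.7  107.2] rot [179.9  -0.3  22.7] q [-21.2  30.1  86.6   0.1  63.1 -43.9] F [-2.   0.1  6.1] T [ 0.24  0.46 -0.03] w 13.9
n=6
[[0.0, -0.0, -0.2], [0.0, -0.5, 0.2], None]
[[0.0, -0.0, -0.2], [0.0, -0.5, 0.2], None]
[[0.0, -0.0, -0.2], [0.0, -0.5, 0.2], None]
[[0.0, -0.0, -0.2], [0.0, -0.5, 0.2], None]
[[0.0, -0.0, -0.2], [0.0, -0.5, 0.2], None]
[[0.0, -0.0, -0.2], [0.0, -0.5, 0.2], None]
```

View pics/w7.png

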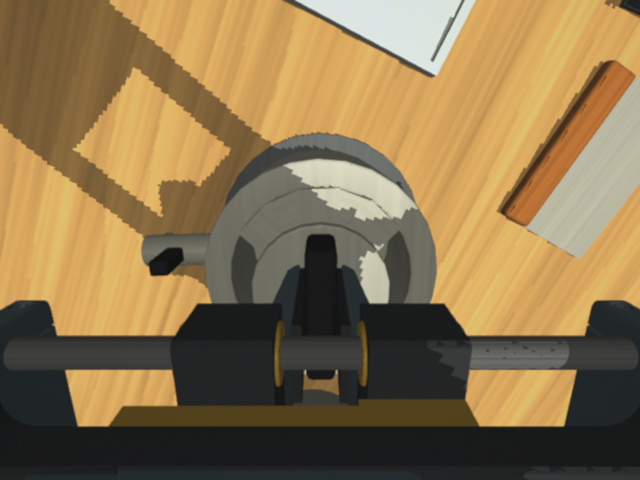

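Request:
servo_tool --plan '[[[0, 0, 0], [0, -0.6, -1], 5], [[0, 0, 0], [0, -0.6, -1.5], 5], [[0, 0, 0], [0, -0.5, -1.5], 5], [[0, 0, 0], [0, -0.3, -1.5], 5], [[0, 0, 0], [0, 0, -1.5], 5], [[0, 0, 0], [0, 0, -1.5], 5], [[0, 0, 0], [0, 0, -0.5], 5], [[0, 0, 0], [0, 0, 0], 5], [[0, 0, 0], [0, 0, 0], 5], [[0, 0, 0], [0, 0, 0], 5]]'

```text
time_s: 20.7
ee_pos: [618.9, -226.5, 116.5]
ee_rot: [179.7, -0.3, 22.7]
force: [-0.0, -1.1, 1.9]
gripper_width: 13.8
```

```bash
python3 - <<'E'
from h import *
st()
E
```

```text
t 20.7 p [ 618.9 -226.5  116.5] rot [179.7  -0.3  22.7] q [-21.1  29.5  86.1  -0.   63.9 -43.8] F [-0.  -1.1  1.9] T [-0.02  0.15 -0.04] w 13.8
```

Request:
servo_tool --plan '[[[0, 0, 0], [0, 0, -0.3], 40], [[0, 0, 0], [0, 0, 0], 40], [[0, 0, 0], [0, 0, 0], 40], [[0, 0, 0], [0, 0, 0], 40], [[0, 0, 0], [0, 0, -10], 40], [[0, 0, 0], [0, 0, -15], 40], [[0, 0, 0], [0, 0, -20], 40], [[0, 0, 0], [0, 0, -20], 40], [[0, 0, 0], [0, 0, -20], 40], [[0, 0, 0], [0, 0, -20], 40]]'

```text
time_s: 21.95
ee_pos: [618.8, -225.9, 228.9]
ee_rot: [179.6, -0.4, 22.7]
force: [1.4, 0.7, -0.3]
gripper_width: 40.1
```

```bash
python3 - <<'E'
from h import *
st();grab('wrist','w8');grab('side','s8')
w=load('w8'); im=cv2.imread('pics/w8.png')
u=np.array([np.cos(np.radians(114)),np.sin(np.radians(114)),0]);v=np.array([-u[1],u[0],0]);c0=np.array([618.1,-224,90+51])
quad(im,[proj(w,c0+a*32*u+b*7*v) for a,b in [(1,1),(1,-1),(-1,-1),(-1,1)]])
quad(im,circ(w,[618.1,-224,90+21],36)); quad(im,circ(w,[618.1,-224,90],64),(0,0,255))
cv2.imwrite('pics/w8o.png',im)
crop('s8',240,120,380,240,5.5,'c15')
E
```

```text
t 21.95 p [ 618.8 -225.9  228.9] rot [179.6  -0.4  22.7] q [-21.1  25.3  76.7   0.   77.5 -43.8] F [ 1.4  0.7 -0.3] T [-0.02 -0.09 -0.05] w 40.1
```

View pics/w8o.png

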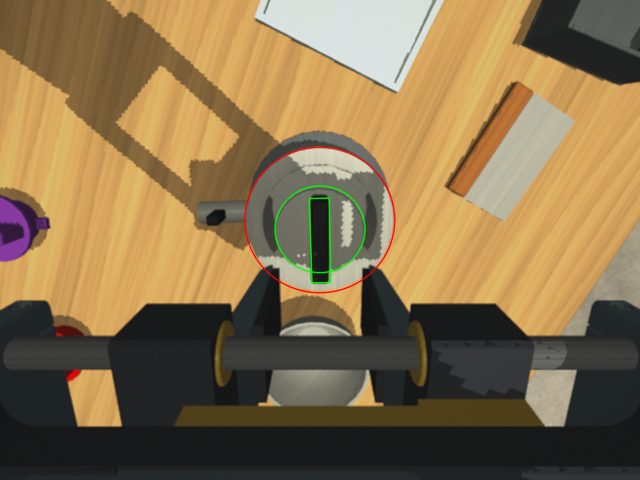

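View pics/c15.png

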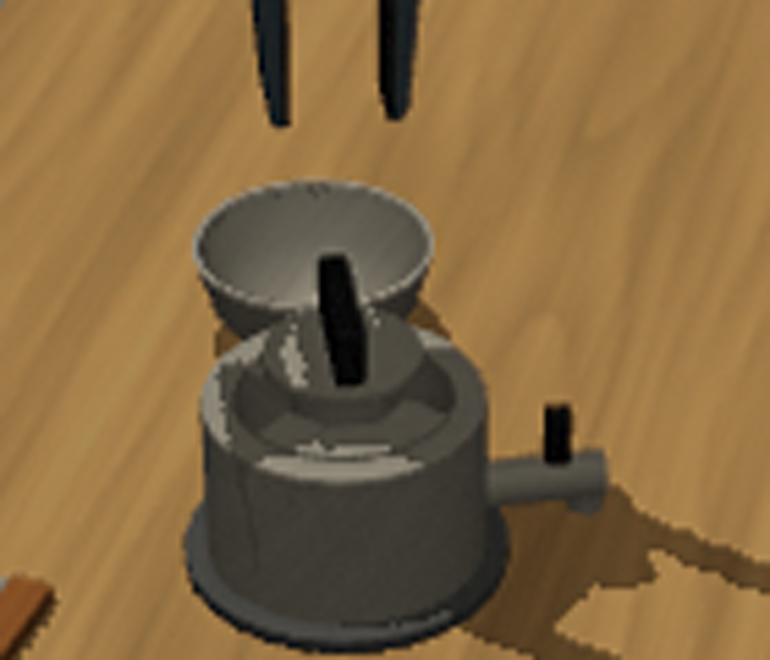

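```bash
python3 - <<'E'
from h import *
from scipy.optimize import least_squares
D=[(137.03,-558.05,213.3,18.34,89.69,72.04),(452.2,-364.8,226.3,18.7,87.3,74.4),(576.8,-247.4,262.7,22.3,76.6,82.0),(470.7,-362.2,171.4,21.7,90.9,67.4),(452.8,-376.1,38.8,28.7,100.9,50.6),(616.1,-225.1,166.7,27.6,81.9,71.0),(618.3,-224.1,120.8,29.3,85.8,64.8),(618.4,-224.1,110.3,29.8,86.6,63.3),(618.8,-225.9,228.9,25.3,76.7,77.5),(451.4,-375.4,202.1,19.9,89,71.3)]
D=np.array(D);r=np.hypot(D[:,0],D[:,1]);z=D[:,2];q2=np.radians(D[:,3]);q23=np.radians(D[:,3]+D[:,4])
def f(p):
    a1,a2,a3,b3,d=p
    return np.r_[a1+a2*np.sin(q2)+a3*np.sin(q23)+b3*np.cos(q23)-r, d+a2*np.cos(q2)+a3*np.cos(q23)-b3*np.sin(q23)-z]
s=least_squares(f,[0,400,400,0,0]);print(s.x,np.abs(s.fun).max())
E
```

```text
[  -3.08598734  598.93943342  415.77323298   23.44378322 -203.73376185] 4.0556067855962965
```

The cap is locked: its bar lies along the mouth's y and it sits centred. Next I'll survey the bottles from close up.

```bash
python3 - <<'E'
from h import *
plan([600,60,250],down(85),8)
E
```

```text
n=8
[[0.1, -0.0, -7.8], [11.5, -34.0, -2.6], None]
[[0.1, -0.0, -7.8], [16.0, -32.1, -2.5], None]
[[0.1, -0.0, -7.8], [20.2, -29.6, -2.5], None]
[[0.1, -0.0, -7.8], [24.1, -26.6, -2.4], None]
[[0.1, -0.0, -7.8], [27.4, -23.1, -2.4], None]
[[0.1, -0.0, -7.8], [30.3, -19.2, -2.4], None]
[[0.1, -0.0, -7.8], [32.6, -14.9, -2.4], None]
[[0.1, -0.0, -7.8], [34.4, -10.4, -2.4], None]
```

Request:
servo_tool --plan '[[[0, 0, -7.8], [11.5, -34, -2.6], 45], [[0, 0, -7.8], [16, -32, -2.5], 45], [[0, 0, -7.8], [20, -29.6, -2.5], 45], [[0, 0, -7.8], [24, -26.6, -2.4], 45], [[0, 0, -7.8], [27.4, -23, -2.4], 45], [[0, 0, -7.8], [30.3, -19, -2.4], 45], [[0, 0, -7.8], [32.6, -15, -2.4], 45], [[0, 0, -7.8], [34.4, -10.4, -2.4], 45], [[0, 0, 0], [0, 0, 0], 45], [[0, 0, 0], [0, 0, 0], 45]]'

```text
time_s: 23.3
ee_pos: [592.3, 67.1, 246.3]
ee_rot: [179.4, 0.3, 87.0]
force: [-0.3, -0.7, 0.2]
gripper_width: 45.1
```

```bash
python3 - <<'E'
from h import *
st();grab('wrist','w9')
E
```

```text
t 23.3 p [592.3  67.1 246.3] rot [179.4   0.3  87. ] q [  5.6  18.9  84.1  -0.4  76.4 -81.4] F [-0.3 -0.7  0.2] T [ 0.12 -0.11  0.01] w 45.1
```

View pics/w9.png

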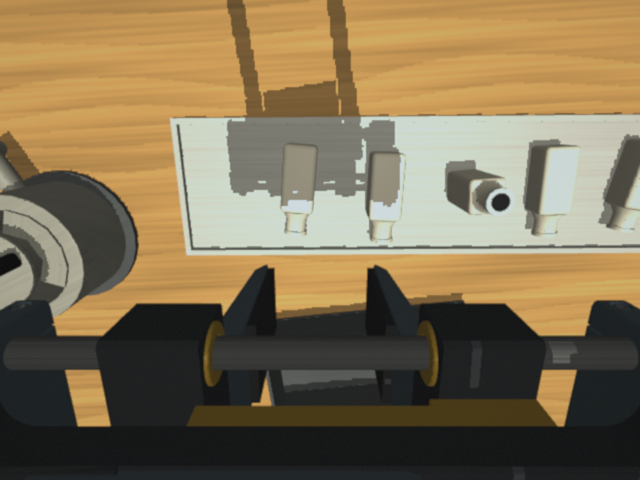

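```bash
python3 - <<'E'
from h import *
crop('w9',265,125,425,260,5,'c16')
crop('w9',435,125,640,260,3.9,'c17')
E
```

```text
(no output)
```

View pics/c16.png

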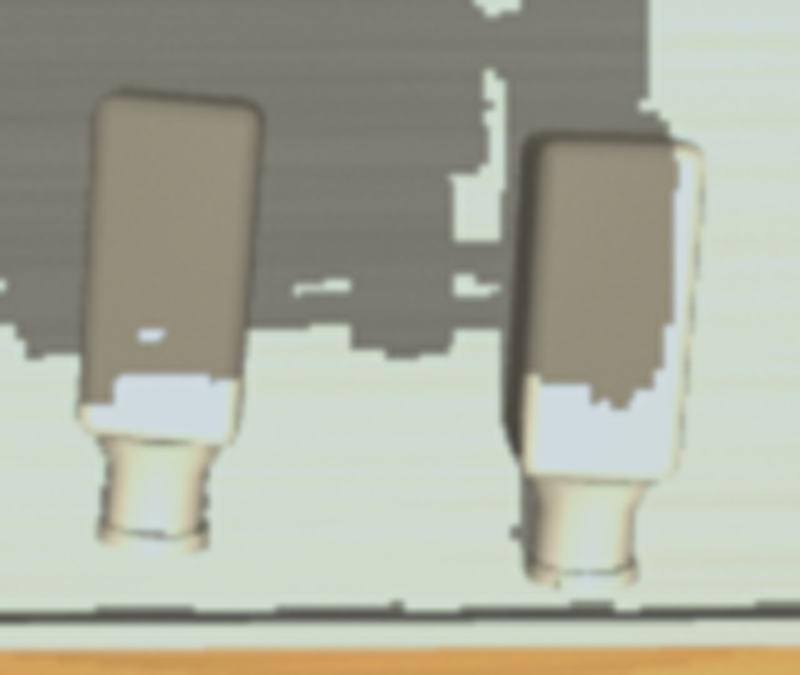

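View pics/c17.png

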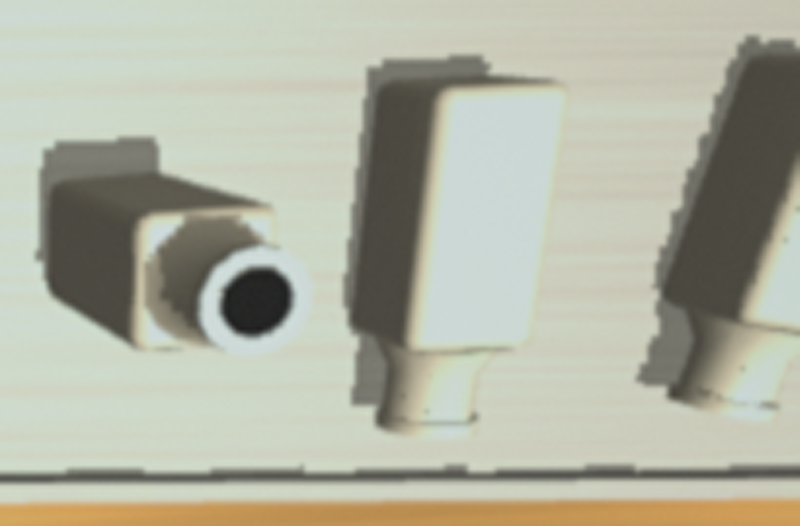

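```bash
python3 - <<'E'
from h import *
np.set_printoptions(precision=1,suppress=True)
w=load('w9');t=load('top0')
c=lambda x,y,u0,v0,k:(u0+x/k-.5+.5/k,v0+y/k-.5+.5/k)
B={'D':([(95,95),(262,105),(237,440),(82,425)],265,125,5),'C':([(530,138),(702,150),(680,477),(525,472)],265,125,5),'B':([(440,88),(562,85),(525,347),(410,350)],435,125,3.9)}
T={'D':[(560,123),(605,127),(594,222),(548,217)],'C':[(430,103),(475,105),(470,203),(422,200)],'B':[(180,95),(226,97),(225,195),(177,193)]}
for k,(v,u0,v0,s) in B.items():
    p=np.array([onz(w,*c(x,y,u0,v0,s),38) for x,y in v])
    ax=(p[2]+p[3]-p[0]-p[1])/2; m=p.mean(0)
    a=ax/np.linalg.norm(ax); foot=m-35*a
    pw=np.mean([c(x,y,u0,v0,s) for x,y in v],0);pt=np.mean([c(x,y,130,200,3.8) for x,y in T[k]],0)
    print(k,'ctr',m,'len',np.linalg.norm(ax),'w',np.linalg.norm(p[0]-p[1]),np.linalg.norm(p[2]-p[3]),'ang',np.degrees(np.arctan2(a[1],a[0])),'foot',foot,'s89',foot+89*a, 'tri',tri((w,*pw),(t,*pt))[0])
print('stand',onz(w,*c(255,299,435,125,3.9),99))
E
```

```text
D ctr [561.1  45.4  38. ] len 67.11212141529892 w 32.888582771292754 32.25070905973056 ang -7.240407225942238 foot [526.4  49.8  38. ] s89 [614.7  38.6  38. ] tri [564.8  43.1   4.4]
C ctr [574.4 134.2  38. ] len 67.37515516322624 w 34.22050789875615 32.387789794375685 ang -2.2946895007239783 foot [539.4 135.6  38. ] s89 [628.4 132.   38. ] tri [572.5 131.4  48. ]
B ctr [577.2 307.8  38. ] len 67.81874534191351 w 30.534242654963094 30.348607381382493 ang 0.5493533558205262 foot [542.2 307.4  38. ] s89 [631.1 308.3  38. ] tri [575.8 305.5  41.6]
stand [581.  221.8  99. ]
```

```bash
python3 - <<'E'
from h import *
print(down(83.5,15).apply([0,0,1]))
plan([614,37.5,100],down(83.5,15),6)
E
```

```text
[-0.25715532  0.02929915 -0.96592583]
n=6
[[2.6, 0.1, 0.6], [-4.6, 3.6, 24.5], None]
[[2.6, 0.1, 0.6], [-4.6, 4.7, 24.3], None]
[[2.6, 0.1, 0.6], [-4.6, 5.9, 24.0], None]
[[2.6, 0.1, 0.6], [-4.6, 7.0, 23.7], None]
[[2.6, 0.1, 0.6], [-4.6, 8.1, 23.3], None]
[[2.6, 0.1, 0.6], [-4.5, 9.2, 22.9], None]
```

Request:
servo_tool --plan '[[[2.6, 0.1, 0.6], [-4.6, 3.6, 24.5], 50], [[2.6, 0.1, 0.6], [-4.6, 4.7, 24.3], 50], [[2.6, 0.1, 0.6], [-4.6, 5.9, 24], 50], [[2.6, 0.1, 0.6], [-4.6, 7, 23.7], 50], [[2.6, 0.1, 0.6], [-4.6, 8.1, 23.3], 50], [[2.6, 0.1, 0.6], [-4.5, 9.2, 22.9], 50], [[0, 0, 0], [0, 0, 0], 50], [[0, 0, 0], [0, 0, 0], 50], [[0, 0, 0], [0, 0, 0], 50], [[0, 0, 0], [0, 0, 0], 50]]'

```text
time_s: 24.6
ee_pos: [615.9, 27.2, 98.9]
ee_rot: [-165.0, 0.2, 82.3]
force: [-0.8, -0.8, 0.3]
gripper_width: 50.3
```

```bash
python3 - <<'E'
from h import *
st();grab('wrist','w10')
plan([614,37.5,100],down(83.5,15),6)
plan([614,37.5,11.5],down(83.5,15),8)
E
```

```text
t 24.6 p [615.9  27.2  98.9] rot [-165.     0.2   82.3] q [  0.4  34.7  80.9   2.   79.2 -82.5] F [-0.8 -0.8  0.3] T [ 0.08 -0.34  0.02] w 50.3
n=6
[[0.0, -0.0, -0.2], [1.6, -0.6, -0.0], None]
[[0.0, -0.0, -0.2], [1.6, -0.6, -0.0], None]
[[0.0, -0.0, -0.2], [1.7, -0.6, -0.0], None]
[[0.0, -0.0, -0.2], [1.7, -0.6, -0.0], None]
[[0.0, -0.0, -0.2], [1.7, -0.5, -0.0], None]
[[0.0, -0.0, -0.2], [1.7, -0.5, -0.0], None]
n=8
[[0.0, -0.0, -0.1], [1.3, 2.4, 10.7], None]
[[0.0, -0.0, -0.1], [1.3, 2.4, 10.7], None]
[[0.0, -0.0, -0.1], [1.3, 2.4, 10.7], None]
[[0.0, -0.0, -0.1], [1.3, 2.4, 10.7], None]
[[0.0, -0.0, -0.1], [1.3, 2.4, 10.7], None]
[[0.0, -0.0, -0.1], [1.3, 2.4, 10.7], None]
[[0.0, -0.0, -0.1], [1.2, 2.5, 10.7], None]
[[0.0, -0.0, -0.1], [1.2, 2.5, 10.7], None]
```

View pics/w10.png

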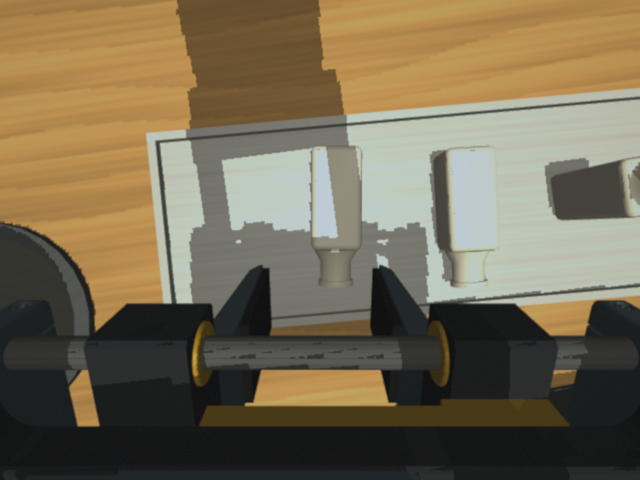

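```bash
python3 - <<'E'
from h import *
np.set_printoptions(precision=1,suppress=True)
w=load('w10');crop('w10',295,130,380,300,3.5,'c18')
E
```

```text
(no output)
```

View pics/c18.png

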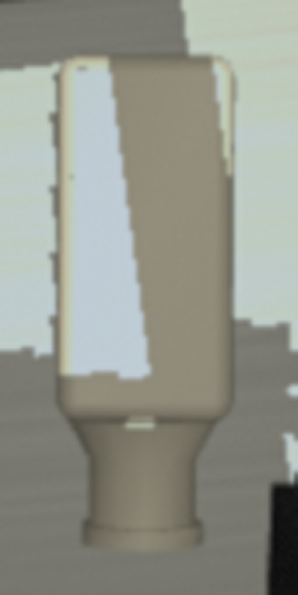

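```bash
python3 - <<'E'
from h import *
np.set_printoptions(precision=1,suppress=True)
w=load('w10')
c=lambda x,y:(295+x/3.5-.36,130+y/3.5-.36)
p=[onz(w,*c(x,y),38) for x,y in [(62,60),(222,60),(232,412),(60,412)]]
p=np.array(p);m=p.mean(0);ax=(p[2]+p[3]-p[0]-p[1])/2;a=ax/np.linalg.norm(ax)
print(m,np.linalg.norm(ax),np.degrees(np.arctan2(a[1],a[0])),m+(91-35)*a)
l=[onz(w,*c(x,y),21) for x,y in [(82,535),(204,535)]];print('lip',np.mean(l,0),np.linalg.norm(l[0]-l[1]))
E
```

```text
[562.4  44.4  38. ] 66.18537223060353 -6.937099873801895 [618.   37.6  38. ]
lip [620.8  37.1  21. ] 24.743400779207867
```

Request:
servo_tool --plan '[[[0, 0, -0.1], [1.6, 2, 9], 50], [[0, 0, -0.1], [1.6, 2, 10], 50], [[0, 0, -0.1], [1.6, 2, 10], 50], [[0, 0, -0.1], [1.5, 2, 10], 50], [[0, 0, -0.1], [1.5, 2, 10], 50], [[0, 0, -0.1], [1.4, 2, 10], 50], [[0, 0, -0.1], [1.2, 2, 9], 50], [[0, 0, 0], [0, 1.5, 5], 50], [[0, 0, 0], [0, 0, 0], 50], [[0, 0, 0], [0, 0, 0], 50]]'

```text
time_s: 25.9
ee_pos: [612.8, 39.3, 19.0]
ee_rot: [-165.0, -0.0, 83.1]
force: [-1.0, 0.3, 0.3]
gripper_width: 49.9
```

```bash
python3 - <<'E'
from h import *
st();grab('wrist','w11')
plan([615.7,37.6,11.3],down(83,15),4)
E
```

```text
t 25.9 p [612.8  39.3  19. ] rot [-165.    -0.    83.1] q [  1.4  38.8  85.9   2.3  70.2 -82.8] F [-1.   0.3  0.3] T [ 0.03 -0.28 -0.05] w 49.9
n=4
[[-0.0, -0.0, 0.0], [-0.3, 1.2, 1.7], None]
```

View pics/w11.png

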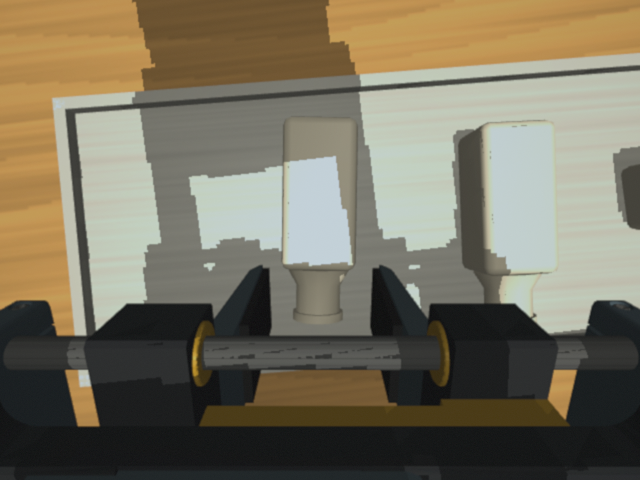

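Request:
servo_tool --plan '[[[0, 0, 0], [-0.3, 1.3, 2], 50], [[0, 0, 0], [-0.3, 1.3, 2], 50], [[0, 0, 0], [-0.3, 1.3, 2], 50], [[0, 0, 0], [-0.3, 1.2, 1.5], 50], [[0, 0, 0], [0, 0, 0], 20], [[0, 0, 0], [0, 0, 0], 10], [[0, 0, 0], [0, 0, 0], 10], [[0, 0, 0], [0, 0, 0], 10], [[0, 0, 0], [0, 0, 0], 10], [[0, 0, 0], [0, 0, 0], 10]]' --squeeze 5

```text
time_s: 27.2
ee_pos: [616.3, 37.6, 10.5]
ee_rot: [-165.1, -0.1, 83.1]
force: [0.6, -0.4, -0.7]
gripper_width: 24.5
```

```bash
python3 - <<'E'
from h import *
st();grab('wrist','w12')
E
```

```text
t 27.2 p [616.3  37.6  10.5] rot [-1.651e+02 -1.000e-01  8.310e+01] q [  1.3  39.6  85.8   2.3  69.5 -82.9] F [ 0.6 -0.4 -0.7] T [ 0.12 -0.28  0.02] w 24.5
```

View pics/w12.png

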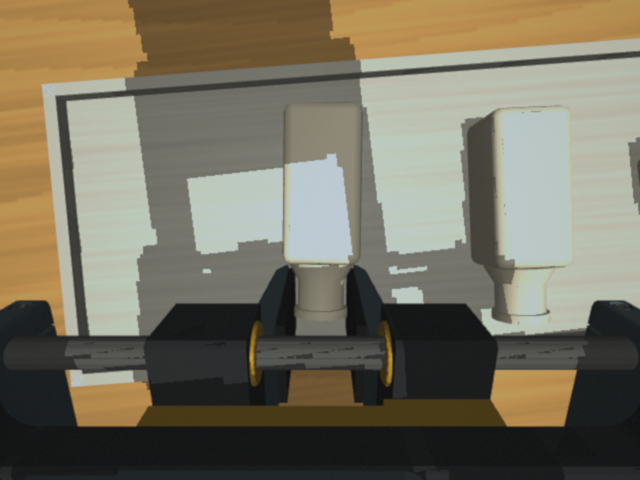

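```bash
cat >> h.py <<'E'
def arc(yaw,G0,th0,th1,t0,t1,n,h=10.9,s=91,lift=1.0,fb=None):
    """rows for pivoting about foot edge; bottle axis horizontal dir a = -(camera dir)"""
    a=-np.array([np.cos(np.radians(yaw+90)),np.sin(np.radians(yaw+90)),0])
    G0=np.array(G0,float); piv=G0-s*a; piv[2]=4+lift
    rad=np.hypot(s,17);ph=np.degrees(np.arctan2(17,s))
    def P(f):
        th=np.radians(ph+th0+(th1-th0)*f); r=down(yaw,t0+(t1-t0)*f)
        return piv+rad*(np.cos(th)*a+np.array([0,0,np.sin(th)]))+h*r.apply([0,0,1]),r
    p0,r0=pose() if fb is None else fb
    for i in range(n):
        p1,r1=P((i+1)/n)
        rv=np.degrees((r0.inv()*r1).as_rotvec()); d=r0.inv().apply(p1-p0)
        print([[round(float(x),1) for x in rv],[round(float(x),1) for x in d]])
        p0,r0=p1,r1
    print('end',np.round(p0,1))
E
python3 - <<'E'
from h import *
arc(83.1,[619.1,37.3,21],0,50,15,0,10)
E
```

```text
[[-1.4, -0.1, 0.0], [-0.0, -3.8, -8.0]]
[[-1.5, 0.0, -0.0], [-0.0, -3.9, -6.9]]
[[-1.5, 0.0, 0.0], [0.0, -4.4, -6.6]]
[[-1.5, -0.0, 0.0], [0.0, -4.8, -6.3]]
[[-1.5, -0.0, 0.0], [-0.0, -5.1, -6.0]]
[[-1.5, 0.0, 0.0], [0.0, -5.5, -5.7]]
[[-1.5, 0.0, -0.0], [0.0, -5.8, -5.3]]
[[-1.5, -0.0, 0.0], [-0.0, -6.1, -4.9]]
[[-1.5, -0.0, 0.0], [0.0, -6.4, -4.5]]
[[-1.5, 0.0, 0.0], [-0.0, -6.7, -4.1]]
end [573.9  42.8  74.7]
```

Request:
servo_tool --plan '[[[-1.4, 0, 0], [0, -3.8, -9], 10], [[-1.5, 0, 0], [0, -3.9, -7], 10], [[-1.5, 0, 0], [0, -4.4, -6.6], 10], [[-1.5, 0, 0], [0, -4.8, -6.3], 10], [[-1.5, 0, 0], [0, -5.1, -6], 10], [[-1.5, 0, 0], [0, -5.5, -5.7], 10], [[-1.5, 0, 0], [0, -5.8, -5.3], 10], [[-1.5, 0, 0], [0, -6.1, -4.9], 10], [[-1.5, 0, 0], [0, -6.4, -4.5], 10], [[-1.5, 0, 0], [0, -6.7, -4.1], 10]]'

```text
time_s: 28.5
ee_pos: [569.9, 43.1, 80.2]
ee_rot: [179.0, -0.1, 83.1]
force: [-0.1, 0.3, -2.9]
gripper_width: 24.8
```

```bash
python3 - <<'E'
from h import *
st();grab('side','s13');crop('s13',220,190,380,330,5,'c19')
arc(83.1,[619.1,37.3,21],50,90,0,-15,10)
E
```

```text
t 28.5 p [569.9  43.1  80.2] rot [ 1.79e+02 -1.00e-01  8.31e+01] q [ 3.200e+00  2.420e+01  1.016e+02 -1.000e-01  5.320e+01 -7.980e+01] F [-0.1  0.3 -2.9] T [ 0.06 -0.21  0.01] w 24.8
[[-0.6, -0.1, 0.0], [0.2, 0.3, 2.9]]
[[-1.5, 0.0, -0.0], [0.0, -5.6, -2.7]]
[[-1.5, -0.0, -0.0], [0.0, -5.7, -2.5]]
[[-1.5, -0.0, -0.0], [0.0, -5.8, -2.2]]
[[-1.5, 0.0, -0.0], [-0.0, -5.9, -1.9]]
[[-1.5, 0.0, 0.0], [-0.0, -6.0, -1.7]]
[[-1.5, 0.0, -0.0], [0.0, -6.0, -1.4]]
[[-1.5, 0.0, 0.0], [-0.0, -6.1, -1.1]]
[[-1.5, 0.0, 0.0], [0.0, -6.1, -0.8]]
[[-1.5, 0.0, 0.0], [0.0, -6.2, -0.6]]
end [514.7  49.9  85.5]
```

View pics/c19.png

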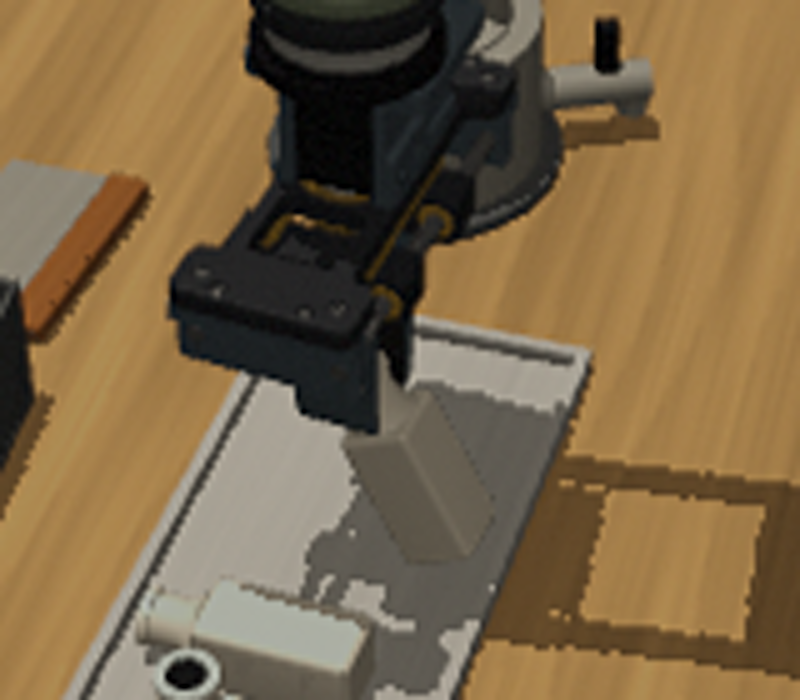

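Request:
servo_tool --plan '[[[0, 0, 0], [0, 0, -8], 10], [[0, 0, 0], [0, 4, -8], 10], [[0, 0, 0], [0, 10, 0], 10], [[0, 0, 0], [0, 12, 0], 10], [[0, 0, 0], [0, 12, 0], 10], [[0, 0, 0], [0, 12, 0], 10], [[0, 0, 0], [0, 10, 0], 10], [[0, 0, 0], [0, 0, 0], 10], [[0, 0, 0], [0, 0, 0], 10], [[0, 0, 0], [0, 0, 0], 10]]'

```text
time_s: 29.8
ee_pos: [633.1, 35.3, 97.6]
ee_rot: [179.1, -0.0, 83.1]
force: [-0.1, 0.7, -1.3]
gripper_width: 25.0
```

```bash
python3 - <<'E'
from h import *
st();grab('side','s14');crop('s14',200,190,360,330,5,'c20')
E
```

```text
t 29.8 p [633.1  35.3  97.6] rot [179.1  -0.   83.1] q [  2.2  28.2  91.6  -0.1  59.4 -80.9] F [-0.1  0.7 -1.3] T [ 0.1  -0.19  0.  ] w 25.0
```

View pics/c20.png

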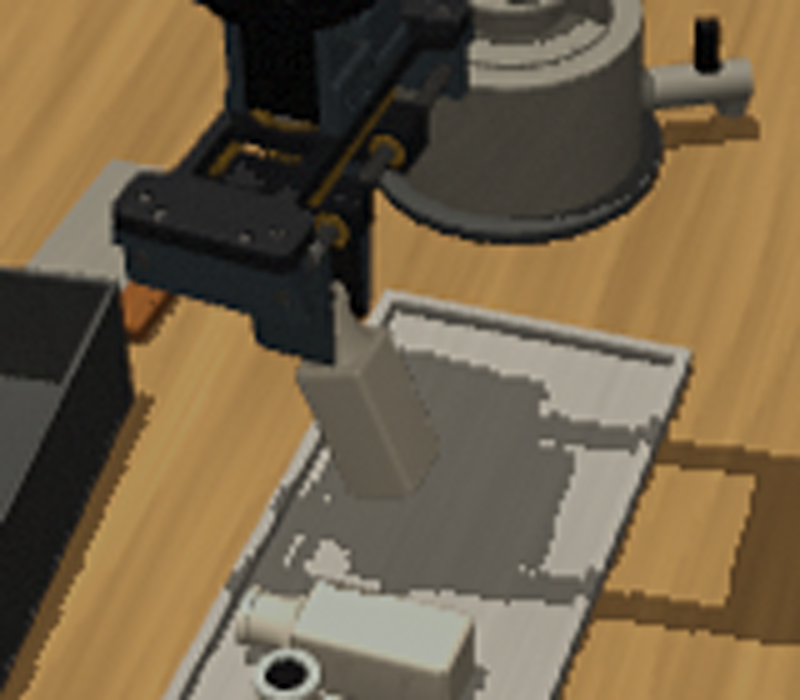

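Request:
servo_tool --plan '[[[-4, 0, 0], [0, 0, 0], 10], [[-4, 0, 0], [0, -3, 0], 10], [[-4, 0, 0], [0, -5, 0], 10], [[-4, 0, 0], [0, -5, 0], 10], [[-4, 0, 0], [0, -5, 0], 10], [[-3, 0, 0], [0, -5, 0], 10], [[0, 0, 0], [0, -5, 0], 10], [[0, 0, 0], [0, 0, 0], 10], [[0, 0, 0], [0, 0, 0], 10], [[0, 0, 0], [0, 0, 0], 10]]'

```text
time_s: 31.1
ee_pos: [604.2, 38.7, 91.7]
ee_rot: [155.5, -0.1, 83.1]
force: [-0.4, -0.3, -1.4]
gripper_width: 24.6
```

```bash
python3 - <<'E'
from h import *
st();grab('side','s15');crop('s15',200,190,360,330,5,'c21');grab('wrist','w15')
E
```

```text
t 31.1 p [604.2  38.7  91.7] rot [ 1.555e+02 -1.000e-01  8.310e+01] q [  5.3  18.1 115.4 -12.9  22.9 -66.9] F [-0.4 -0.3 -1.4] T [ 0.15  0.16 -0.02] w 24.6
```

View pics/c21.png

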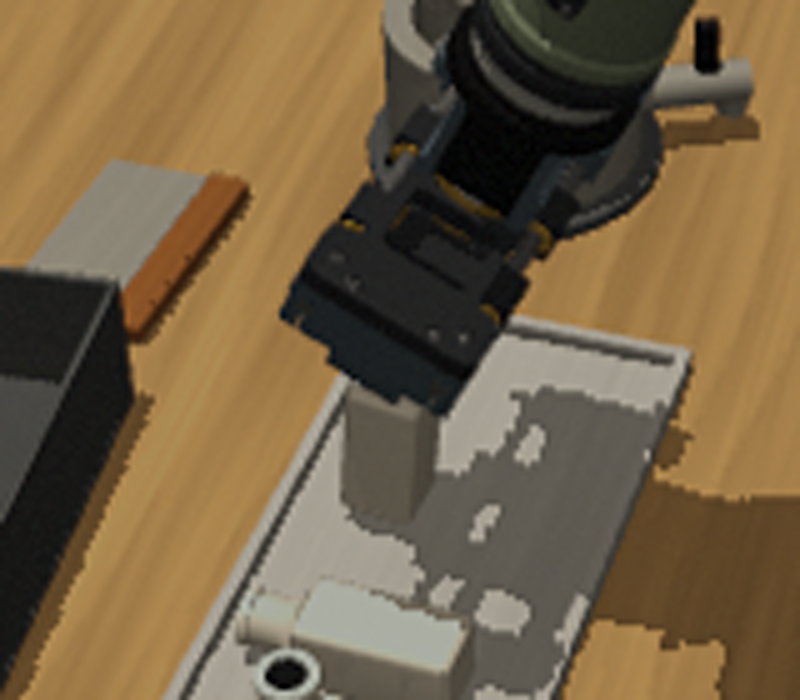

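View pics/w15.png

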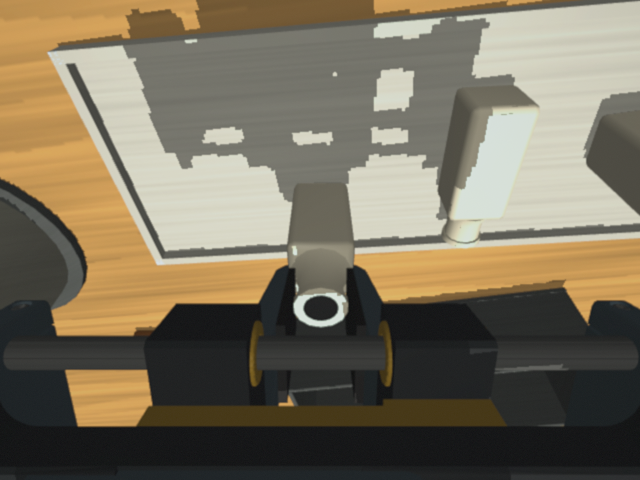

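Request:
servo_tool --plan '[[[0, 0, 0], [0, -0.8, 1.7], 10], [[0, 0, 0], [0, -0.8, 1.7], 10], [[0, 0, 0], [0, -0.8, 1.7], 10], [[0, 0, 0], [0, -0.8, 1.7], 10], [[0, 0, 0], [0, -0.4, 0.9], 10], [[0, 0, 0], [0, 0, 0], 10], [[0, 0, 0], [0, 0, 0], 10], [[0, 0, 0], [0, 0, 0], 10], [[0, 0, 0], [0, 0, 0], 10], [[0, 0, 0], [0, 0, 0], 10]]'

```text
time_s: 32.45
ee_pos: [607.2, 38.8, 85.3]
ee_rot: [155.1, -0.1, 83.1]
force: [-0.5, 0.1, 1.2]
gripper_width: 25.1
```

```bash
python3 - <<'E'
from h import *
st();grab('side','s16');crop('s16',200,190,360,330,5,'c22')
E
```

```text
t 32.45 p [607.2  38.8  85.3] rot [ 1.551e+02 -1.000e-01  8.310e+01] q [  5.3  18.8 115.8 -13.7  21.5 -66.1] F [-0.5  0.1  1.2] T [-0.07 -0.04 -0.07] w 25.1
```

View pics/c22.png

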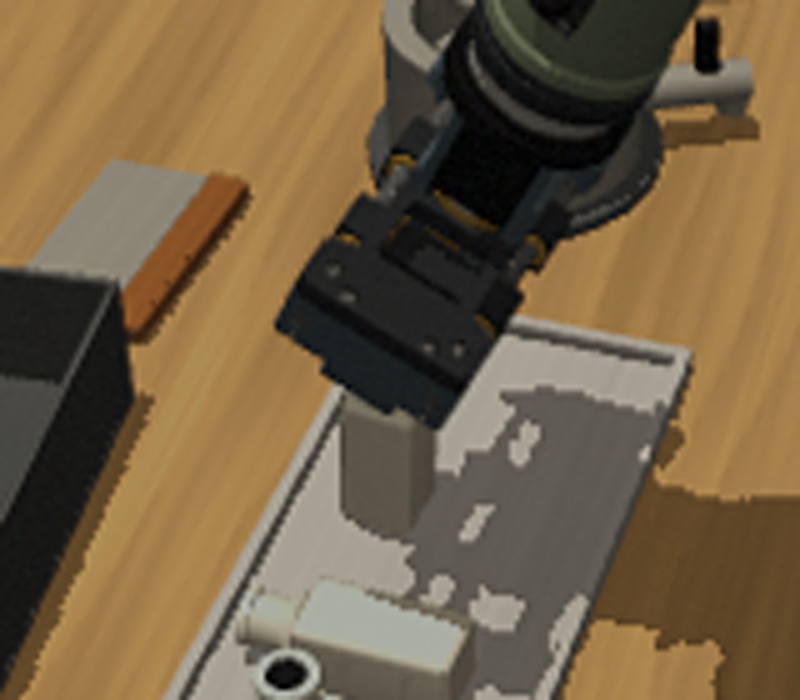

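Request:
servo_tool --plan '[[[0, 0, 0], [0, 0, 0], 40], [[0, 0, 0], [0, 0, 0], 40], [[0, 0, 0], [0, 0, 0], 40], [[0, 0, 0], [0, 0, 0], 40], [[0, 0, 0], [0, 0, -8], 40], [[0, 0, 0], [0, 0, -15], 40], [[0, 0, 0], [0, 0, -20], 40], [[0, 0, 0], [0, 0, -20], 40], [[3, 0, 0], [0, 0, -20], 40], [[4, 0, 0], [0, 0, -20], 40]]'

```text
time_s: 33.75
ee_pos: [559.0, 44.4, 183.3]
ee_rot: [162.6, -0.2, 83.2]
force: [1.0, 0.1, -0.9]
gripper_width: 39.8
```

```bash
python3 - <<'E'
from h import *
st();grab('side','s17');crop('s17',170,190,370,340,4,'c23')
plan([625,120,180],down(88,15),8)
E
```

```text
t 33.75 p [559.   44.4 183.3] rot [162.6  -0.2  83.2] q [  5.5  10.4 107.8  -5.   44.9 -74.7] F [ 1.   0.1 -0.9] T [ 0.05 -0.02 -0.02] w 39.8
n=8
[[4.1, -0.0, -0.6], [10.3, 6.1, 3.0], None]
[[4.1, -0.0, -0.6], [10.2, 6.4, 2.5], None]
[[4.1, -0.0, -0.6], [10.1, 6.6, 2.0], None]
[[4.1, -0.0, -0.6], [10.1, 6.9, 1.6], None]
[[4.1, -0.0, -0.6], [10.0, 7.1, 1.1], None]
[[4.1, -0.0, -0.6], [9.9, 7.2, 0.5], None]
[[4.1, -0.0, -0.6], [9.8, 7.4, 0.0], None]
[[4.1, -0.0, -0.6], [9.8, 7.4, -0.5], None]
```

View pics/c23.png

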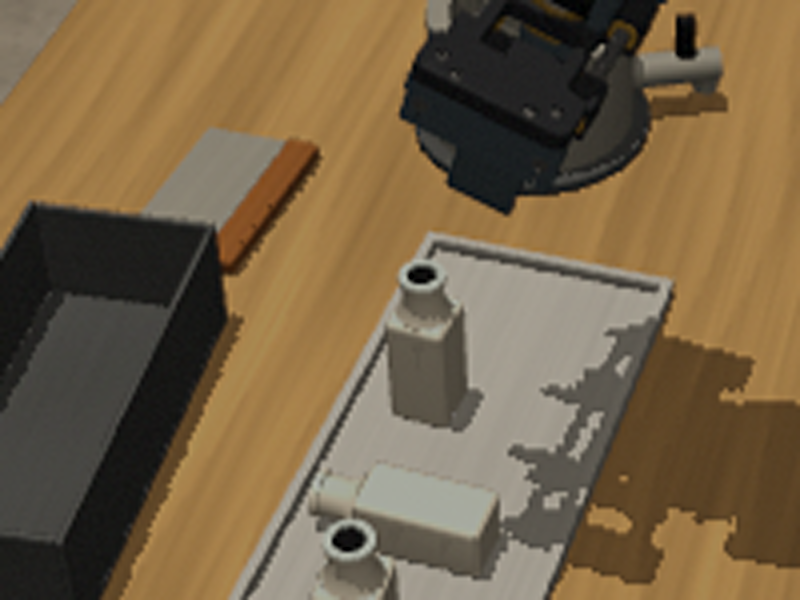

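```bash
python3 - <<'E'
from h import *
plan([627,131.5,110],down(87.7,20),9)
E
```

```text
n=9
[[4.2, -0.0, -0.5], [10.4, 3.1, 10.1], None]
[[4.2, -0.0, -0.5], [10.4, 3.9, 9.8], None]
[[4.2, -0.0, -0.5], [10.3, 4.7, 9.5], None]
[[4.2, -0.0, -0.5], [10.3, 5.5, 9.1], None]
[[4.2, -0.0, -0.5], [10.3, 6.2, 8.7], None]
[[4.2, -0.0, -0.5], [10.2, 6.9, 8.2], None]
[[4.2, -0.0, -0.5], [10.1, 7.6, 7.6], None]
[[4.2, -0.0, -0.5], [10.1, 8.2, 7.1], None]
[[4.2, -0.0, -0.5], [10.0, 8.8, 6.4], None]
```

Request:
servo_tool --plan '[[[4.2, 0, -0.5], [10.4, 1, 5], 45], [[4.2, 0, -0.5], [10.4, 2, 6], 45], [[4.2, 0, -0.5], [10.3, 4.7, 9.5], 45], [[4.2, 0, -0.5], [10.3, 5.5, 9.1], 45], [[4.2, 0, -0.5], [10.3, 6.2, 8.7], 45], [[4.2, 0, -0.5], [10.2, 6.9, 8.2], 45], [[4.2, 0, -0.5], [10.1, 7.6, 7.6], 45], [[4.2, 0, -0.5], [10.1, 8.2, 7.1], 45], [[4.2, 0, -0.5], [10, 8.8, 6.4], 45], [[0, 0, 0], [0, 2, 4], 45]]'

```text
time_s: 35.05
ee_pos: [622.9, 135.4, 116.4]
ee_rot: [-160.0, -0.4, 87.7]
force: [-0.4, -0.2, -0.4]
gripper_width: 44.9
```

```bash
python3 - <<'E'
from h import *
st();grab('wrist','w18')
E
```

```text
t 35.05 p [622.9 135.4 116.4] rot [-160.    -0.4   87.7] q [  9.   38.4  72.4   4.2  88.7 -79.6] F [-0.4 -0.2 -0.4] T [ 0.14 -0.33  0.04] w 44.9
```

View pics/w18.png

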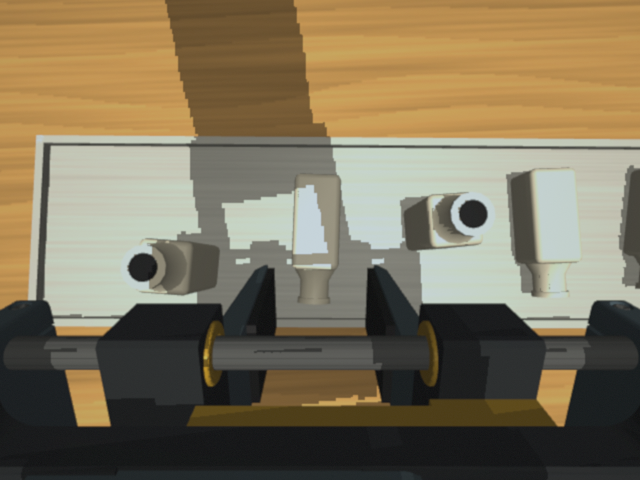

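```bash
cat >> h.py <<'E'
def bot(f,corners,lip=None):
    p=np.array([onz(f,x,y,38) for x,y in corners]);m=p.mean(0);ax=(p[2]+p[3]-p[0]-p[1])/2;a=ax/np.linalg.norm(ax)
    print('ctr',m,'len',np.linalg.norm(ax),'w',np.linalg.norm(p[0]-p[1]),np.linalg.norm(p[2]-p[3]),'ang',np.degrees(np.arctan2(a[1],a[0])),'s91',m+56*a)
    if lip is not None:
        l=[onz(f,x,y,21) for x,y in lip];print('lip(s93)',np.mean(l,0),np.linalg.norm(l[0]-l[1]))
E
python3 - <<'E'
from h import *
np.set_printoptions(precision=1,suppress=True)
crop('w18',280,165,355,310,4,'c24')
w=load('w18')
print('D',onz(w,142,267,99),'st',onz(w,470,213,99))
E
```

```text
D [604.   38.4  99. ] st [581.2 220.4  99. ]
```

View pics/c24.png

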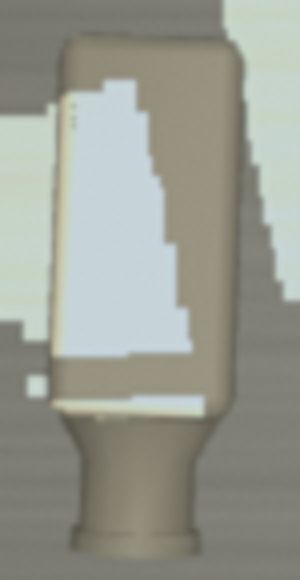

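```bash
python3 - <<'E'
from h import *
np.set_printoptions(precision=1,suppress=True)
w=load('w18')
c=lambda x,y:(280+x/4-.37,165+y/4-.37)
bot(w,[c(65,40),c(238,42),c(228,412),c(52,410)],[c(70,540),c(200,540)])
E
```

```text
ctr [575.5 134.7  38. ] len 66.7749030991469 w 31.29088477392499 31.367223788620848 ang -3.995753832895807 s91 [631.4 130.8  38. ]
lip(s93) [633.3 130.4  21. ] 24.517648771152597
```

```bash
python3 - <<'E'
from h import *
plan([627.5,131,13],down(86.5,25),9)
E
```

```text
n=9
[[0.6, 0.0, 0.1], [-0.5, 4.5, 10.6], None]
[[0.6, 0.0, 0.1], [-0.5, 4.6, 10.6], None]
[[0.6, 0.0, 0.1], [-0.5, 4.7, 10.5], None]
[[0.6, 0.0, 0.1], [-0.5, 4.8, 10.5], None]
[[0.6, 0.0, 0.1], [-0.5, 4.9, 10.4], None]
[[0.6, 0.0, 0.1], [-0.5, 5.0, 10.4], None]
[[0.6, 0.0, 0.1], [-0.5, 5.1, 10.3], None]
[[0.6, 0.0, 0.1], [-0.4, 5.2, 10.3], None]
[[0.6, 0.0, 0.1], [-0.4, 5.3, 10.2], None]
```

Request:
servo_tool --plan '[[[1.5, 0, 0.1], [-0.5, 6, 5], 45], [[1.5, 0, 0.1], [-0.5, 6, 8], 45], [[1, 0, 0.1], [-0.5, 4.7, 10], 45], [[0.5, 0, 0.1], [-0.5, 4.8, 10], 45], [[0.3, 0, 0.1], [-0.5, 4.9, 10], 45], [[0.2, 0, 0.1], [-0.5, 5, 10], 45], [[0, 0, 0.1], [-0.5, 5, 10], 45], [[0, 0, 0.1], [-0.4, 5, 10], 45], [[0, 0, 0], [0, 0, 0], 45], [[0, 0, 0], [0, 0, 0], 45]]'

```text
time_s: 36.35
ee_pos: [629.4, 129.8, 29.4]
ee_rot: [-154.8, -0.0, 86.9]
force: [-0.3, -0.7, 0.6]
gripper_width: 45.1
```

```bash
python3 - <<'E'
from h import *
st();grab('wrist','w19')
plan([627.5,131,12.8],down(86.5,25),4)
E
```

```text
t 36.35 p [629.4 129.8  29.4] rot [-154.8   -0.    86.9] q [  8.1  46.   72.1   4.8  86.7 -80.1] F [-0.3 -0.7  0.6] T [ 0.06 -0.38  0.02] w 45.1
n=4
[[-0.1, 0.0, 0.1], [0.3, 1.3, 4.0], None]
```

View pics/w19.png

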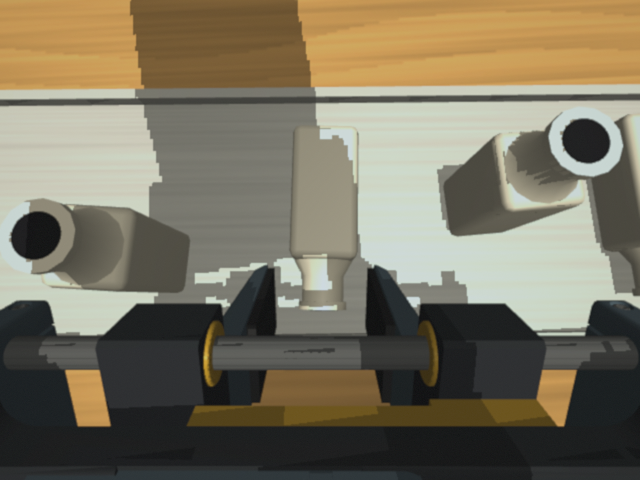

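Request:
servo_tool --plan '[[[0, 0, 0.1], [0.3, 1.4, 4.2], 45], [[0, 0, 0.1], [0.3, 1.4, 4.2], 45], [[0, 0, 0.1], [0.3, 1.4, 4], 45], [[0, 0, 0.1], [0.3, 1.4, 3], 45], [[0, 0, 0], [0, 0, 0], 20], [[0, 0, 0], [0, 0, 0], 10], [[0, 0, 0], [0, 0, 0], 10], [[0, 0, 0], [0, 0, 0], 10], [[0, 0, 0], [0, 0, 0], 10], [[0, 0, 0], [0, 0, 0], 10]]' --squeeze 5

```text
time_s: 37.65
ee_pos: [628.2, 131.4, 12.8]
ee_rot: [-154.9, 0.1, 86.5]
force: [0.0, 1.1, -1.2]
gripper_width: 24.5
```

```bash
python3 - <<'E'
from h import *
st();grab('wrist','w20')
p,r=pose();G=p-9.5*r.apply([0,0,1]);print(G)
arc(86.5,[G[0],G[1],21],0,55,25,5,10,h=9.5)
E
```

```text
t 37.65 p [628.2 131.4  12.8] rot [-1.549e+02  1.000e-01  8.650e+01] q [  8.3  46.7  73.1   4.9  84.9 -79.7] F [ 0.   1.1 -1.2] T [ 0.06 -0.44 -0.03] w 24.5
[632.25609951 131.12772987  21.3997572 ]
[[-2.1, 0.1, -0.0], [0.0, -5.4, -7.5]]
[[-2.0, -0.0, 0.0], [0.0, -5.6, -6.6]]
[[-2.0, 0.0, 0.0], [-0.0, -6.0, -6.3]]
[[-2.0, -0.0, -0.0], [0.0, -6.4, -5.9]]
[[-2.0, 0.0, 0.0], [0.0, -6.7, -5.4]]
[[-2.0, -0.0, -0.0], [-0.0, -7.0, -5.0]]
[[-2.0, 0.0, 0.0], [0.0, -7.3, -4.5]]
[[-2.0, 0.0, 0.0], [-0.0, -7.6, -4.1]]
[[-2.0, 0.0, 0.0], [-0.0, -7.8, -3.6]]
[[-2.0, 0.0, -0.0], [0.0, -8.0, -3.1]]
end [578.8 134.4  79.8]
```

View pics/w20.png

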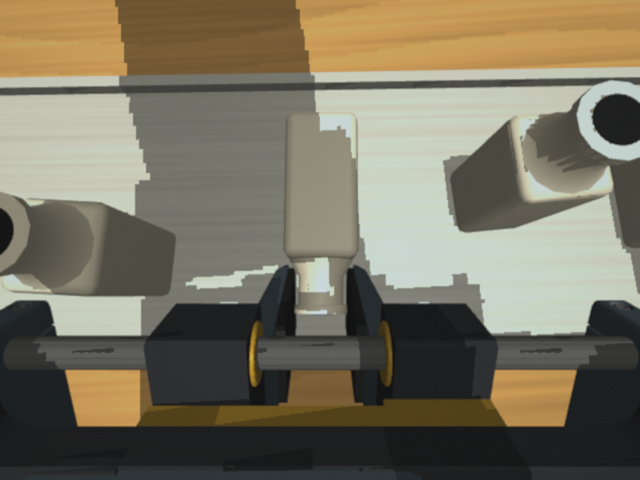

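Request:
servo_tool --plan '[[[-2, 0, 0], [0, -4.5, -10], 10], [[-2, 0, 0], [0, -5.6, -6.8], 10], [[-2, 0, 0], [0, -6, -6.3], 10], [[-2, 0, 0], [0, -6.4, -5.9], 10], [[-2, 0, 0], [0, -6.7, -5.4], 10], [[-2, 0, 0], [0, -7, -5], 10], [[-2, 0, 0], [0, -7.3, -4.5], 10], [[-2, 0, 0], [0, -7.6, -4.1], 10], [[-2, 0, 0], [0, -7.8, -3.6], 10], [[-2, 0, 0], [0, -8, -3.1], 10]]'

```text
time_s: 38.95
ee_pos: [576.8, 134.9, 92.9]
ee_rot: [-176.7, -0.0, 86.6]
force: [-0.1, 0.5, -1.5]
gripper_width: 24.8
```

```bash
python3 - <<'E'
from h import *
st();grab('side','s21');crop('s21',200,220,360,360,5,'c25')
E
```

```text
t 38.95 p [576.8 134.9  92.9] rot [-176.7   -0.    86.6] q [ 11.5  27.   94.5   1.   61.7 -75.5] F [-0.1  0.5 -1.5] T [ 0.03 -0.21  0.05] w 24.8
```

View pics/c25.png

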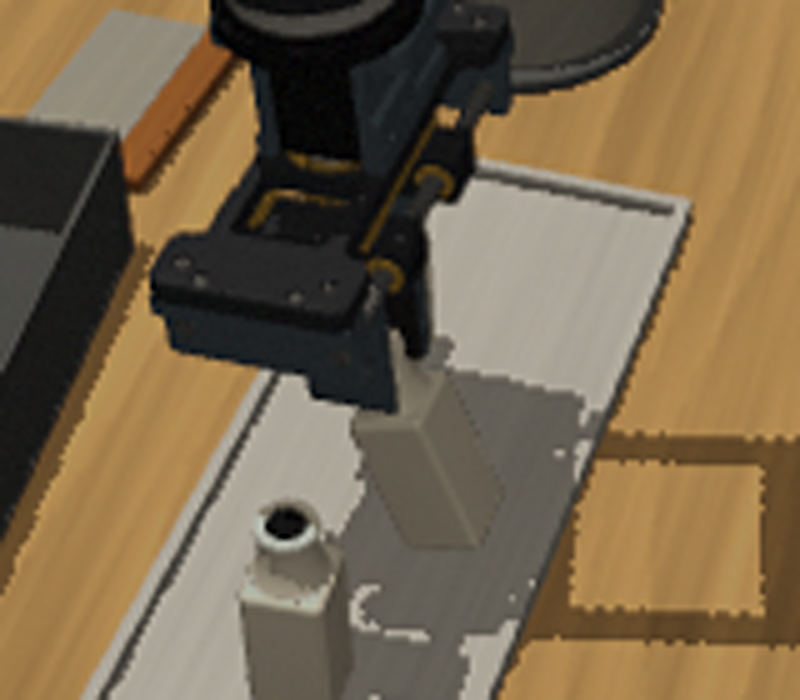

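Request:
servo_tool --plan '[[[0, 0, 0], [0, 0, -8], 10], [[0, 0, 0], [0, 12, -3], 10], [[-3, 0, 0], [0, 12, -1], 10], [[-4, 0, 0], [0, 12, 1], 10], [[-4, 0, 0], [0, 10, 2], 10], [[-4, 0, 0], [0, 4, 2], 10], [[-4, 0, 0], [0, 0, 0], 10], [[-4, 0, 0], [0, 0, 0], 10], [[0, 0, 0], [0, 0, 0], 10], [[0, 0, 0], [0, 0, 0], 10]]'

```text
time_s: 40.25
ee_pos: [639.8, 131.2, 103.8]
ee_rot: [159.2, -0.1, 86.4]
force: [-0.0, -0.3, -1.3]
gripper_width: 24.8
```

```bash
python3 - <<'E'
from h import *
st();grab('side','s22');crop('s22',200,200,360,340,5,'c26')
p,r=pose();print(p-10*r.apply([0,0,1]))
E
```

```text
t 40.25 p [639.8 131.2 103.8] rot [ 1.592e+02 -1.000e-01  8.640e+01] q [ 13.6  22.  105.1 -10.8  33.4 -64.8] F [-0.  -0.3 -1.3] T [0.12 0.15 0.04] w 24.8
[636.15319726 131.32168322 113.0318164 ]
```

View pics/c26.png

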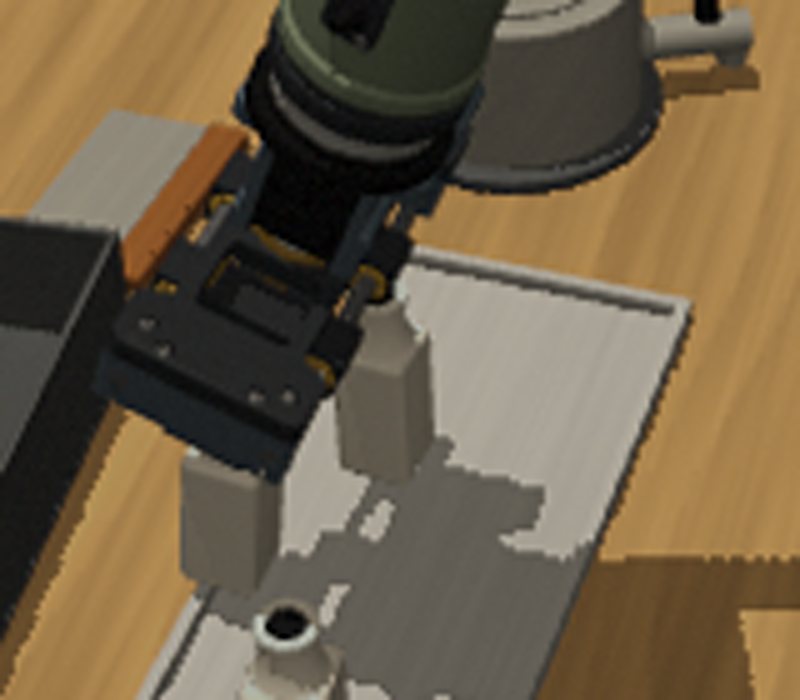

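Request:
servo_tool --plan '[[[0, 0, 0], [0, -3, -0.5], 10], [[0, 0, 0], [0, -5.5, -0.9], 10], [[0, 0, 0], [0, -5.5, -0.9], 10], [[0, 0, 0], [0, -5.5, -0.9], 10], [[0, 0, 0], [0, -5.5, -0.9], 10], [[0, 0, 0], [0, -5.5, -0.9], 10], [[0, 0, 0], [0, -5.5, -0.9], 10], [[0, 0, 0], [0, -3, -0.5], 10], [[0, 0, 0], [0, 0, 0], 10], [[0, 0, 0], [0, 0, 0], 10]]'

```text
time_s: 41.55
ee_pos: [599.3, 133.7, 95.7]
ee_rot: [159.2, -0.1, 86.4]
force: [-0.4, -0.3, -1.2]
gripper_width: 24.4
```

```bash
python3 - <<'E'
from h import *
st();grab('side','s23');crop('s23',200,200,360,340,5,'c27');grab('wrist','w23')
p,r=pose();print(p-10*r.apply([0,0,1]))
E
```

```text
t 41.55 p [599.3 133.7  95.7] rot [ 1.592e+02 -1.000e-01  8.640e+01] q [ 15.   19.6 110.6 -12.6  30.6 -61.7] F [-0.4 -0.3 -1.2] T [ 0.1   0.13 -0.04] w 24.4
[595.7932623  133.87585539 105.0223081 ]
```

View pics/c27.png

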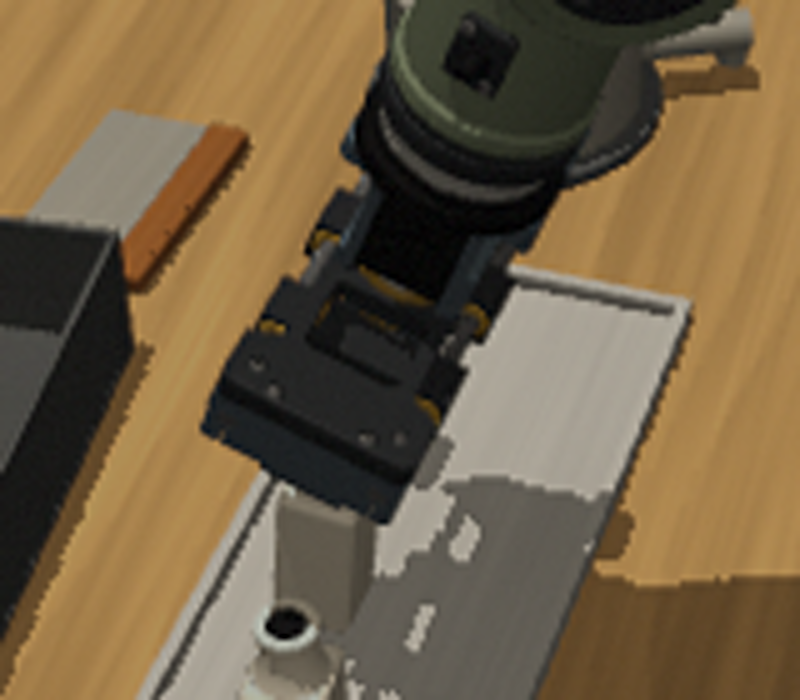

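View pics/w23.png

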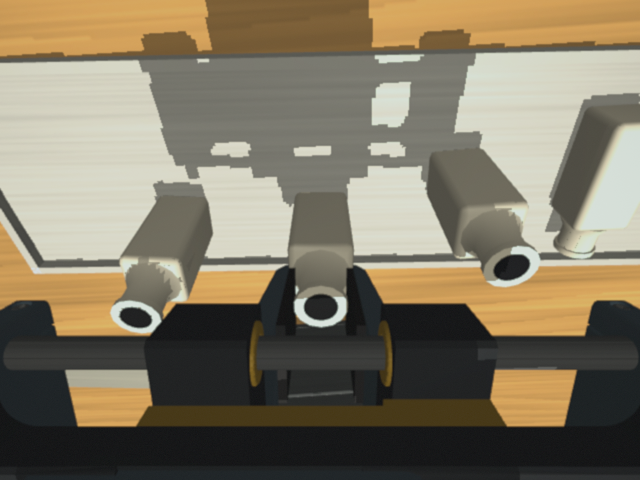

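Request:
servo_tool --plan '[[[0, 0, 0], [0, -0.7, 1.8], 10], [[0, 0, 0], [0, -0.7, 1.8], 10], [[0, 0, 0], [0, -0.7, 1.8], 10], [[0, 0, 0], [0, -0.7, 1.8], 10], [[0, 0, 0], [0, -0.6, 1.5], 10], [[0, 0, 0], [0, -0.5, 1.2], 10], [[0, 0, 0], [0, -0.2, 0.5], 10], [[0, 0, 0], [0, 0, 0], 10], [[0, 0, 0], [0, 0, 0], 10], [[0, 0, 0], [0, 0, 0], 10]]'

```text
time_s: 42.9
ee_pos: [602.6, 134.2, 86.9]
ee_rot: [158.8, -0.2, 86.5]
force: [0.4, -1.7, 3.4]
gripper_width: 24.9
```

```bash
python3 - <<'E'
from h import *
st();p,r=pose();print(p-10*r.apply([0,0,1]))
E
```

```text
t 42.9 p [602.6 134.2  86.9] rot [158.8  -0.2  86.5] q [ 14.9  20.3 111.2 -13.3  28.9 -60.9] F [ 0.4 -1.7  3.4] T [-0.06 -0.11 -0.04] w 24.9
[598.98111888 134.34774225  96.21384278]
```

Contact at 3.4 N. I'll release and retreat along the tool axis.

Request:
servo_tool --plan '[[[0, 0, 0], [0, 0, 0], 40], [[0, 0, 0], [0, 0, 0], 40], [[0, 0, 0], [0, 0, 0], 40], [[0, 0, 0], [0, 0, 0], 40], [[0, 0, 0], [0, 0, -8], 40], [[0, 0, 0], [0, 0, -15], 40], [[0, 0, 0], [0, 0, -20], 40], [[0, 0, 0], [0, 0, -20], 40], [[3, 0, 0], [0, 0, -25], 40], [[4, 0, 0], [0, 0, -25], 40]]'

```text
time_s: 44.15
ee_pos: [556.9, 136.3, 196.5]
ee_rot: [166.4, -0.2, 86.5]
force: [0.3, 0.1, -1.1]
gripper_width: 39.8
```

```bash
python3 - <<'E'
from h import *
st();grab('side','s24');crop('s24',170,190,370,340,4,'c28')
plan([600,290,200],down(88,10),9)
E
```

```text
t 44.15 p [556.9 136.3 196.5] rot [166.4  -0.2  86.5] q [ 15.   12.6 101.9  -5.2  52.7 -68.8] F [ 0.3  0.1 -1.1] T [ 0.05 -0.02 -0.04] w 39.8
n=9
[[2.7, -0.0, -0.2], [17.2, 3.2, 1.0], None]
[[2.7, -0.0, -0.2], [17.2, 3.3, 0.9], None]
[[2.7, -0.0, -0.2], [17.2, 3.4, 0.7], None]
[[2.7, -0.0, -0.2], [17.2, 3.5, 0.5], None]
[[2.7, -0.0, -0.2], [17.2, 3.5, 0.4], None]
[[2.7, -0.0, -0.2], [17.2, 3.6, 0.2], None]
[[2.7, -0.0, -0.2], [17.2, 3.7, 0.0], None]
[[2.7, -0.0, -0.2], [17.2, 3.7, -0.2], None]
[[2.7, -0.0, -0.2], [17.2, 3.8, -0.4], None]
```

View pics/c28.png

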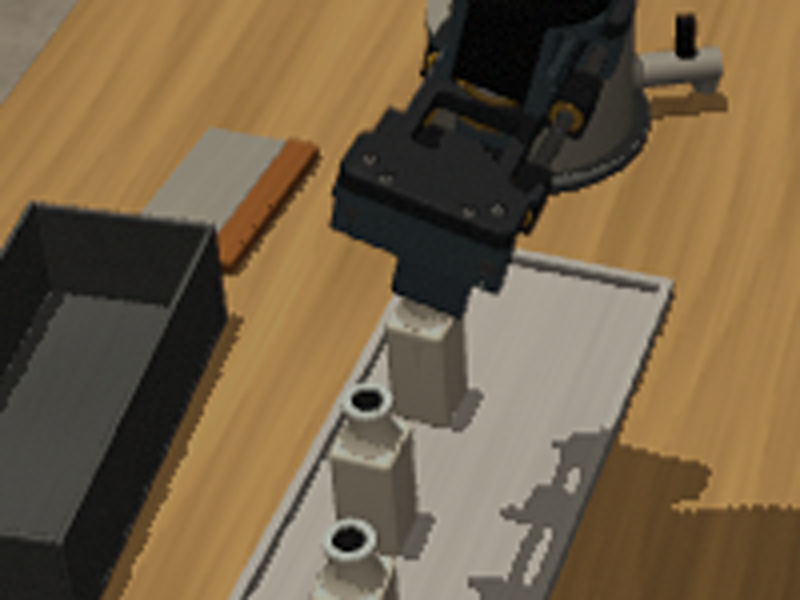

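Request:
servo_tool --plan '[[[3.3, 0, -0.4], [18.5, 6, 4], 45], [[3.3, 0, -0.4], [18.5, 6, 4], 45], [[3.3, 0, -0.4], [18.5, 6, 5], 45], [[3.3, 0, -0.4], [18.5, 7, 6], 45], [[3.3, 0, -0.4], [18.5, 8, 8], 45], [[3.3, 0, -0.4], [18.5, 9, 8], 45], [[3.3, 0, -0.4], [18.5, 10, 8], 45], [[3.3, 0, -0.4], [18.5, 10, 8], 45], [[3.3, 0, -0.3], [15, 10, 8], 45], [[3.3, 0, -0.3], [8, 8, 8], 45]]'

```text
time_s: 45.45
ee_pos: [643.4, 312.4, 142.6]
ee_rot: [-161.3, -0.8, 90.4]
force: [0.0, -0.3, 1.0]
gripper_width: 44.8
```

```bash
python3 - <<'E'
from h import *
st();grab('wrist','w25')
E
```

```text
t 45.45 p [643.4 312.4 142.6] rot [-161.3   -0.8   90.4] q [ 21.5  43.7  57.9   7.4  95.7 -69.4] F [ 0.  -0.3  1. ] T [ 0.09 -0.33 -0.01] w 44.8
```

View pics/w25.png

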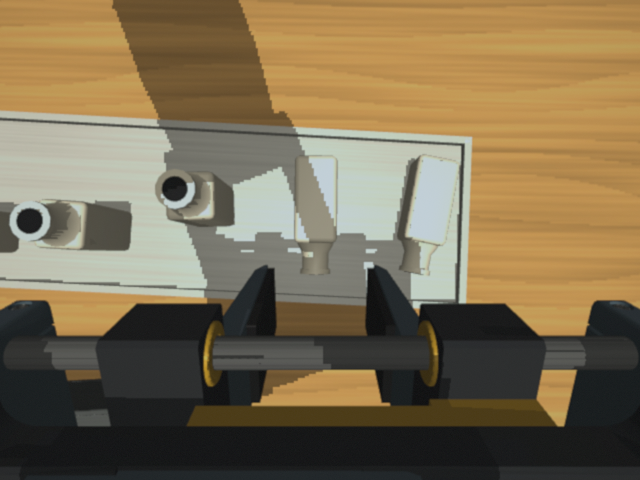

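```bash
python3 - <<'E'
from h import *
crop('w25',285,145,475,285,4.2,'c29')
E
```

```text
(no output)
```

View pics/c29.png

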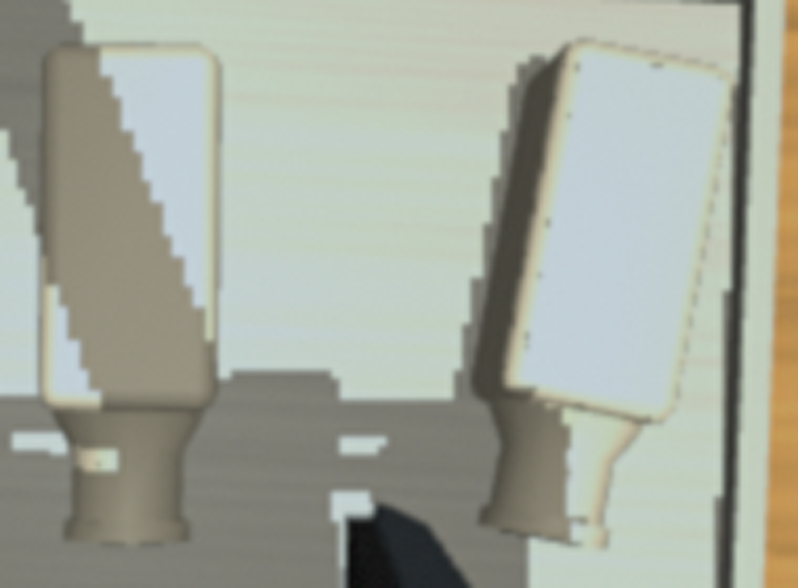

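```bash
python3 - <<'E'
from h import *
np.set_printoptions(precision=1,suppress=True)
w=load('w25')
c=lambda x,y:(285+x/4.2-.38,145+y/4.2-.38)
bot(w,[c(44,47),c(216,47),c(215,402),c(42,402)],[c(64,530),c(190,530)])
bot(w,[c(565,42),c(732,70),c(668,418),c(506,385)],[c(480,512),c(608,537)])
plan([628,306.5,13],down(90,22),9)
E
```

```text
ctr [577.5 309.4  38. ] len 66.88679893674298 w 32.38480272356928 32.30113229989052 ang 0.201318367966105 s91 [633.5 309.6  38. ]
lip(s93) [635.6 309.4  21. ] 24.81752676464105
ctr [577.5 401.4  38. ] len 66.56919998353864 w 32.113832107088754 31.06770827750753 ang -10.284355930490703 s91 [632.6 391.4  38. ]
lip(s93) [634.  391.9  21. ] 25.846417299521725
n=9
[[0.3, -0.1, 0.1], [-0.9, 2.8, 13.9], None]
[[0.3, -0.1, 0.1], [-0.8, 2.9, 13.8], None]
[[0.3, -0.1, 0.1], [-0.8, 3.0, 13.8], None]
[[0.3, -0.1, 0.1], [-0.8, 3.1, 13.8], None]
[[0.3, -0.1, 0.1], [-0.8, 3.2, 13.8], None]
[[0.3, -0.1, 0.1], [-0.8, 3.3, 13.8], None]
[[0.3, -0.1, 0.1], [-0.7, 3.3, 13.8], None]
[[0.3, -0.1, 0.1], [-0.7, 3.4, 13.7], None]
[[0.3, -0.1, 0.1], [-0.7, 3.5, 13.7], None]
```

Request:
servo_tool --plan '[[[0.3, 0, 0.1], [-0.4, 3.2, 13.5], 45], [[0.3, 0, 0.1], [-0.4, 3.2, 13.5], 45], [[0.3, 0, 0.1], [-0.4, 3.2, 13.5], 45], [[0.3, 0, 0.1], [-0.4, 3.3, 13.5], 45], [[0.3, 0, 0.1], [-0.4, 3.4, 13.5], 45], [[0.3, 0, 0.1], [-0.4, 3.4, 13.5], 45], [[0.3, 0, 0.1], [-0.4, 3.4, 13.5], 45], [[0.3, 0, 0.1], [-0.4, 3.4, 8], 45], [[0, 0, 0], [0, 0, 0], 45], [[0, 0, 0], [0, 0, 0], 45]]'

```text
time_s: 46.75
ee_pos: [632.5, 309.5, 28.1]
ee_rot: [-158.7, -0.5, 89.6]
force: [0.5, -0.3, 0.2]
gripper_width: 44.7
```

```bash
python3 - <<'E'
from h import *
st();grab('wrist','w26')
plan([629.8,309,12.5],down(90,22),4)
E
```

```text
t 46.75 p [632.5 309.5  28.1] rot [-158.7   -0.5   89.6] q [ 21.3  48.5  65.4   8.1  85.9 -70.4] F [ 0.5 -0.3  0.2] T [ 0.04 -0.37  0.05] w 44.7
n=4
[[0.2, -0.1, -0.1], [-0.2, 0.8, 3.9], None]
[[0.2, -0.1, -0.1], [-0.2, 0.8, 3.9], None]
[[0.2, -0.1, -0.1], [-0.1, 0.8, 3.9], None]
[[0.2, -0.1, -0.1], [-0.1, 0.8, 3.9], None]
```

View pics/w26.png

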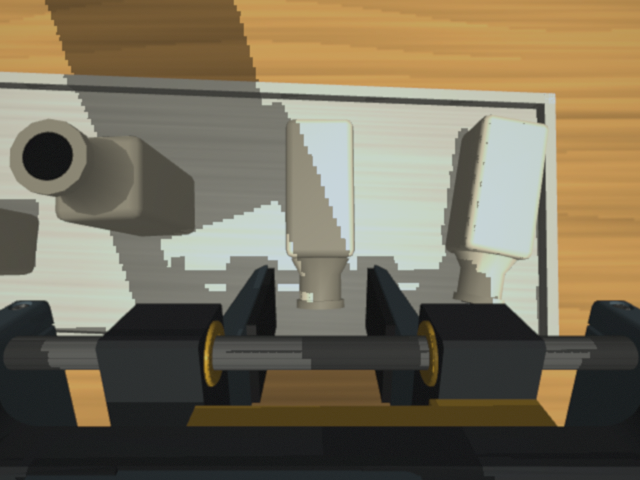

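Request:
servo_tool --plan '[[[0.2, 0, -0.1], [-0.2, 0.9, 4], 45], [[0.2, 0, -0.1], [-0.2, 0.9, 4], 45], [[0.2, 0, -0.1], [-0.1, 0.9, 4], 45], [[0.1, 0, -0.1], [-0.1, 0.9, 3], 45], [[0, 0, 0], [0, 0, 0], 20], [[0, 0, 0], [0, 0, 0], 10], [[0, 0, 0], [0, 0, 0], 10], [[0, 0, 0], [0, 0, 0], 10], [[0, 0, 0], [0, 0, 0], 10], [[0, 0, 0], [0, 0, 0], 10]]' --squeeze 5

```text
time_s: 48.05
ee_pos: [630.6, 309.3, 12.9]
ee_rot: [-158.0, -0.7, 90.0]
force: [-0.6, 1.3, -0.2]
gripper_width: 25.0
```

```bash
python3 - <<'E'
from h import *
st();grab('wrist','w27')
p,r=pose();G=p-9.5*r.apply([0,0,1]);print(G)
arc(90,[G[0],G[1],21],0,55,22,2,10,h=9.5)
E
```

```text
t 48.05 p [630.6 309.3  12.9] rot [-158.    -0.7   90. ] q [ 21.2  49.4  65.9   8.4  85.1 -71.1] F [-0.6  1.3 -0.2] T [ 0.06 -0.36 -0.02] w 25.0
[634.12708499 309.19663833  21.65140649]
[[-2.0, -0.6, 0.2], [-0.0, -4.9, -7.6]]
[[-2.0, -0.0, 0.0], [-0.0, -5.2, -6.9]]
[[-2.0, 0.0, 0.0], [-0.0, -5.7, -6.6]]
[[-2.0, 0.0, 0.0], [-0.0, -6.0, -6.2]]
[[-2.0, 0.0, 0.0], [-0.0, -6.4, -5.8]]
[[-2.0, 0.0, 0.0], [-0.0, -6.7, -5.4]]
[[-2.0, 0.0, 0.0], [-0.0, -7.1, -4.9]]
[[-2.0, 0.0, 0.0], [-0.0, -7.3, -4.5]]
[[-2.0, 0.0, 0.0], [-0.0, -7.6, -4.0]]
[[-2.0, 0.0, 0.0], [-0.0, -7.8, -3.5]]
end [581.1 309.2  79.8]
```

Request:
servo_tool --plan '[[[-2, -0.5, 0.1], [0, -4.4, -10], 10], [[-2, 0, 0], [0, -5.2, -7], 10], [[-2, 0, 0], [0, -5.7, -6.6], 10], [[-2, 0, 0], [0, -6, -6.2], 10], [[-2, 0, 0], [0, -6.4, -5.8], 10], [[-2, 0, 0], [0, -6.7, -5.4], 10], [[-2, 0, 0], [0, -7.1, -4.9], 10], [[-2, 0, 0], [0, -7.3, -4.5], 10], [[-2, 0, 0], [0, -7.6, -4], 10], [[-2, 0, 0], [0, -7.8, -3.5], 10]]'

```text
time_s: 49.35
ee_pos: [578.2, 309.8, 93.3]
ee_rot: [-179.8, -0.4, 90.2]
force: [-0.8, 0.1, -1.1]
gripper_width: 24.4
```

```bash
python3 - <<'E'
from h import *
st();grab('side','s28');crop('s28',170,260,330,400,5,'c30')
E
```

```text
t 49.35 p [578.2 309.8  93.3] rot [-179.8   -0.4   90.2] q [ 27.   30.6  87.9   0.5  61.6 -63.5] F [-0.8  0.1 -1.1] T [ 0.02 -0.16  0.02] w 24.4
```

View pics/c30.png

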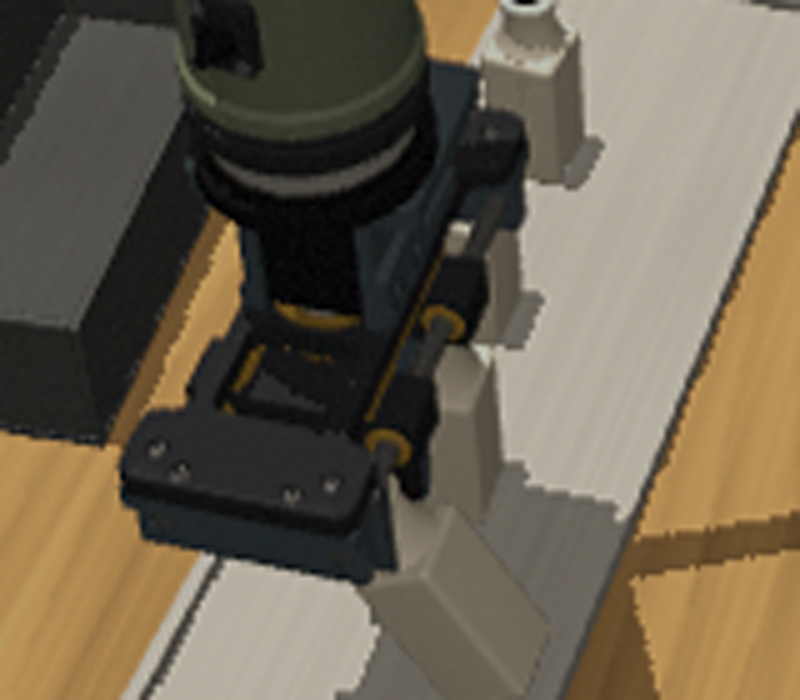

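Request:
servo_tool --plan '[[[0, 0, 0], [0, 0, -10], 10], [[0, 0, 0], [0, 8, -4], 10], [[-3, 0, 0], [0, 8, -1], 10], [[-4, 0, 0], [0, 8, 1], 10], [[-4, 0, 0], [0, 5, 1], 10], [[-4, 0, 0], [0, 0, 0], 10], [[-4, 0, 0], [0, 0, 0], 10], [[-4, 0, 0], [0, 0, 0], 10], [[0, 0, 0], [0, 0, 0], 10], [[0, 0, 0], [0, 0, 0], 10]]'

```text
time_s: 50.65
ee_pos: [616.5, 310.2, 113.4]
ee_rot: [156.1, -0.6, 90.0]
force: [0.4, -0.1, -1.1]
gripper_width: 24.9
```

```bash
python3 - <<'E'
from h import *
st();grab('side','s29');crop('s29',170,260,330,400,5,'c31');grab('wrist','w29')
p,r=pose();print(p-10*r.apply([0,0,1]))
E
```

```text
t 50.65 p [616.5 310.2 113.4] rot [156.1  -0.6  90. ] q [ 31.4  24.2 100.7 -20.3  35.8 -44. ] F [ 0.4 -0.1 -1.1] T [0.12 0.17 0.01] w 24.9
[612.41603358 309.91573372 122.4277431 ]
```

View pics/c31.png

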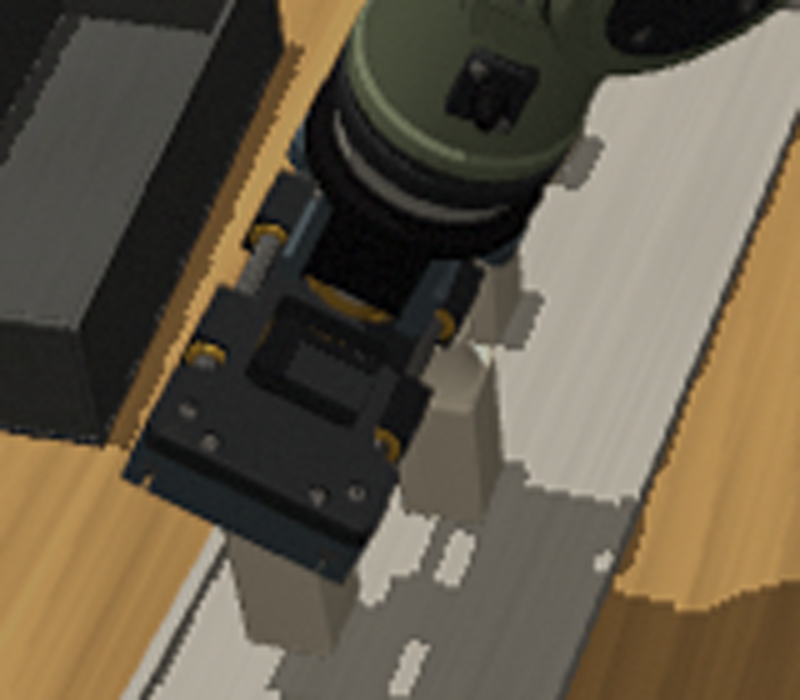

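View pics/w29.png

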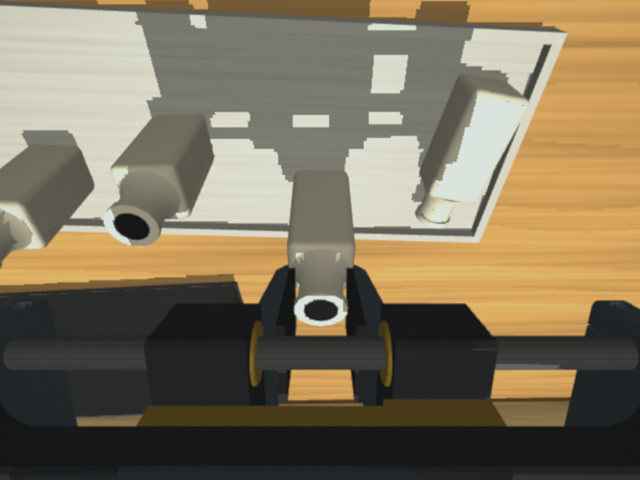

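Request:
servo_tool --plan '[[[-2, 0.2, 0], [0, -1.7, 3.2], 10], [[-2, 0.2, 0], [0, -1.7, 3.2], 10], [[-2, 0.2, 0], [0, -1.7, 3.2], 10], [[0, 0, 0], [0, -1.7, 3.2], 10], [[0, 0, 0], [0, -1.7, 3.2], 10], [[0, 0, 0], [0, -1.7, 3.2], 10], [[0, 0, 0], [0, -1, 2], 10], [[0, 0, 0], [0, 0, 0], 10], [[0, 0, 0], [0, 0, 0], 10], [[0, 0, 0], [0, 0, 0], 10]]'

```text
time_s: 52.0
ee_pos: [622.2, 310.7, 90.6]
ee_rot: [149.8, -1.3, 90.0]
force: [0.7, -0.0, -0.8]
gripper_width: 24.9
```

```bash
python3 - <<'E'
from h import *
st();grab('side','s30');crop('s30',170,260,330,400,5,'c32');grab('wrist','w30')
p,r=pose();print(p-10*r.apply([0,0,1]))
E
```

```text
t 52.0 p [622.2 310.7  90.6] rot [149.8  -1.3  90. ] q [ 32.6  25.1 106.5 -35.4  26.1 -28. ] F [ 0.7 -0.  -0.8] T [ 0.1   0.21 -0.01] w 24.9
[617.14410357 310.47038504  99.17765786]
```

View pics/c32.png

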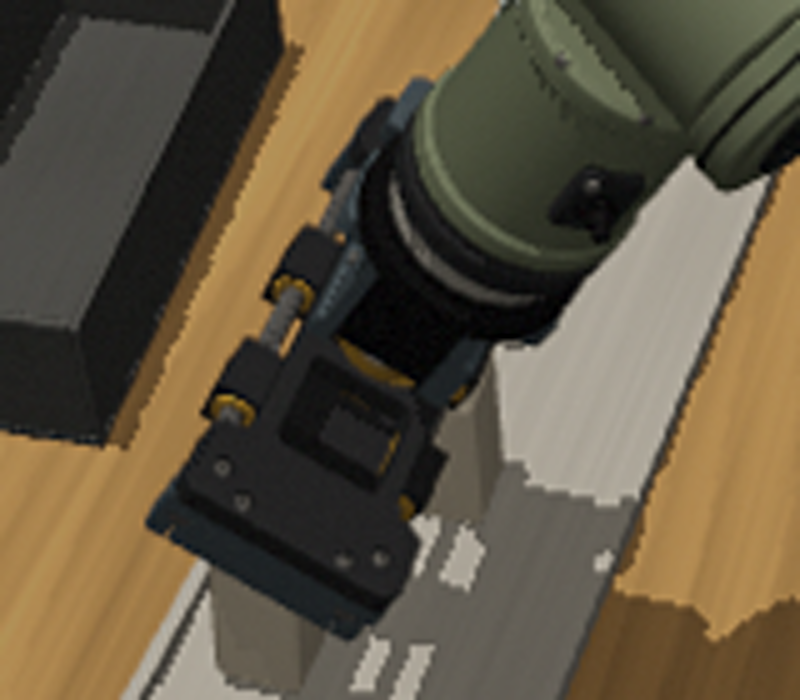

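View pics/w30.png

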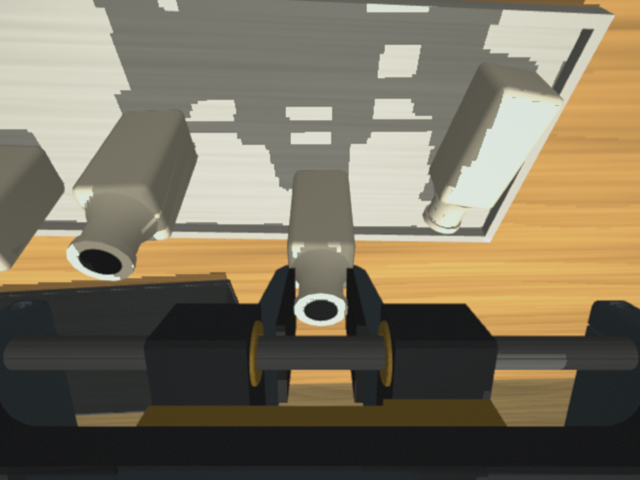

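Request:
servo_tool --plan '[[[0, 0, 0], [0, -0.8, 1.2], 10], [[0, 0, 0], [0, -0.8, 1.2], 10], [[0, 0, 0], [0, -0.8, 1.2], 10], [[0, 0, 0], [0, -0.6, 1], 10], [[0, 0, 0], [0, -0.3, 0.5], 10], [[0, 0, 0], [0, 0, 0], 10], [[0, 0, 0], [0, 0, 0], 10], [[0, 0, 0], [0, 0, 0], 10], [[0, 0, 0], [0, 0, 0], 10], [[0, 0, 0], [0, 0, 0], 10]]'

```text
time_s: 53.35
ee_pos: [623.9, 312.0, 87.1]
ee_rot: [149.5, -1.4, 90.1]
force: [1.3, -0.0, 2.3]
gripper_width: 24.6
```

```bash
python3 - <<'E'
from h import *
st();grab('side','s31');crop('s31',170,260,330,400,5,'c33')
p,r=pose();print(p-10*r.apply([0,0,1]))
E
```

```text
t 53.35 p [623.9 312.   87.1] rot [149.5  -1.4  90.1] q [ 32.7  25.4 106.8 -36.6  25.3 -26.8] F [ 1.3 -0.   2.3] T [ 0.03 -0.06 -0.04] w 24.6
[618.81230584 311.75877059  95.74818361]
```

View pics/c33.png

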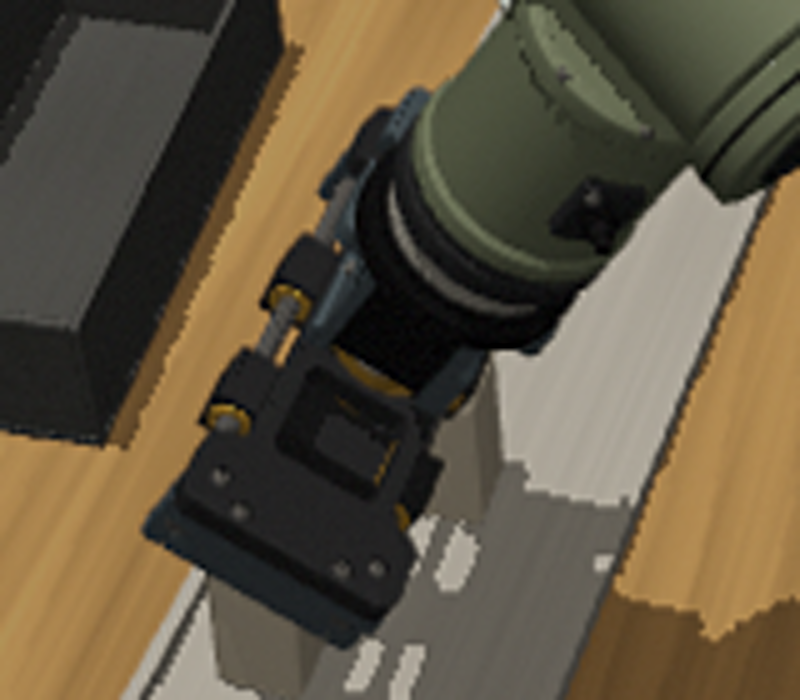

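Request:
servo_tool --plan '[[[0, 0, 0], [0, 0, 0], 40], [[0, 0, 0], [0, 0, 0], 40], [[0, 0, 0], [0, 0, 0], 40], [[0, 0, 0], [0, 0, 0], 40], [[0, 0, 0], [0, 0, -8], 40], [[0, 0, 0], [0, 0, -15], 40], [[0, 0, 0], [0, 0, -20], 40], [[0, 0, 0], [0, 0, -20], 40], [[3, 0, 0], [0, 0, -25], 40], [[4, 0, 0], [0, 0, -25], 40]]'

```text
time_s: 54.65
ee_pos: [560.5, 308.8, 188.9]
ee_rot: [157.1, -1.3, 90.2]
force: [0.9, -0.7, -0.5]
gripper_width: 40.1
```

```bash
python3 - <<'E'
from h import *
st();grab('side','s32');crop('s32',130,260,330,410,4,'c34')
plan([625,392,125],down(80,20),9)
E
```

```text
t 54.65 p [560.5 308.8 188.9] rot [157.1  -1.3  90.2] q [ 33.8  16.1 100.8 -16.4  44.3 -46.3] F [ 0.9 -0.7 -0.5] T [ 0.1   0.09 -0.01] w 40.1
n=9
[[4.8, -0.2, 1.2], [8.8, 3.2, 10.0], None]
[[4.8, -0.2, 1.2], [8.9, 3.9, 9.7], None]
[[4.8, -0.2, 1.2], [9.0, 4.5, 9.3], None]
[[4.8, -0.2, 1.2], [9.2, 5.0, 8.9], None]
[[4.8, -0.2, 1.2], [9.3, 5.6, 8.4], None]
[[4.8, -0.2, 1.2], [9.5, 6.1, 7.9], None]
[[4.8, -0.2, 1.2], [9.6, 6.5, 7.3], None]
[[4.8, -0.2, 1.2], [9.8, 6.9, 6.7], None]
[[4.8, -0.2, 1.2], [10.0, 7.2, 6.1], None]
```

View pics/c34.png

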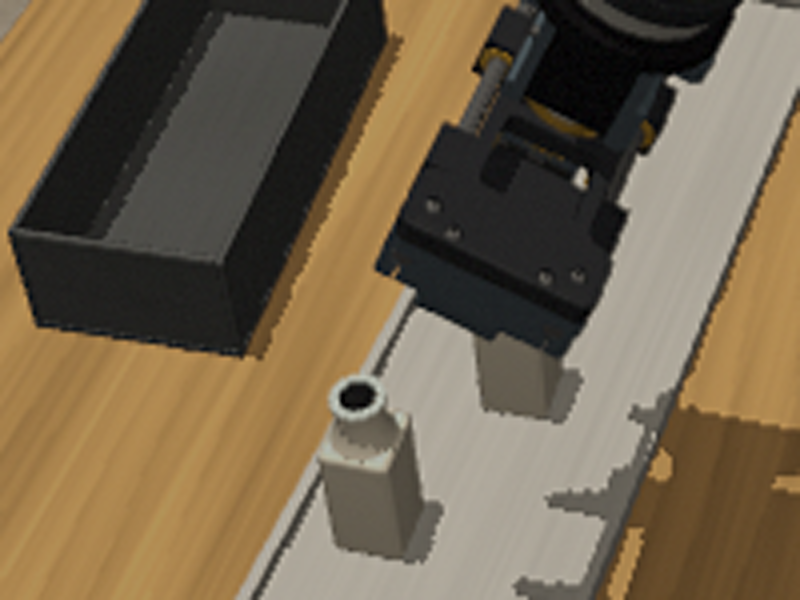

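```bash
python3 - <<'E'
from h import *
plan([618.5,311.5,135],down(90,0),7)
E
```

```text
n=7
[[3.3, -0.2, -0.0], [-0.1, 3.9, 10.9], None]
[[3.3, -0.2, -0.0], [-0.1, 4.6, 10.7], None]
[[3.3, -0.2, -0.0], [-0.0, 5.2, 10.4], None]
[[3.3, -0.2, -0.0], [0.0, 5.8, 10.1], None]
[[3.3, -0.2, -0.0], [0.1, 6.3, 9.7], None]
[[3.3, -0.2, -0.0], [0.1, 6.9, 9.3], None]
[[3.3, -0.2, -0.0], [0.1, 7.4, 8.9], None]
```

Request:
servo_tool --plan '[[[3.3, -0.2, 0], [0, 3.9, 10.9], 50], [[3.3, -0.2, 0], [0, 4.6, 10.7], 50], [[3.3, -0.2, 0], [0, 5.2, 10.4], 50], [[3.3, -0.2, 0], [0, 5.8, 10.1], 50], [[3.3, -0.2, 0], [0.1, 6.3, 9.7], 50], [[3.3, -0.2, 0], [0.1, 6.9, 9.3], 50], [[3.3, -0.2, 0], [0.1, 7.4, 7], 50], [[0, 0, 0], [0, 0, 0], 50], [[0, 0, 0], [0, 0, 0], 50], [[0, 0, 0], [0, 0, 0], 50]]'

```text
time_s: 55.95
ee_pos: [616.3, 314.6, 147.5]
ee_rot: [179.6, -0.7, 90.2]
force: [0.1, 0.6, -1.0]
gripper_width: 49.8
```

```bash
python3 - <<'E'
from h import *
st();grab('wrist','w33')
E
```

```text
t 55.95 p [616.3 314.6 147.5] rot [179.6  -0.7  90.2] q [ 25.9  30.9  78.8   0.5  69.6 -64.5] F [ 0.1  0.6 -1. ] T [ 0.09 -0.1  -0.03] w 49.8
```

View pics/w33.png

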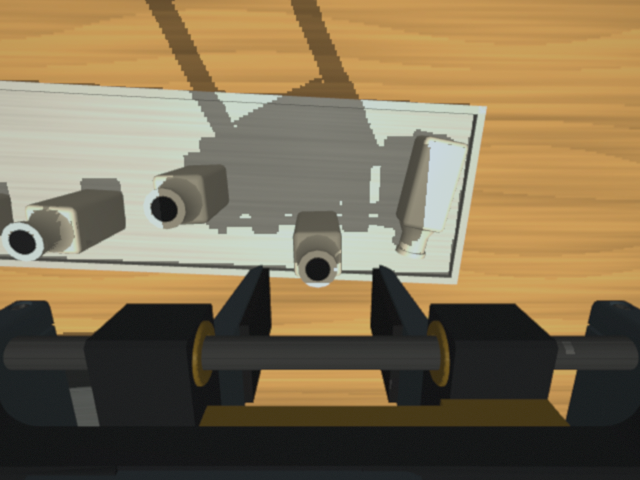

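```bash
python3 - <<'E'
from h import *
w=load('w33');q=onz(w,317,268,99);print(q)
plan([q[0],q[1],82],down(90,0),6)
E
```

```text
[619.37816    312.94406789  99.        ]
n=6
[[0.1, -0.1, 0.0], [-0.4, 0.4, 10.9], None]
[[0.1, -0.1, 0.0], [-0.4, 0.4, 10.9], None]
[[0.1, -0.1, 0.0], [-0.4, 0.5, 10.9], None]
[[0.1, -0.1, 0.0], [-0.4, 0.5, 10.9], None]
[[0.1, -0.1, 0.0], [-0.3, 0.5, 10.9], None]
[[0.1, -0.1, 0.0], [-0.3, 0.5, 10.9], None]
```

Request:
servo_tool --plan '[[[0.1, -0.1, 0], [-0.4, 0.5, 10], 50], [[0.1, -0.1, 0], [-0.4, 0.5, 10], 50], [[0.1, -0.1, 0], [-0.4, 0.6, 10], 50], [[0.1, -0.1, 0], [-0.3, 0.6, 10], 50], [[0, -0.1, 0], [-0.3, 0.5, 10], 50], [[0, -0.1, 0], [-0.2, 0.5, 10], 50], [[0, 0, 0], [0, 0, 2], 50], [[0, 0, 0], [0, 0, 0], 50], [[0, 0, 0], [0, 0, 0], 50], [[0, 0, 0], [0, 0, 0], 50]]'

```text
time_s: 57.25
ee_pos: [619.1, 313.1, 81.3]
ee_rot: [-180.0, -0.0, 90.3]
force: [0.2, -0.9, -0.7]
gripper_width: 50.0
```

```bash
python3 - <<'E'
from h import *
st();grab('wrist','w34')
E
```

```text
t 57.25 p [619.1 313.1  81.3] rot [-180.    -0.    90.3] q [ 25.9  34.3  82.7   0.   63.  -64.4] F [ 0.2 -0.9 -0.7] T [ 0.09 -0.11 -0.01] w 50.0
```

View pics/w34.png

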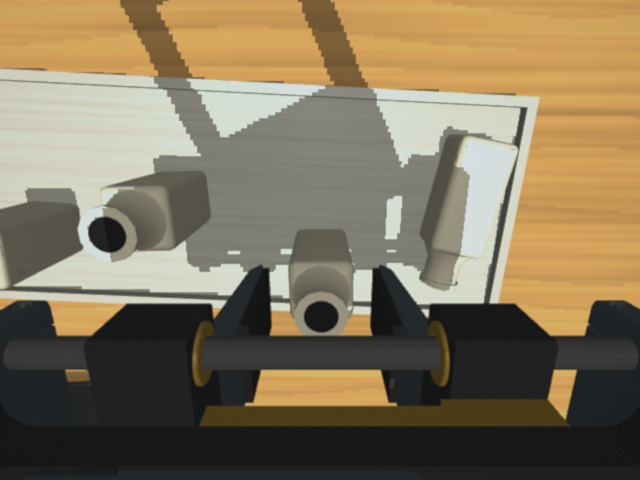

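Now close firmly, then lift a little in the same call.

Request:
servo_tool --plan '[[[0, 0, 0], [0, 0, -1], 20], [[0, 0, 0], [0, 0, 0], 10], [[0, 0, 0], [0, 0, 0], 10], [[0, 0, 0], [0, 0, 0], 10], [[0, 0, 0], [0, 0, 0], 10], [[0, 0, 0], [0, 0, 0], 10], [[0, 0, 0], [0, 0, -3], 10], [[0, 0, 0], [0, 0, -3], 10], [[0, 0, 0], [0, 0, 0], 10], [[0, 0, 0], [0, 0, 0], 10]]' --squeeze 15

```text
time_s: 58.55
ee_pos: [619.0, 313.0, 88.9]
ee_rot: [-180.0, -0.0, 90.3]
force: [-0.0, 0.0, -1.0]
gripper_width: 24.9
```

Request:
servo_tool --plan '[[[0, 0, 0], [0, -3, 0], 10], [[0, 0, 0], [0, -5, 0], 10], [[0, 0, 0], [0, -6, 0], 10], [[0, 0, 0], [0, -6, 0], 10], [[0, 0, 0], [0, -6, 0], 10], [[0, 0, 0], [0, -5, 0], 10], [[0, 0, 0], [0, -3, 0], 10], [[0, 0, 0], [0, -1, 0], 10], [[0, 0, 0], [0, 0, 0], 10], [[0, 0, 0], [0, 0, 0], 10]]'

```text
time_s: 59.8
ee_pos: [581.1, 312.9, 89.0]
ee_rot: [-180.0, -0.0, 90.3]
force: [0.0, 0.3, -1.7]
gripper_width: 24.4
```

```bash
python3 - <<'E'
from h import *
st();grab('side','s35');crop('s35',130,260,330,410,4,'c35')
E
```

```text
t 59.8 p [581.1 312.9  89. ] rot [-180.    -0.    90.3] q [ 27.3  31.2  87.5   0.   61.4 -63. ] F [ 0.   0.3 -1.7] T [ 0.1  -0.14  0.01] w 24.4
```

View pics/c35.png

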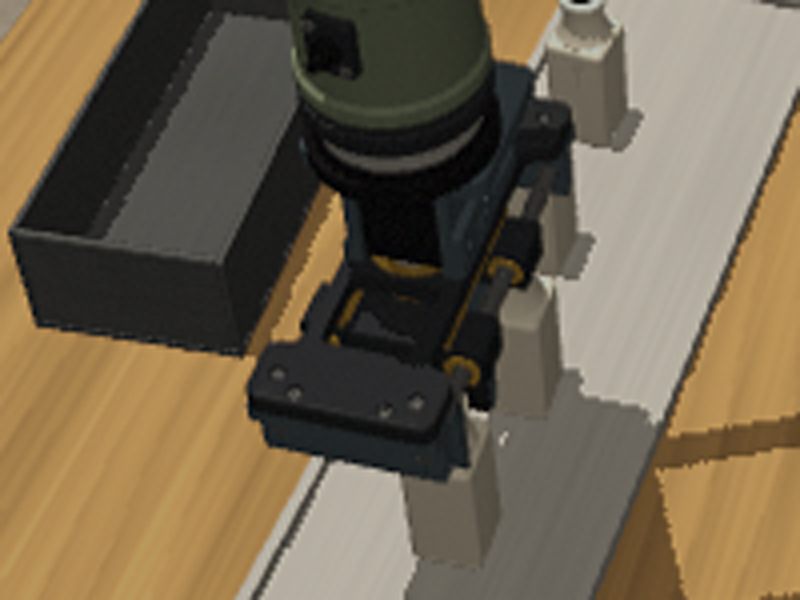

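Request:
servo_tool --plan '[[[0, 0, 0], [0, 0, 2], 10], [[0, 0, 0], [0, 0, 2], 10], [[0, 0, 0], [0, 0, 1.5], 10], [[0, 0, 0], [0, 0, 1], 10], [[0, 0, 0], [0, 0, 0.5], 10], [[0, 0, 0], [0, 0, 0.5], 10], [[0, 0, 0], [0, 0, 0], 10], [[0, 0, 0], [0, 0, 0], 10], [[0, 0, 0], [0, 0, 0], 10], [[0, 0, 0], [0, 0, 0], 10]]'

```text
time_s: 61.1
ee_pos: [581.7, 312.9, 83.0]
ee_rot: [179.9, -0.0, 90.3]
force: [-0.2, -0.3, 3.6]
gripper_width: 24.6
```

Request:
servo_tool --plan '[[[0, 0, 0], [0, 0, 0], 45], [[0, 0, 0], [0, 0, 0], 45], [[0, 0, 0], [0, 0, 0], 45], [[0, 0, 0], [0, 0, 0], 45], [[0, 0, 0], [0, 0, -10], 45], [[0, 0, 0], [0, 0, -15], 45], [[0, 0, 0], [0, 0, -15], 45], [[0, 0, 0], [0, 0, -15], 45], [[0, 0, 0], [0, 0, -5], 45], [[0, 0, 0], [0, 0, 0], 45]]'

```text
time_s: 62.35
ee_pos: [582.7, 313.4, 148.1]
ee_rot: [179.8, -0.1, 90.3]
force: [0.7, 0.4, -0.6]
gripper_width: 44.5
```

```bash
python3 - <<'E'
from h import *
st();grab('side','s36');crop('s36',130,260,330,410,4,'c36')
plan([628,392,125],down(80,22),9)
E
```

```text
t 62.35 p [582.7 313.4 148.1] rot [ 1.798e+02 -1.000e-01  9.030e+01] q [ 27.3  28.4  83.2   0.   68.1 -63. ] F [ 0.7  0.4 -0.6] T [ 0.1  -0.17  0.  ] w 44.5
n=9
[[2.5, 0.2, 1.1], [8.7, 5.1, 2.6], None]
[[2.5, 0.2, 1.1], [8.8, 5.0, 2.4], None]
[[2.5, 0.2, 1.1], [8.9, 4.9, 2.2], None]
[[2.5, 0.2, 1.1], [9.0, 4.9, 2.0], None]
[[2.5, 0.2, 1.1], [9.1, 4.8, 1.9], None]
[[2.5, 0.2, 1.1], [9.2, 4.7, 1.7], None]
[[2.5, 0.2, 1.1], [9.2, 4.5, 1.5], None]
[[2.5, 0.2, 1.1], [9.3, 4.4, 1.4], None]
[[2.5, 0.2, 1.1], [9.4, 4.3, 1.2], None]
```

View pics/c36.png

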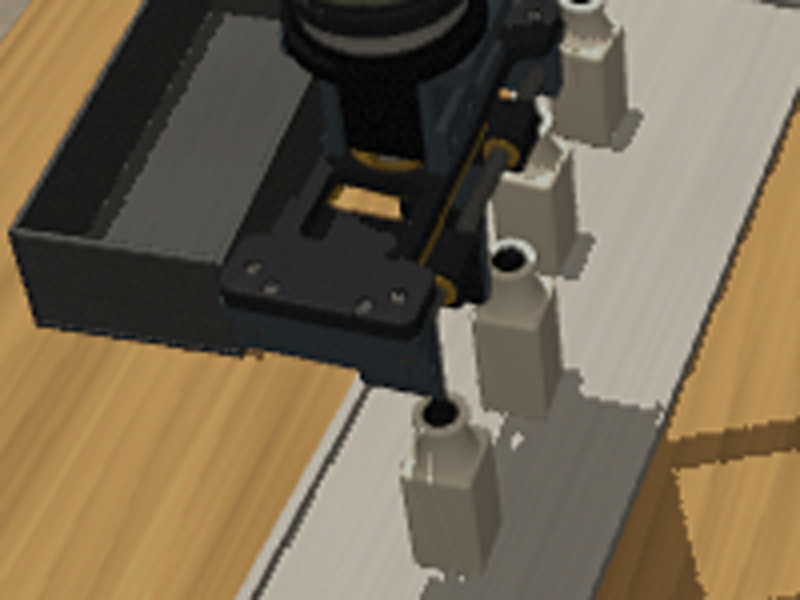

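Request:
servo_tool --plan '[[[2.5, 0.2, 1.1], [8.7, 5.1, 1], 45], [[2.5, 0.2, 1.1], [8.8, 5, 1], 45], [[2.5, 0.2, 1.1], [8.9, 4.9, 1], 45], [[2.5, 0.2, 1.1], [9, 4.9, 2], 45], [[2.5, 0.2, 1.1], [9.1, 4.8, 3], 45], [[2.5, 0.2, 1.1], [9.2, 4.7, 3], 45], [[2.5, 0.2, 1.1], [9.2, 4.5, 3], 45], [[2.5, 0.2, 1.1], [9.3, 4.4, 3], 45], [[2.5, 0.2, 1.1], [9.4, 4.3, 3], 45], [[0, 0, 0], [0, 0, 0], 45]]'

```text
time_s: 63.65
ee_pos: [623.4, 392.6, 111.1]
ee_rot: [-156.2, 0.7, 80.0]
force: [0.2, -0.6, -0.8]
gripper_width: 45.0
```

```bash
python3 - <<'E'
from h import *
st();grab('wrist','w37')
crop('w37',280,130,380,310,3.3,'c37')
E
```

```text
t 63.65 p [623.4 392.6 111.1] rot [-156.2    0.7   80. ] q [ 25.4  48.4  54.2  13.1  97.4 -55.1] F [ 0.2 -0.6 -0.8] T [ 0.03 -0.38  0.05] w 45.0
```

View pics/w37.png

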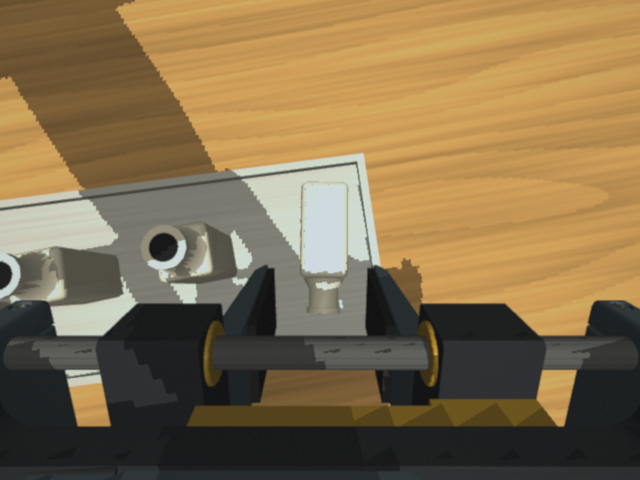

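View pics/c37.png

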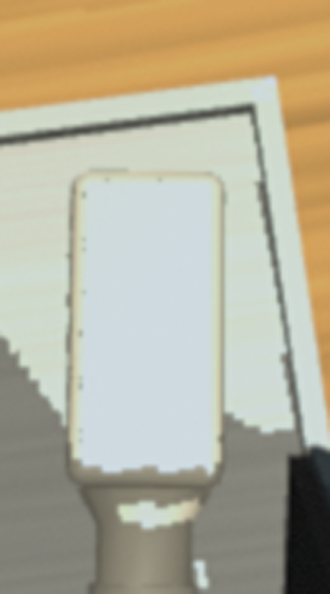

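```bash
python3 - <<'E'
from h import *
np.set_printoptions(precision=1,suppress=True)
w=load('w37')
c=lambda x,y:(280+x/3.3-.35,130+y/3.3-.35)
bot(w,[c(75,175),c(222,178),c(218,478),c(72,478)],[(307.5,310),(341,310)])
print('rim inner',onz(w,*c(253,108),12),onz(w,*c(300,445),12))
plan([629,391.5,12.8],down(80,24),9)
E
```

```text
ctr [577.7 402.4  38. ] len 65.71266974237054 w 32.16583345149328 30.96870728064299 ang -10.728723937178328 s91 [632.7 392.   38. ]
lip(s93) [635.1 392.3  21. ] 24.67635407458294
rim inner [525.8 437.7  12. ] [607.8 433.4  12. ]
n=9
[[0.0, 0.1, -0.0], [0.1, 5.0, 9.8], None]
[[0.0, 0.1, -0.0], [0.1, 5.0, 9.8], None]
[[0.0, 0.1, -0.0], [0.1, 5.1, 9.8], None]
[[0.0, 0.1, -0.0], [0.1, 5.1, 9.8], None]
[[0.0, 0.1, -0.0], [0.1, 5.1, 9.8], None]
[[0.0, 0.1, -0.0], [0.1, 5.1, 9.8], None]
[[0.0, 0.1, -0.0], [0.0, 5.1, 9.8], None]
[[0.0, 0.1, -0.0], [0.0, 5.1, 9.8], None]
[[0.0, 0.1, -0.0], [0.0, 5.1, 9.8], None]
```

Request:
servo_tool --plan '[[[0, 0.1, 0.1], [0.2, 5, 9.5], 38], [[0, 0.1, 0.1], [0.2, 5, 9.5], 38], [[0, 0.1, 0.1], [0.2, 5, 9.5], 38], [[0, 0.1, 0.1], [0.2, 5, 9.5], 38], [[0, 0.1, 0.1], [0.2, 5, 9.5], 38], [[0, 0.1, 0], [0.2, 5, 9.5], 38], [[0, 0, 0], [0.2, 5, 9.5], 38], [[0, 0, 0], [0, 1, 4], 38], [[0, 0, 0], [0, 0, 0], 38], [[0, 0, 0], [0, 0, 0], 38]]'

```text
time_s: 64.95
ee_pos: [627.0, 391.9, 28.3]
ee_rot: [-156.3, 0.3, 79.3]
force: [-0.2, -0.2, 0.4]
gripper_width: 38.4
```

```bash
python3 - <<'E'
from h import *
st();grab('wrist','w38')
plan([629.2,392.9,12.6],down(79.5,24),4)
E
```

```text
t 64.95 p [627.  391.9  28.3] rot [-156.3    0.3   79.3] q [ 25.1  51.6  59.3  13.4  88.9 -56.8] F [-0.2 -0.2  0.4] T [-0.04 -0.42 -0.07] w 38.4
n=4
[[0.1, 0.0, -0.1], [0.4, 2.0, 3.4], None]
```

View pics/w38.png

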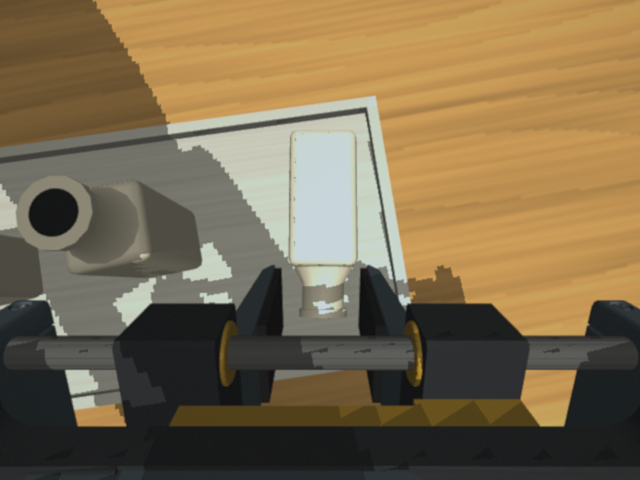

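Request:
servo_tool --plan '[[[0.1, 0, -0.1], [0.5, 2.1, 3.6], 38], [[0.1, 0, -0.1], [0.5, 2.1, 3.6], 38], [[0.1, 0, 0], [0.4, 2, 3.6], 38], [[0, 0, 0], [0.3, 2, 2.6], 38], [[0, 0, 0], [0, 0, 0], 20], [[0, 0, 0], [0, 0, 0], 10], [[0, 0, 0], [0, 0, 0], 10], [[0, 0, 0], [0, 0, 0], 10], [[0, 0, 0], [0, 0, 0], 10], [[0, 0, 0], [0, 0, 0], 10]]' --squeeze 5

```text
time_s: 66.25
ee_pos: [629.8, 393.3, 12.3]
ee_rot: [-156.0, 0.2, 79.5]
force: [-0.2, -0.1, -0.1]
gripper_width: 24.7
```

```bash
python3 - <<'E'
from h import *
st();grab('wrist','w39')
p,r=pose();G=p-9.5*r.apply([0,0,1]);print(G)
arc(79.5,[G[0],G[1],21],0,55,24,3,10,h=9.5)
E
```

```text
t 66.25 p [629.8 393.3  12.3] rot [-156.     0.2   79.5] q [ 25.   52.8  59.2  13.5  88.1 -57.3] F [-0.2 -0.1 -0.1] T [-0.01 -0.44 -0.03] w 24.7
[633.58796379 392.58880857  21.02863446]
[[-2.1, 0.2, -0.0], [-0.0, -5.4, -8.0]]
[[-2.1, -0.0, -0.0], [-0.0, -5.4, -6.7]]
[[-2.1, 0.0, 0.0], [0.0, -5.8, -6.4]]
[[-2.1, -0.0, 0.0], [0.0, -6.2, -6.0]]
[[-2.1, 0.0, 0.0], [0.0, -6.5, -5.6]]
[[-2.1, 0.0, 0.0], [-0.0, -6.9, -5.2]]
[[-2.1, -0.0, 0.0], [0.0, -7.2, -4.7]]
[[-2.1, 0.0, -0.0], [-0.0, -7.4, -4.3]]
[[-2.1, 0.0, 0.0], [-0.0, -7.7, -3.8]]
[[-2.1, 0.0, 0.0], [0.0, -7.9, -3.3]]
end [581.3 402.3  79.8]
```

View pics/w39.png

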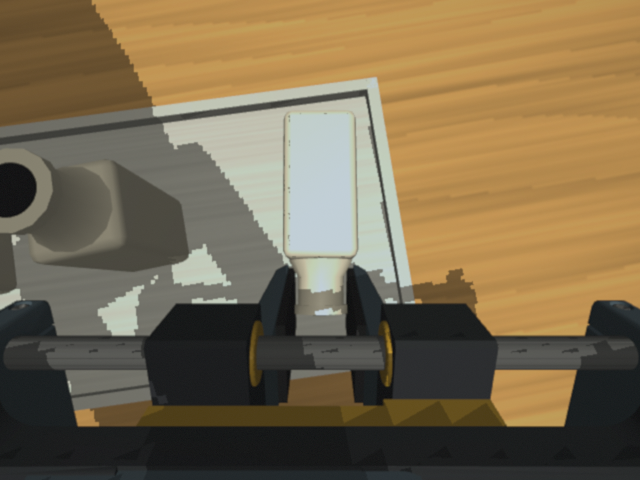

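Request:
servo_tool --plan '[[[-2.1, 0, 0], [0, -4.6, -10], 10], [[-2.1, 0, 0], [0, -5.4, -6.9], 10], [[-2.1, 0, 0], [0, -5.8, -6.4], 10], [[-2.1, 0, 0], [0, -6.2, -6], 10], [[-2.1, 0, 0], [0, -6.5, -5.6], 10], [[-2.1, 0, 0], [0, -6.9, -5.2], 10], [[-2.1, 0, 0], [0, -7.2, -4.7], 10], [[-2.1, 0, 0], [0, -7.4, -4.3], 10], [[-2.1, 0, 0], [0, -7.7, -3.8], 10], [[-2.1, 0, 0], [0, -7.9, -3.3], 10]]'

```text
time_s: 67.55
ee_pos: [577.2, 403.9, 91.7]
ee_rot: [-178.6, -0.2, 79.7]
force: [0.1, 0.2, -1.3]
gripper_width: 24.5
```

```bash
python3 - <<'E'
from h import *
st();grab('side','s40');crop('s40',140,330,300,470,5,'c40')
E
```

```text
t 67.55 p [577.2 403.9  91.7] rot [-178.6   -0.2   79.7] q [ 33.5  35.2  79.5   1.2  66.2 -46.7] F [ 0.1  0.2 -1.3] T [ 0.11 -0.19  0.07] w 24.5
```

View pics/c40.png

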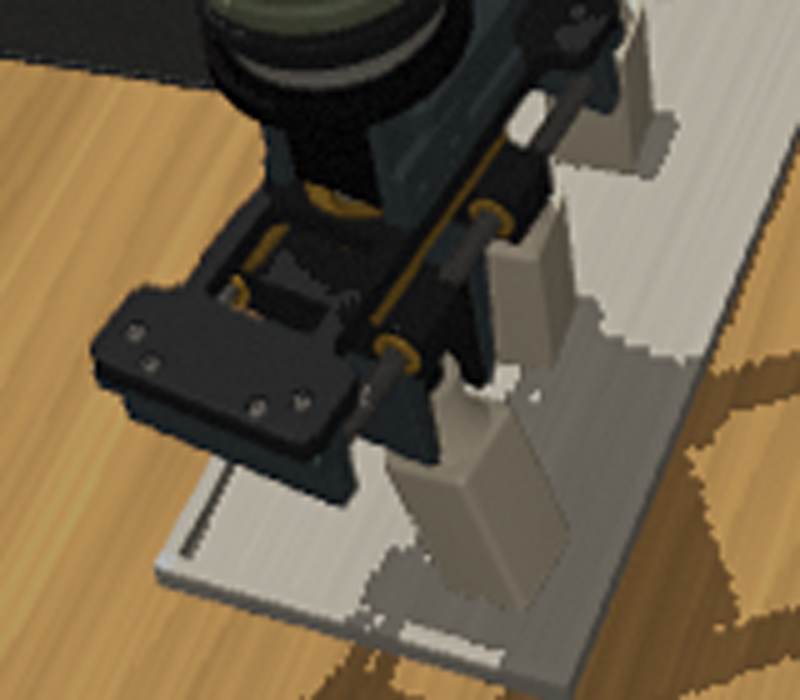

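Request:
servo_tool --plan '[[[0, 0, 0], [0, 0, -8], 10], [[0, 0, 0], [0, 8, -3], 10], [[-3, 0, 0], [0, 8, 0], 10], [[-4, 0, 0], [0, 8, 1], 10], [[-4, 0, 0], [0, 4, 1], 10], [[-4, 0, 0], [0, -1, 0], 10], [[-4, 0, 0], [0, -1, 1], 10], [[-4, 0, 0], [0, -1, 1], 10], [[0, 0, 0], [0, 0, 0], 10], [[0, 0, 0], [0, 0, 0], 10]]'

```text
time_s: 68.85
ee_pos: [611.3, 397.4, 102.2]
ee_rot: [157.5, -0.4, 79.4]
force: [-0.3, 0.6, -0.4]
gripper_width: 25.0
```

```bash
python3 - <<'E'
from h import *
st();grab('side','s41');crop('s41',140,330,300,470,5,'c41');grab('wrist','w41')
p,r=pose();print(p-10*r.apply([0,0,1]))
E
```

```text
t 68.85 p [611.3 397.4 102.2] rot [157.5  -0.4  79.4] q [ 39.8  30.2  91.3 -23.8  46.  -24.7] F [-0.3  0.6 -0.4] T [ 0.12  0.16 -0.01] w 25.0
[607.48649511 397.85280018 111.34449301]
```

View pics/c41.png

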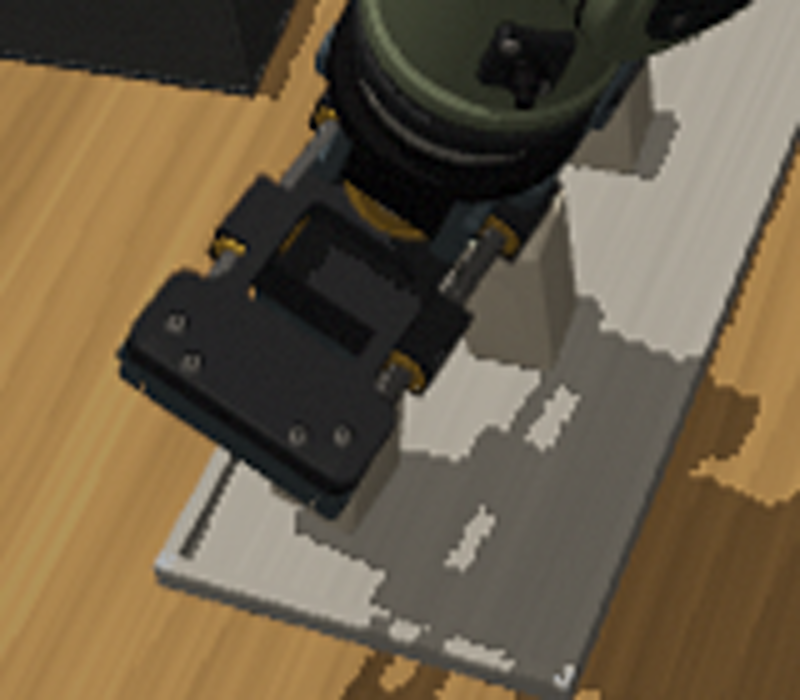

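View pics/w41.png

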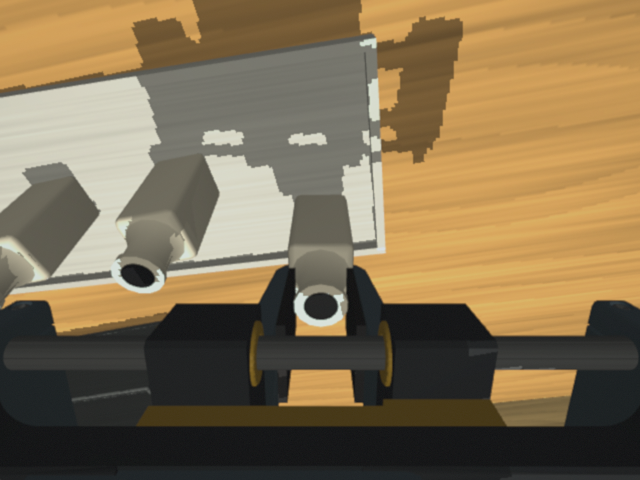

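Request:
servo_tool --plan '[[[0, 0, 0], [0, -0.9, 2.2], 10], [[0, 0, 0], [0, -0.9, 2.2], 10], [[0, 0, 0], [0, -0.9, 2.2], 10], [[0, 0, 0], [0, -0.9, 2.2], 10], [[0, 0, 0], [0, -0.8, 2], 10], [[0, 0, 0], [0, -0.8, 1.8], 10], [[0, 0, 0], [0, -0.5, 1.2], 10], [[0, 0, 0], [0, -0.3, 0.6], 10], [[0, 0, 0], [0, 0, 0], 10], [[0, 0, 0], [0, 0, 0], 10]]'

```text
time_s: 70.2
ee_pos: [613.4, 397.3, 87.7]
ee_rot: [157.3, -0.5, 79.3]
force: [0.2, -1.2, 1.4]
gripper_width: 24.8
```

```bash
python3 - <<'E'
from h import *
st();p,r=pose();print(p-10*r.apply([0,0,1]))
E
```

```text
t 70.2 p [613.4 397.3  87.7] rot [157.3  -0.5  79.3] q [ 39.7  31.1  92.1 -24.7  44.3 -23.5] F [ 0.2 -1.2  1.4] T [ 0.03  0.08 -0.06] w 24.8
[609.63759823 397.93906355  96.94022303]
```

Light contact at about 2.5 N. One more gentle press, then release and retreat.

Request:
servo_tool --plan '[[[0, 0, 0], [0, -0.5, 0.9], 10], [[0, 0, 0], [0, -0.3, 0.6], 10], [[0, 0, 0], [0, 0, 0], 40], [[0, 0, 0], [0, 0, 0], 40], [[0, 0, 0], [0, 0, 0], 40], [[0, 0, 0], [0, 0, 0], 40], [[0, 0, 0], [0, 0, -8], 40], [[0, 0, 0], [0, 0, -15], 40], [[0, 0, 0], [0, 0, -20], 40], [[0, 0, 0], [0, 0, -20], 40]]'

```text
time_s: 71.45
ee_pos: [587.4, 401.4, 146.2]
ee_rot: [157.5, -0.5, 79.3]
force: [0.5, 0.5, -0.3]
gripper_width: 39.9
```

Request:
servo_tool --plan '[[[3, 0, 0], [0, -10, -25], 40], [[4, 0, 0], [0, -25, -20], 40], [[4, 0, 0], [0, -35, -20], 40], [[4, 0, 0], [0, -40, -15], 40], [[4, 0, 0], [0, -40, -10], 40], [[0, 0, 0], [0, -40, 0], 40], [[0, 0, 0], [0, -30, 0], 40], [[0, 0, 0], [0, 0, 0], 40], [[0, 0, 0], [0, 0, 0], 40], [[0, 0, 0], [0, 0, 0], 40]]'

```text
time_s: 72.7
ee_pos: [341.7, 449.9, 212.8]
ee_rot: [176.5, -1.6, 79.6]
force: [0.3, 1.2, 0.1]
gripper_width: 40.1
```

```bash
python3 - <<'E'
from h import *
st();grab('side','s42');grab('top','t42')
crop('s42',130,140,430,470,1.8,'c42');crop('t42',130,180,470,320,2.35,'c43')
E
```

```text
t 72.7 p [341.7 449.9 212.8] rot [176.5  -1.6  79.6] q [ 53.1  15.9  93.4  -2.6  67.7 -25.6] F [0.3 1.2 0.1] T [ 0.1  -0.15 -0.01] w 40.1
```

View pics/c42.png

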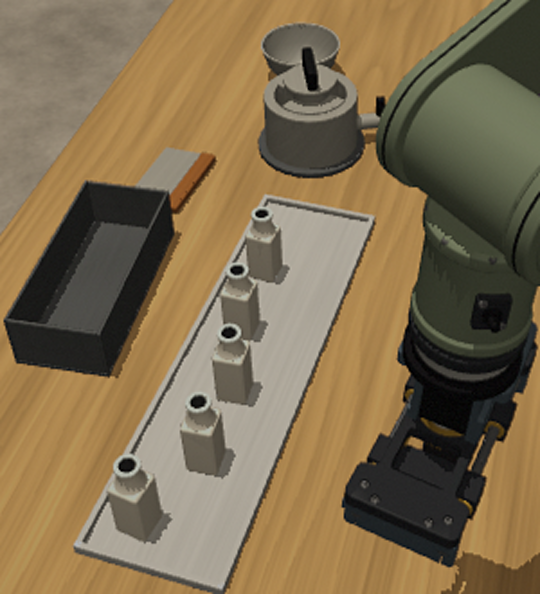

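View pics/c43.png

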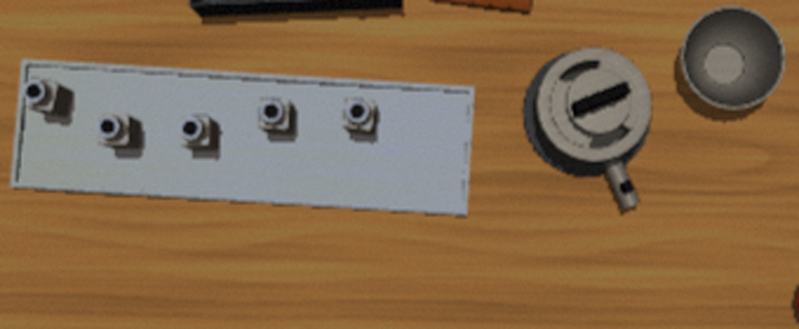

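```bash
python3 - <<'E'
from h import *
np.set_printoptions(precision=1,suppress=True)
t=load('t42')
c=lambda x,y:(130+x/2.35-.3,180+y/2.35-.3)
L=np.array([onz(t,*c(x,y),12) for x,y in [(22,60),(474,87),(467,215),(11,187)]]);ctr=L.mean(0)
yv=L[0]+L[3]-L[1]-L[2];yv/=np.linalg.norm(yv);xv=np.array([yv[1],-yv[0],0])
print('lane',ctr,np.linalg.norm(L[0]-L[1]),np.linalg.norm(L[0]-L[3]))
for n,(x,y) in dict(A=(39,93),B=(113,129),S=(195,130),C=(272,115),D=(357,112)).items():
    p=onz(t,*c(x,y),99)-ctr;print(n,'lane x,y',p@xv,p@yv)
# cap: bar top in top view, assume z=141
a,b=onz(t,*c(574,110),141),onz(t,*c(629,90),141);print('cap',(a+b)/2,np.degrees(np.arctan2(*(a-b)[1::-1])),np.linalg.norm(a-b))
E
```

```text
lane [580.8 174.5  12. ] 528.8146223913376 148.79295789545327
A lane x,y 27.06258694226594 215.26831363757844
B lane x,y -7.7492235774128195 130.66882340334848
S lane x,y -3.376768984006035 40.652849393591495
C lane x,y 18.332986081226597 -42.639181713686874
D lane x,y 27.34407910712724 -135.83021397412764
cap [ 615.3 -227.1  141. ] 111.1046778883457 63.102684500589994
```

```bash
python3 - <<'E'
from h import *
st(); print(env.job_done())
E
```

```text
t 72.8 p [341.7 449.9 212.5] rot [176.5  -1.6  79.6] q [ 53.1  15.9  93.4  -2.6  67.7 -25.6] F [-1.  -0.7 -0.2] T [ 0.08 -0.13  0.  ] w 40.0
the job is handed in; nothing more can be done
None
```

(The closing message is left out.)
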